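# Consolidate the converter trays and stack the empty

### The job

Fill up the tray that stands flat on the bench by moving both modules out of the tray on the sloping rest into its empty pockets, each standing upright on the pocket floor, black top up. Then take the emptied tray off the rest and stack it right way up on the stack of empty trays, nested squarely in the rim of the top one. Lower things into place rather than dropping them, and leave everything else on the bench where it is.

Things in the scene. Friction and masses are not known exactly. Their poses are not given: they have to be found in the camera images.
- stand: fixed grey sloping rest, 220 mm wide (y), 100 mm deep (x), about 65 mm high. Origin: under its middle at bench height, z up. Its face rises 28 degrees from horizontal towards -x (it looks to +x) and passes 42 mm above the origin. A lip along its low (+x) edge stands 12 mm above the face; no other walls.
- tray_source: blue tray to be emptied; all four trays are alike (shape: see tray_target, tray_top). Starts on the rest, leaning 28 degrees with it: its z leans to the rest's +x, its x points down the slope, its y along the rest; foot on the face, lower long side at the lip. Modules in two of its pockets. Origin: centre of its underside. 0.2-0.45 kg.
- tray_target: blue tray (pale grey rim) to be filled, flat on the bench, one pocket taken. 62 (x) x 176 (y) x 43 mm high; origin: centre of its underside, z up. Three pockets 53 x 53 mm centred at y = -57, 0, +57 mm; pocket floor 9 mm above the origin, walls 4.5 mm thick to 43 mm, dividers 4 mm thick to 35 mm.
- tray_low: blue empty tray, bottom of the stack of two, on the bench. Origin: centre of its underside, z up.
- tray_top: blue empty tray, top of the stack of two, open side up. Origin: centre of its underside, z up; x across its 62 mm width, y along its 176 mm. Every tray has a foot 48 x 162 mm, 5 mm high, that drops into the rim below with 2.5 mm play each side: a nested tray's origin lies 38 mm above the one under it.
- module_a: a module that starts in the leaning tray, leaning with it. White box 46 x 46 mm, 78 mm tall, black top with a metal port and two green lights. Origin: centre of its foot; z along its height to the black top. 0.1-0.25 kg. In a pocket it has 3.5 mm play each side, stands on the pocket floor and its top 44 mm stick out above the rim.
- module_b: the other module that starts in the leaning tray. White box 46 x 46 mm, 78 mm tall, black top with a metal port and two green lights. Origin: centre of its foot; z along its height to the black top. 0.1-0.25 kg. In a pocket it has 3.5 mm play each side, stands on the pocket floor and its top 44 mm stick out above the rim.
- module_c: the module that starts in the flat tray. White box 46 x 46 mm, 78 mm tall, black top with a metal port and two green lights. Origin: centre of its foot; z along its height to the black top. 0.1-0.25 kg. In a pocket it has 3.5 mm play each side, stands on the pocket floor and its top 44 mm stick out above the rim.
- screwdriver: bystander: a 180 mm screwdriver lying on the bench; to be left alone
- tape: bystander: a yellow roll of tape, 90 mm across and 24 mm high, lying flat; to be left alone
- tester: bystander: an orange hand-held tester, 100 x 55 x 30 mm, lying flat; to be left alone
- mug: bystander: a blue mug, 80 mm across and 90 mm high; to be left alone
- carton: bystander: a closed cardboard box, 120 x 90 x 70 mm; to be left alone
- eraser: bystander: a green whiteboard eraser, 90 x 50 x 28 mm, lying flat; to be left alone
Mind the look-alikes: they are no part of the job. Leave any red look-alike of the module_b alone. Leave any blue look-alike of the module_a alone.

How it is judged:
On the way:
1. all three modules stand upright on the pocket floors of the flat tray (z of module_a in the frame of tray_target between 0.005 and 0.014 m and x of module_a in the frame of tray_target between -0.007 and 0.007 m and y of module_a in the frame of tray_target between -0.066 and 0.066 m and angle between each of module_a, module_b, module_c's own z axis and vertical below 0.12 rad and z of module_b in the frame of tray_target between 0.005 and 0.014 m and x of module_b in the frame of tray_target between -0.007 and 0.007 m and y of module_b in the frame of tray_target between -0.066 and 0.066 m and z of module_c in the frame of tray_target between 0.005 and 0.014 m and x of module_c in the frame of tray_target between -0.007 and 0.007 m and y of module_c in the frame of tray_target between -0.066 and 0.066 m and angle between tray_target's own z axis and vertical below 0.08 rad and height (world z) of tray_target below 0.006 m), for 0.2 s.
At the end, for the whole second after the job is handed in: Three modules upright (0.12 rad) in the flat tray, feet on pocket floors (5-14 mm over its origin); tray flat on bench. Emptied tray nested upright on the top empty (34-42 mm above it, 6 mm in x and y, parallel within 0.1 rad), stack upright on the bench; all released and at rest (all of step 1 and z of tray_source in the frame of tray_top between 0.034 and 0.042 m and x of tray_source in the frame of tray_top between -0.006 and 0.006 m and y of tray_source in the frame of tray_top between -0.006 and 0.006 m and angle between the x axis of tray_source and the x axis of tray_top, either way round below 0.1 rad and angle between each of tray_source, tray_top's own z axis and vertical below 0.06 rad and z of tray_top in the frame of tray_low between 0.034 and 0.042 m and height (world z) of tray_low below 0.006 m and linear speed of each of module_a, module_b, module_c, tray_source, tray_target below 0.02 m/s); the robot touches nothing.
It fails at once if a bystander is moved by more than 30 mm (distance of any of screwdriver, tape, tester, mug, carton, eraser from where it was at the start of the episode above 0.03 m).
It fails at once if a module or the emptied tray is dropped or thrown (moving faster than 0.6 m/s while the fingers do not hold it) ((linear speed of module_a above 0.6 m/s and contact force between the fingers and module_a below 0.1 N) or (linear speed of module_b above 0.6 m/s and contact force between the fingers and module_b below 0.1 N) or (linear speed of tray_source above 0.6 m/s and contact force between the fingers and tray_source below 0.1 N)).
It also fails if it takes over 72 s, if anything falls off the work surface, if the arm or the gripper's body presses on something with over 40 N, if the wrist force passes 120 N, or if a joint passes its speed limit or range.

### The arm

A 6-joint arm with a two-finger parallel gripper is mounted at the origin on the work surface. World frame = base frame: x ahead of the robot, y to its left, z up, the work surface at z = 0. Lengths are in m, angles in rad, forces in N, time in s.
With the tool pointing down it reaches from about 0.4 to 0.825 m from the base axis. Payload 7 kg.
Tool frame: the origin (TCP) lies at the very end of the fingers, on their centre line; the grasp point (between the pads) lies 19 mm behind it; y points along the fingers, x is the direction in which the jaws open and shut, and the axes are right-handed (so a half turn about y gives the same grasp; the last joint's range is limited). The gripper opens to 88 mm and grips with 3 to 60 N. Pads are 19 mm wide; open, the fingers measure 130 mm over their backs; the gripper's body (78 mm by 193 mm) begins 47 mm behind the grasp point.
Start: joints at [-1.011, 0.359, 0.012, 0, -1.224, -0.288], TCP at [0.181, -0.65, 0.194] pointing down, gripper open.
Joint ranges: [-3.07, 3.07], [-1.43, 2.12], [-1.02, 1.25], [-3.03, 1.67], [-3.05, -0], [-3.03, 3.03]. Speed limits (rad/s): [2.39, 2.39, 3.01, 3.14, 3.14, 3.14].

### API

Orientations are given as [roll, pitch, yaw] about the fixed x, y, z axes, in that order (R = Rz(yaw) Ry(pitch) Rx(roll)).
In Python, from station import arm gives the robot as it stands.
- The arm moves only by the tool move_arm, never from a script. Its arguments are lists of equal length, an entry for each row: "jaw": the closure, from 0 (fully open) to 1 (shut); "offset": the shift along the tool's x, y, z in m, a list of three; "roll": the turn about the tool's y in rad. In form: {"jaw": [jaw, ...], "offset": [[dx, dy, dz], ...], "roll": [roll, ...]}. A call has 1 to 5 rows; each row shifts and turns the commanded pose from where the row before left it, along the tool's axes as they then stand; what a row does not reach is not made up. A row lasts 1/8 s, in which the tool goes at most 62.5 mm and 10.7 degrees, less where a joint would pass 70% of its speed; a pose out of reach is approached as far as the arm can. A call is refused whole if a number of a shift passes 0.0625 or a number of a turn 0.188, either way. A call with a gripper value outside its range is refused whole. The fingers move at their own pace and stop on an object; "grip_force" is the grip in N (left out, the last holds). Time passes only in rows, so rows that do not move let the fingers close. It gives the time, the measured TCP pose, the force and the opening at its end, in the units of the state.
- arm.get_state(): the state, without advancing time (a new reading comes with each control period).
- arm.grab_frame(name): name is "side" or "top" or "wrist"; returns a dict with "pixels" (384x512x3 uint8, blue, green, red), "fovy" (degrees; the focal length in pixels is half the picture's height over the tangent of half this angle, whatever the lens; pixels are square), "cx", "cy" (the principal point, pixels), "dist_coeffs" ([k1, k2, p1, p2, k3] as OpenCV has them; the pictures are not rectified), "position" and "attitude" of the camera in the world; the wrist camera has in their place "hand_eye" (4x4, takes a point from camera to tool coordinates, whose origin is the TCP and whose axes are the tool frame's). Camera axes: x right, y down, z forward; pixel columns grow to the right and rows downward; lengths in m; the calibration is good to about 2 mm. A picture is of the moment at which its call begins: read the wrist's pose just before it. There is no depth.
- arm.job_done(): hands the job in, once; it reports no verdict.
Trained networks look in a picture, given as the dict that the camera call returned (one of the last four; its "shot" number tells which), for a name from the list of things; names that differ only in an ending like _2 or _b are one class to them, and where a whole thing is asked for, a point or a joint stands for the part that bears it (a point fixed in the world has none). Each returns a list of dicts, best first, with "p" (0 to 1); they miss things now and then, are a little off and sometimes report something else, mostly with a low value. They report only what shows in the picture. A call takes as long as a camera call. They do not tell look-alikes from the thing itself.
- arm.recognise(picture, thing): "position" ([x, y, z] in m, in world coordinates, good to about 4 mm: the middle of the surface that is visible of it).
- arm.landmark_of(picture, thing): "position" ([x, y, z] in m, in world coordinates, good to about 4 mm: a listed point, or the origin of a listed thing).
The state is a dict: "t": time; "q": joint angles; "qd": joint speeds; "joint_efforts": joint torques, N m; "eef_pos": TCP position; "ee_rot": TCP orientation; "force": force on the tool from outside, world axes, zero at the start; "moment": the same for the moment, N m; "width": finger opening in m.
Only numpy, scipy, OpenCV 4.12 (cv2) and the standard library are available. Lean on these libraries where they do the work, as an engineer would, in place of code of your own. Each camera call takes 0.05 s, during which the arm holds its last target.

## Working session

There is one attempt and no reset: what is moved stays moved. The work goes in short steps, Python scripts to look and compute and a tool call to move; the robot and the scene stay as the last step left them, time stands still between calls to the robot, and variables do not carry over. Pictures are saved under pics/ and viewed, and the job is handed in when it is done.

Besides the shell and the picture viewer there is one more tool, called after "Request:" by a JSON object that holds its "op" and its "data", one argument or row to a line. move_arm: Moves the arm, as the interface text tells. Its arguments: {"type":"object","properties":{"jaw":{"type":"array","items":{"type":"number"}},"offset":{"type":"array","items":{"type":"array","items":{"type":"number"}}},"roll":{"type":"array","items":{"type":"number"}},"grip_force":{"type":"number"}},"required":["jaw","offset","roll"]}

```bash
ls -la; mkdir -p pics; python3 - <<'E'
from station import arm
import cv2, numpy as np
s=arm.get_state()
for k,v in s.items(): print(k,np.round(v,3))
for n in ["side","top","wrist"]:
    f=arm.grab_frame(n); cv2.imwrite(f"pics/{n}0.png",f["pixels"])
    print(n,{k:(np.round(v,4).tolist() if k!='shot' else v) for k,v in f.items() if k!="pixels"})
    if n!="wrist":
        for th in ["stand","tray_source","tray_target","tray_low","tray_top","module_a","screwdriver","tape","tester","mug","carton","eraser"]:
            r=arm.landmark_of(f,th)
            print(th,[(np.round(d["position"],3).tolist(),round(d["p"],2)) for d in r][:6])
E
```

```text
total 12
drwxr-xr-x  3 agent agent 4096 Dec  6 15:12 .
drwxr-xr-x 23 root  root  4096 Dec  6 15:12 ..
drwxr-xr-x  2 agent agent 4096 Dec  6 15:12 pics
t 0.0
q [-1.011  0.359  0.011 -0.    -1.224 -0.288]
qd [-0.002  0.001 -0.002  0.003 -0.001 -0.   ]
joint_efforts [-1.0000e-03 -5.8272e+01  2.9307e+01  6.9980e+00  7.0000e-03 -0.0000e+00]
eef_pos [ 0.181 -0.65   0.193]
ee_rot [-1.571 -0.002  1.842]
force [ 0.024  0.195 -0.277]
moment [ 0.065 -0.002 -0.053]
width 0.088
side {'fovy': 54.3297, 'cx': 254.8282, 'cy': 188.7897, 'dist_coeffs': [-0.0792, 0.0, 0.0, 0.0, 0.0], 'position': [0.1647, 0.8056, 0.9044], 'attitude': [-2.3448, -0.0213, -2.6748], 'shot': 1}
stand [([0.447, -0.298, 0.002], 0.64)]
tray_source [([0.445, -0.301, 0.044], 0.91), ([0.706, 0.358, -0.004], 0.68), ([0.714, -0.19, 0.002], 0.34)]
tray_target [([0.53, -0.003, -0.001], 0.69)]
tray_low [([0.484, 0.302, -0.004], 0.93)]
tray_top [([0.487, 0.297, 0.04], 0.62)]
module_a [([0.593, -0.244, 0.025], 0.89), ([0.444, -0.241, 0.052], 0.78), ([0.449, -0.298, 0.049], 0.68), ([0.53, -0.0, 0.009], 0.67), ([0.331, -0.25, 0.022], 0.65)]
[... 715 characters left out ...]
-0.235, 0.05], 0.84), ([0.529, 0.001, 0.014], 0.78), ([0.328, -0.25, 0.021], 0.59), ([0.596, -0.244, 0.022], 0.56)]
screwdriver [([0.392, -0.121, 0.001], 0.62), ([0.445, -0.296, 0.042], 0.38)]
tape [([0.72, -0.192, 0.001], 0.95), ([0.443, -0.3, 0.043], 0.56)]
tester [([0.702, 0.18, 0.001], 0.96)]
mug [([0.708, 0.359, -0.002], 0.92)]
carton [([0.724, -0.371, 0.001], 0.56)]
eraser [([0.392, 0.136, -0.005], 0.75), ([0.717, -0.192, -0.001], 0.72)]
wrist {'fovy': 65.029, 'cx': 258.1632, 'cy': 191.165, 'dist_coeffs': [-0.0527, 0.0, 0.0, 0.0, 0.0], 'hand_eye': [[1.0, -0.0005, 0.0007, 0.0005], [-0.0008, -0.2554, 0.9668, -0.1908], [-0.0003, -0.9668, -0.2554, 0.0679], [0.0, 0.0, 0.0, 1.0]], 'shot': 3}
```

View pics/side0.png

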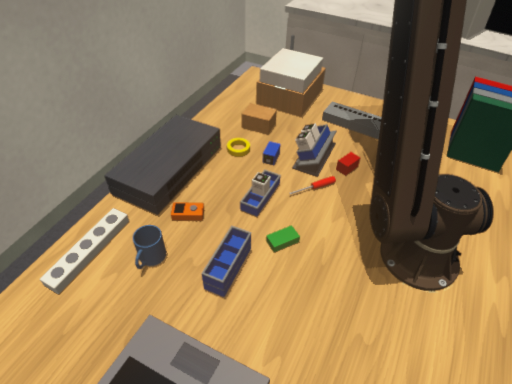

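View pics/top0.png

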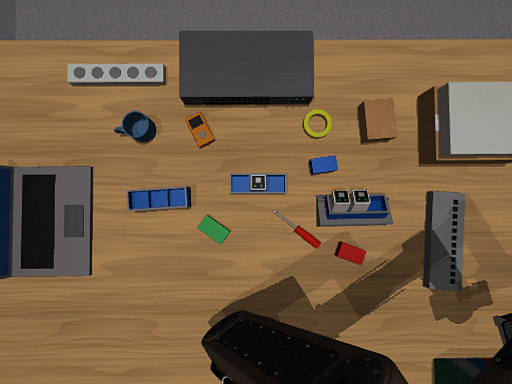

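View pics/wrist0.png

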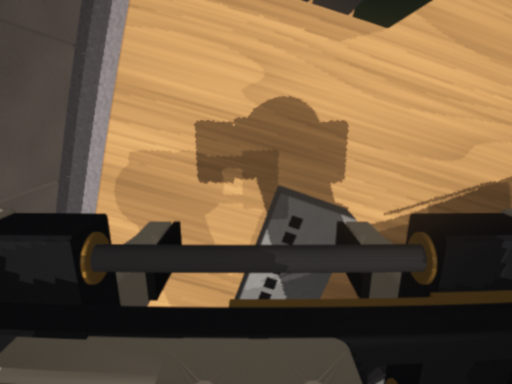

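```bash
cat > h.py <<'E'
import cv2, numpy as np
from scipy.spatial.transform import Rotation as Ro
def cam(f, T=None):
    fl=f["pixels"].shape[0]/2/np.tan(np.radians(f["fovy"])/2)
    K=np.array([[fl,0,f["cx"]],[0,fl,f["cy"]],[0,0,1.]])
    if T is None: R=Ro.from_euler('xyz',f["attitude"]).as_matrix(); p=np.array(f["position"])
    else: R=T[:3,:3]; p=T[:3,3]
    return K,np.array(f["dist_coeffs"]),R,p
def proj(c,P):
    K,d,R,p=c; P=np.atleast_2d(P)
    rv,_=cv2.Rodrigues(R.T); return cv2.projectPoints(np.float64(P),rv,-R.T@p,K,d)[0][:,0]
def ray(c,uv,z):
    K,d,R,p=c; u=cv2.undistortPoints(np.float64(uv).reshape(-1,1,2),K,d)[:,0]
    D=np.c_[u,np.ones(len(u))]@R.T; return p+D*((z-p[2])/D[:,2])[:,None]
def wristT(s,f):
    T=np.eye(4);T[:3,:3]=Ro.from_euler('xyz',s["ee_rot"]).as_matrix();T[:3,3]=s["eef_pos"]
    return T@np.array(f["hand_eye"])
def traybox():
    return np.array([[x,y,43e-3] for x,y in [(-.031,-.088),(.031,-.088),(.031,.088),(-.031,.088)]])
def pose(x,y,z,yaw,tilt=0): # tilt about own y
    return Ro.from_euler('z',yaw).as_matrix()@Ro.from_euler('y',tilt).as_matrix(), np.array([x,y,z])
E
python3 - <<'E'
import cv2, pickle
from h import *
from station import arm
fs={}
for n in ["side","top"]:
    f=arm.grab_frame(n); fs[n]=f
pickle.dump(fs,open("f0.pkl","wb"))
def draw(f,name,crop):
    c=cam(f);im=f["pixels"].copy(); S=4
    x0,y0,x1,y1=crop
    big=cv2.resize(im[y0:y1,x0:x1],None,fx=S,fy=S,interpolation=cv2.INTER_CUBIC)
    for (x,y,z,yaw,t) in [(.531,-.001,0,0,0),(.487,.297,.038,0,0),(.447,-.3,.046,0,np.radians(28))]:
        R,p=pose(x,y,z,yaw,t); P=traybox()@R.T+p
        uv=((proj(c,P)-[x0,y0]+.5)*S).astype(np.int32)
        cv2.polylines(big,[uv],True,(0,255,255),1)
    cv2.imwrite(name,big)
draw(fs["top"],"pics/t1.png",(215,160,400,260))
draw(fs["top"],"pics/t2.png",(110,170,210,230))
draw(fs["side"],"pics/s1.png",(190,115,370,245))
E
```

```text
(no output)
```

View pics/t1.png

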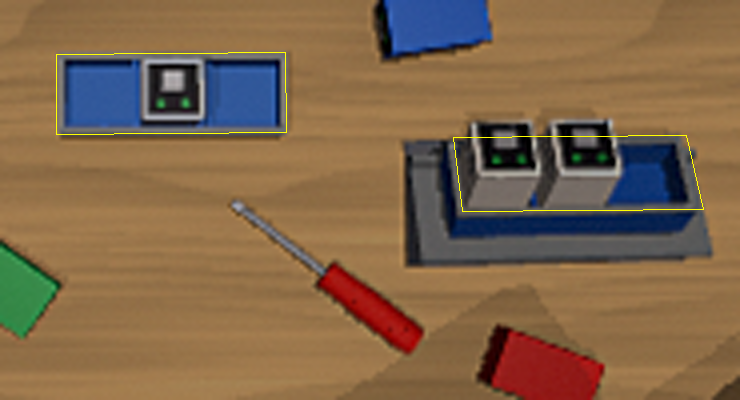

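View pics/t2.png

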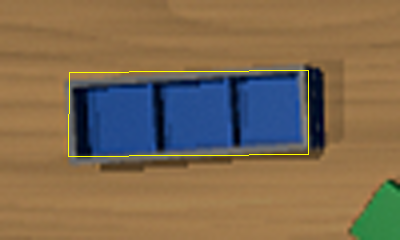

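View pics/s1.png

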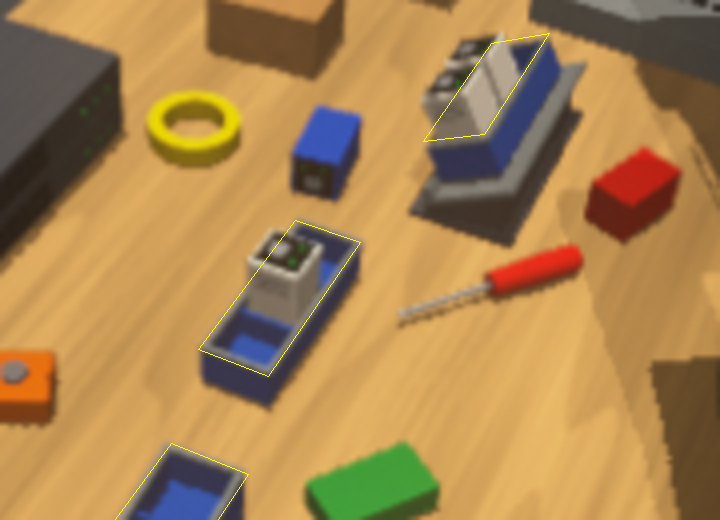

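```bash
cat >> h.py <<'E'
def plan(s,tgt,yaw,n=None,dmax=.05,rmax=.18):
    p=np.array(s["eef_pos"]);y=s["ee_rot"][2]
    dy=(yaw-y+np.pi)%(2*np.pi)-np.pi; d=np.array(tgt)-p
    if n is None: n=int(max(1,np.ceil(np.linalg.norm(d)/dmax),np.ceil(abs(dy)/rmax)))
    offs=[];rolls=[]
    for i in range(n):
        yy=y+dy*i/n
        R=Ro.from_euler('xyz',[-np.pi/2,0,yy]).as_matrix()
        offs.append((R.T@d/n).round(4).tolist()); rolls.append(round(-dy/n,3))
    print("t",round(s["t"],2),"n",n); 
    for i in range(0,n,5): print(offs[i:i+5],rolls[i:i+5])
E
python3 - <<'E'
from h import *
from station import arm
plan(arm.get_state(),[.46,-.39,.25],np.pi)
E
```

```text
t 1.45 n 8
[[0.022, -0.007, -0.0423], [0.0148, -0.007, -0.0453], [0.0073, -0.007, -0.0471], [-0.0004, -0.007, -0.0477], [-0.0081, -0.007, -0.047]] [np.float64(-0.162), np.float64(-0.162), np.float64(-0.162), np.float64(-0.162), np.float64(-0.162)]
[[-0.0156, -0.007, -0.0451], [-0.0226, -0.007, -0.0419], [-0.0291, -0.007, -0.0377]] [np.float64(-0.162), np.float64(-0.162), np.float64(-0.162)]
```

Request:
{"op": "move_arm", "data": {
  "jaw": [0,0,0,0,0],
  "offset": [
    [0.022,-0.007,-0.042],
    [0.015,-0.007,-0.045],
    [0.007,-0.007,-0.047],
    [0,-0.007,-0.048],
    [-0.008,-0.007,-0.047]
  ],
  "roll": [-0.162,-0.162,-0.162,-0.162,-0.162]
}}

```text
t: 2.08
eef_pos: [0.356, -0.4864, 0.2298]
ee_rot: [-1.571, 0.0, 2.658]
force: [1.5, 0.4, -0.2]
width: 0.0878
```

Request:
{"op": "move_arm", "data": {
  "jaw": [0,0,0,0],
  "offset": [
    [-0.0156,-0.007,-0.045],
    [-0.0226,-0.007,-0.042],
    [-0.029,-0.007,-0.038],
    [0,0,0]
  ],
  "roll": [-0.162,-0.162,-0.162,0]
}}

```text
t: 2.58
eef_pos: [0.462, -0.388, 0.251]
ee_rot: [-1.57, 0.001, -3.139]
force: [-0.6, -0.4, -0.2]
width: 0.0878
```

```bash
python3 - <<'E'
from h import *
from station import arm
import pickle
s=arm.get_state();f=arm.grab_frame("wrist")
pickle.dump((s,f),open("w1.pkl","wb"))
print(s["eef_pos"],s["ee_rot"])
c=cam(f,wristT(s,f)); im=f["pixels"].copy()
big=cv2.resize(im,None,fx=1.5,fy=1.5,interpolation=cv2.INTER_CUBIC)
R,p=pose(.447,-.3,.045,0,np.radians(28))
uv=(proj(c,traybox()@R.T+p)*1.5).astype(int)
cv2.polylines(big,[uv.astype(np.int32)],True,(0,255,255),1)
print(uv)
cv2.imwrite("pics/w1.png",big)
for th in ["module_a","tray_source","stand"]:
    print(th,[(np.round(d["position"],3).tolist(),round(d["p"],2)) for d in arm.landmark_of(f,th)][:4])
E
```

```text
[ 0.46196303 -0.38804135  0.25095046] [-1.57034325e+00  1.23179924e-03 -3.13914340e+00]
[[416 257]
 [349 250]
 [352 435]
 [412 454]]
module_a [([0.45, -0.301, 0.054], 0.96), ([0.45, -0.239, 0.048], 0.6)]
tray_source [([0.444, -0.295, 0.038], 0.72)]
stand []
```

View pics/w1.png

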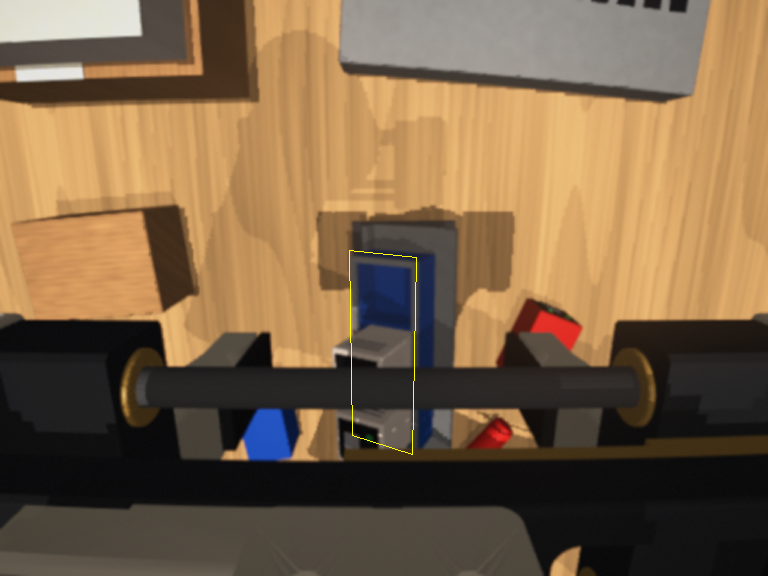

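Request:
{"op": "move_arm", "data": {
  "jaw": [0,0,0,0,0],
  "offset": [
    [-0.002,0,-0.055],
    [-0.002,0,-0.055],
    [-0.002,0,-0.055],
    [-0.002,0,-0.055],
    [0,0,0]
  ],
  "roll": [0,0,0,0,0]
}}

```text
t: 3.4
eef_pos: [0.468, -0.168, 0.2508]
ee_rot: [-1.571, 0.001, 3.141]
force: [0.4, -0.1, -0.3]
width: 0.0877
```

```bash
python3 - <<'E'
from h import *
from station import arm
import pickle
s=arm.get_state();f=arm.grab_frame("wrist")
pickle.dump((s,f),open("w2.pkl","wb"))
print(s["eef_pos"],s["ee_rot"])
c=cam(f,wristT(s,f)); im=f["pixels"].copy()
big=cv2.resize(im,None,fx=1.5,fy=1.5,interpolation=cv2.INTER_CUBIC)
R,p=pose(.447,-.3,.045,0,np.radians(28))
uv=(proj(c,traybox()@R.T+p)*1.5).astype(int)
cv2.polylines(big,[uv.astype(np.int32)],True,(0,255,255),1)
for my in (0,.057):
    P=np.array([[x,my+y,.087] for x,y in [(-.023,-.023),(.023,-.023),(.023,.023),(-.023,.023)]])
    cv2.polylines(big,[(proj(c,P@R.T+p)*1.5).astype(np.int32)],True,(0,0,255),1)
print(uv)
cv2.imwrite("pics/w2.png",big)
for th in ["module_a","tray_source","stand"]:
    print(th,[(np.round(d["position"],3).tolist(),round(d["p"],2)) for d in arm.landmark_of(f,th)][:4])
E
```

```text
[ 0.46800789 -0.16797642  0.25084079] [-1.57115821e+00  1.21770919e-03  3.14073247e+00]
[[429 -63]
 [351 -43]
 [355 197]
 [425 199]]
module_a [([0.531, 0.0, 0.008], 0.92), ([0.594, -0.244, 0.02], 0.85), ([0.326, -0.249, 0.023], 0.79), ([0.452, -0.238, 0.051], 0.72)]
tray_source [([0.446, -0.296, 0.043], 0.9)]
stand []
```

View pics/w2.png

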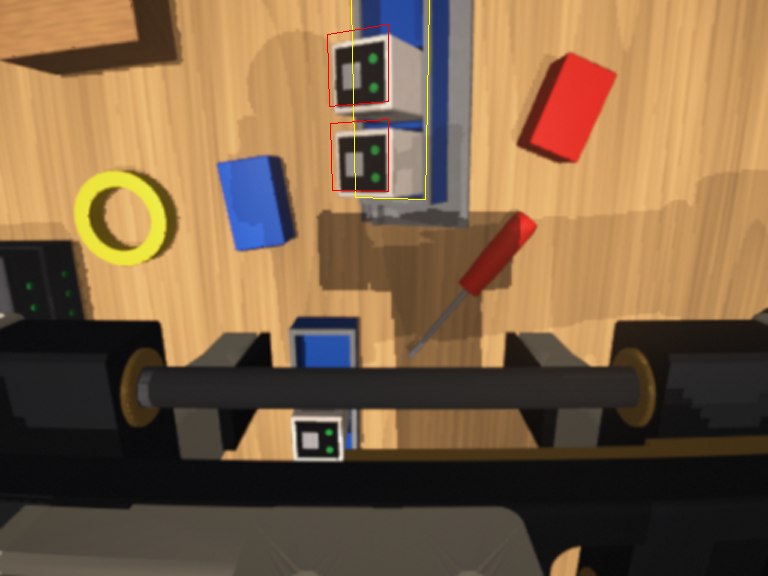

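```bash
python3 - <<'E'
from h import *
import pickle
s,f=pickle.load(open("w2.pkl","rb"))
c=cam(f,wristT(s,f)); im=f["pixels"]
x0,y0,x1,y1=205,0,325,155; S=5
big=cv2.resize(im[y0:y1,x0:x1],None,fx=S,fy=S,interpolation=cv2.INTER_CUBIC)
R,p=pose(.447,-.297,.043,0,np.radians(28))
for my in (0,.057):
  for mx in (0,):
    for z,col in ((.087,(0,0,255)),(.043,(0,255,0))):
      P=np.array([[mx+x,my+y,z] for x,y in [(-.023,-.023),(.023,-.023),(.023,.023),(-.023,.023)]])
      cv2.polylines(big,[((proj(c,P@R.T+p)-[x0,y0]+.5)*S).astype(np.int32)],True,col,1)
cv2.polylines(big,[((proj(c,traybox()@R.T+p)-[x0,y0]+.5)*S).astype(np.int32)],True,(0,255,255),1)
cv2.imwrite("pics/w2c.png",big[:,:])
E
```

```text
(no output)
```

View pics/w2c.png

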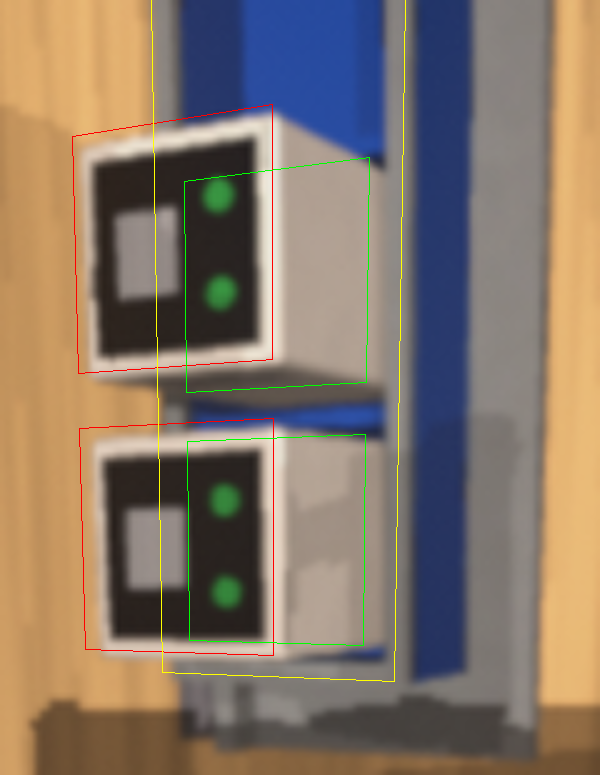

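Request:
{"op": "move_arm", "data": {
  "jaw": [0,0,0,0,0],
  "offset": [
    [-0.002,0.01,0.036],
    [-0.0015,0.03,0.035],
    [0,0.05,0],
    [0,0.035,0],
    [0,0,0]
  ],
  "roll": [0,0,0,0,0],
  "grip_force": 5
}}

```text
t: 4.22
eef_pos: [0.4689, -0.242, 0.1227]
ee_rot: [-1.572, -0.006, 3.136]
force: [1.1, -1.0, 0.5]
width: 0.0873
```

```bash
cat > look.py <<'E'
import sys
from h import *
from station import arm
def look(name,out):
    s=arm.get_state();f=arm.grab_frame(name)
    cv2.imwrite(out,cv2.resize(f["pixels"],None,fx=1.5,fy=1.5,interpolation=cv2.INTER_CUBIC))
    print(round(s["t"],2),np.round(s["eef_pos"],4),np.round(s["ee_rot"],3),round(s["width"],4),np.round(s["force"],1))
    return s,f
if __name__=="__main__":
    look(sys.argv[1],sys.argv[2])
E
python3 look.py wrist pics/w3.png
```

```text
4.22 [ 0.4689 -0.242   0.1227] [-1.572 -0.006  3.136] 0.0873 [ 1.1 -1.   0.5]
```

View pics/w3.png

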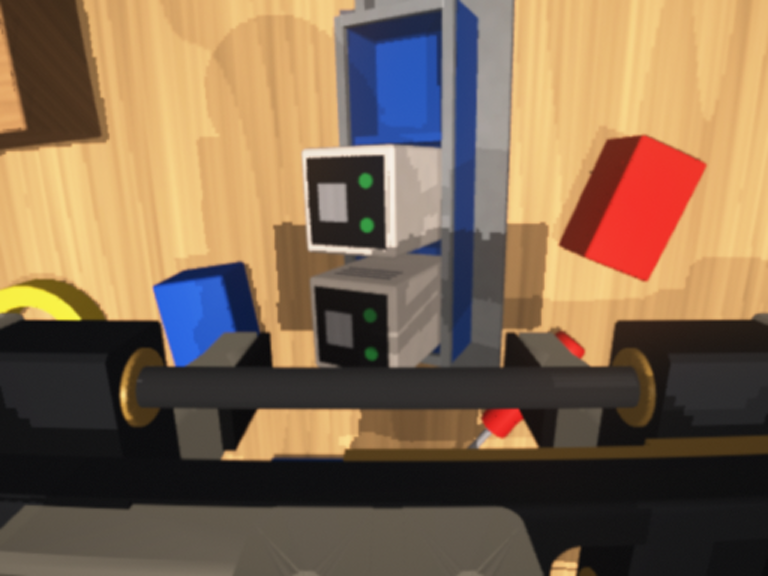

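Request:
{"op": "move_arm", "data": {
  "jaw": [0,0],
  "offset": [
    [-0.002,0.024,-0.002],
    [0,0,0]
  ],
  "roll": [0,0]
}}

```text
t: 4.53
eef_pos: [0.4736, -0.2393, 0.102]
ee_rot: [-1.571, -0.0, 3.138]
force: [-0.0, 0.5, 0.7]
width: 0.0874
```

Request:
{"op": "move_arm", "data": {
  "jaw": [0.15,0.25,0.3,0.35],
  "offset": [
    [0.002,0,0],
    [0.002,0,0],
    [0.002,0,0],
    [0.002,0,0]
  ],
  "roll": [0,0,0,0]
}}

```text
t: 5.03
eef_pos: [0.4655, -0.2389, 0.1017]
ee_rot: [-1.571, 0.001, 3.139]
force: [0.1, -0.1, -0.3]
width: 0.0586
```

```bash
python3 look.py side pics/s2.png; python3 look.py wrist pics/w4.png
```

```text
5.03 [ 0.4655 -0.2389  0.1017] [-1.571e+00  1.000e-03  3.139e+00] 0.0586 [ 0.1 -0.1 -0.3]
5.08 [ 0.4652 -0.2389  0.1016] [-1.571  0.     3.139] 0.0578 [ 0.3 -0.3  0.6]
```

View pics/w4.png

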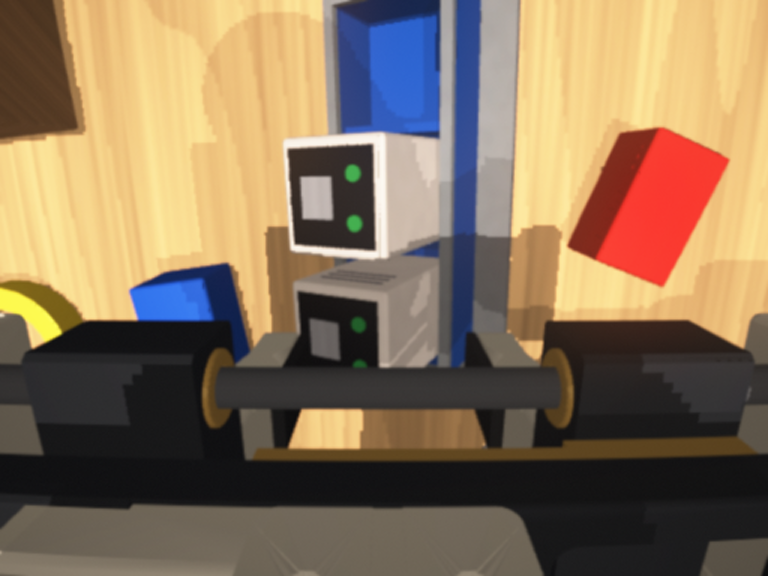

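View pics/s2.png

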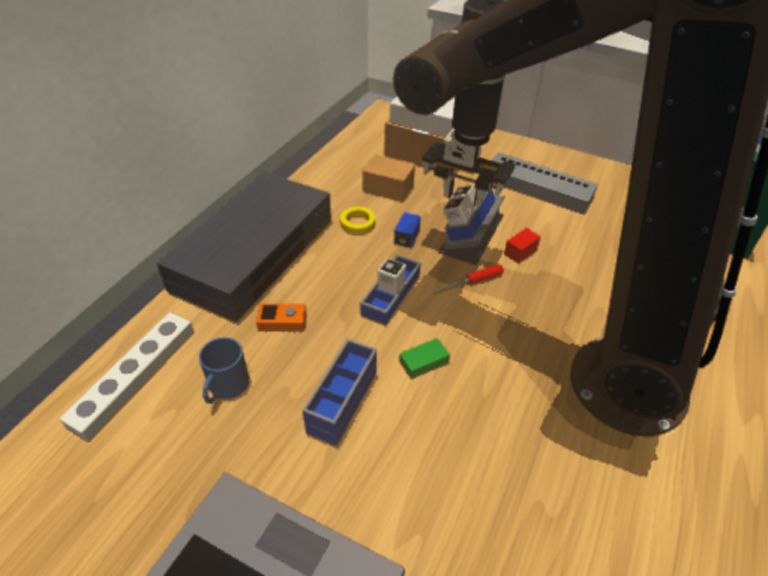

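Request:
{"op": "move_arm", "data": {
  "jaw": [0.4,0.45,0.6,0.8],
  "offset": [
    [0.001,0.0025,0],
    [0.0005,0,0],
    [0,0,0],
    [0,0,0]
  ],
  "roll": [0,0,0,0]
}}

```text
t: 5.62
eef_pos: [0.4641, -0.2389, 0.0989]
ee_rot: [-1.571, -0.0, 3.139]
force: [0.6, 0.7, 0.1]
width: 0.0334
```

```bash
python3 look.py wrist pics/w5.png
```

```text
5.62 [ 0.4641 -0.2389  0.0989] [-1.571 -0.     3.139] 0.0334 [0.6 0.7 0.1]
```

View pics/w5.png

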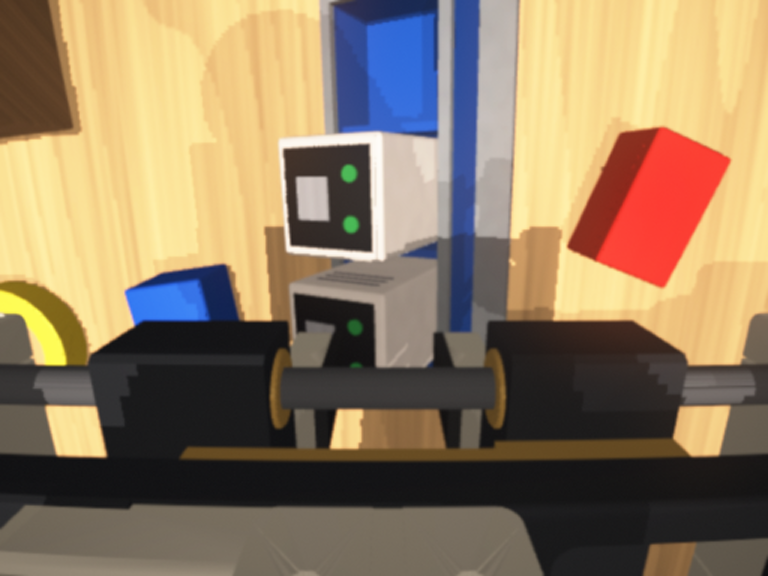

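```bash
python3 - <<'E'
from h import *
from station import arm
import pickle
s2,f2=pickle.load(open("w2.pkl","rb"))
s=arm.get_state();f=arm.grab_frame("wrist")
pickle.dump((s,f),open("w5.pkl","wb"))
S=5
b=cv2.resize(f["pixels"][75:245,170:320],None,fx=S,fy=S,interpolation=cv2.INTER_CUBIC)
cv2.imwrite("pics/w5c.png",b[:600])
# tcp overlay
c=cam(f,wristT(s,f))
p=np.array(s["eef_pos"]); print("tcp px",proj(c,[p]), "tips",proj(c,[p+[.0167,0,0],p-[.0167,0,0]]))
def tri(u1,u2):
    A=[];B=[]
    for (st,fr),u in (((s2,f2),u1),((s,f),u2)):
        K,d,R,q=cam(fr,wristT(st,fr)); n=cv2.undistortPoints(np.float64([[u]]),K,d)[0,0]
        v=R@np.r_[n,1]; v/=np.linalg.norm(v); M=np.eye(3)-np.outer(v,v); A.append(M);B.append(M@q)
    X=np.linalg.solve(sum(A),sum(B)); return X
k=1/1.5
for a,b_ in zip([(220.6,30),(259.4,23),(261.6,73),(223.4,76)],[(280,138),(383,132),(383,260),(287,252)]):
    print(tri(a,np.array(b_)/1.5).round(4))
E
```

```text
tcp px [[258.97958542 216.19705108]] tips [[234.08150464 216.27469031]
 [283.87494264 216.10135859]]
[ 0.5073 -0.3187  0.1015]
[ 0.4665 -0.3189  0.1258]
[ 0.4656 -0.2733  0.1242]
[ 0.5057 -0.2728  0.105 ]
```

View pics/w5c.png

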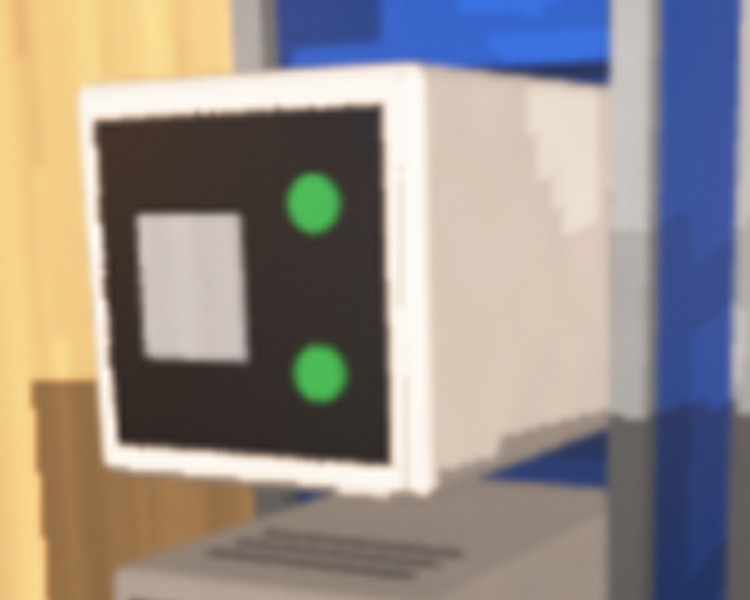

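```bash
python3 - <<'E'
from h import *
from station import arm
import pickle
s=arm.get_state();f=arm.grab_frame("side");c=cam(f)
p=np.array(s["eef_pos"]); print(p,s["width"],s["t"])
x0,y0,x1,y1=270,80,370,180;S=6
b=cv2.resize(f["pixels"][y0:y1,x0:x1],None,fx=S,fy=S,interpolation=cv2.INTER_CUBIC)
w=s["width"]/2
for sg in (1,-1):
    q=np.array([p+[sg*w,0,h] for h in (0,.019,.066)])
    uv=((proj(c,q)-[x0,y0]+.5)*S).astype(np.int32)
    cv2.polylines(b,[uv],False,(0,255,255),1)
    for u in uv: cv2.circle(b,tuple(int(v) for v in u),3,(0,0,255),-1)
cv2.imwrite("pics/s3.png",b)
E
```

```text
[ 0.46411503 -0.23887657  0.09886912] 0.025691576428018063 5.725
```

View pics/s3.png

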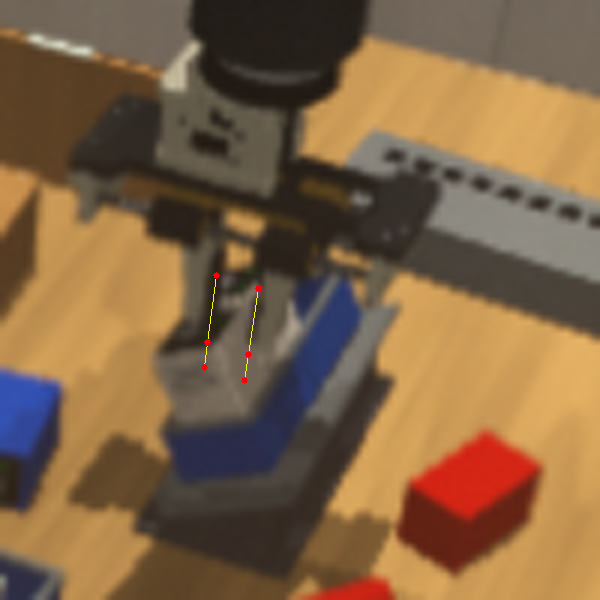

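Request:
{"op": "move_arm", "data": {
  "jaw": [0.4,0.2,0.0,0.0],
  "offset": [
    [0,0,0],
    [0,-0.01,0],
    [0,-0.05,0],
    [0,0,0]
  ],
  "roll": [0,0,0,0]
}}

```text
t: 6.28
eef_pos: [0.4668, -0.2397, 0.1634]
ee_rot: [-1.569, 0.007, 3.139]
force: [-0.4, -0.1, 0.5]
width: 0.0562
```

```bash
cat > side.py <<'E'
import sys
from h import *
from station import arm
def go(out,hs=(0,.019,.066)):
    s=arm.get_state();f=arm.grab_frame("side");c=cam(f)
    p=np.array(s["eef_pos"]); print(p,s["width"],s["t"],s["ee_rot"][2])
    u=proj(c,[p])[0].astype(int)
    x0,y0=u-50;x0=max(x0,0);y0=max(y0,0);S=6
    b=cv2.resize(f["pixels"][y0:y0+100,x0:x0+100],None,fx=S,fy=S,interpolation=cv2.INTER_CUBIC)
    w=s["width"]/2; yw=s["ee_rot"][2]; d=np.array([np.cos(yw),np.sin(yw),0])
    for sg in (1,-1):
        q=np.array([p+sg*w*d+[0,0,h] for h in hs])
        uv=((proj(c,q)-[x0,y0]+.5)*S).astype(np.int32)
        cv2.polylines(b,[uv],False,(0,255,255),1)
        for u in uv: cv2.circle(b,tuple(int(v) for v in u),3,(0,0,255),-1)
    cv2.imwrite(out,b)
if __name__=="__main__": go(sys.argv[1])
E
python3 side.py pics/s4.png; python3 look.py wrist pics/w6.png
```

```text
[ 0.46682614 -0.23971971  0.16340238] 0.05619944615795307 6.275 3.139316077746345
6.33 [ 0.4655 -0.2392  0.1614] [-1.57   0.005  3.139] 0.0602 [ 0.7  0.5 -0.2]
```

View pics/s4.png

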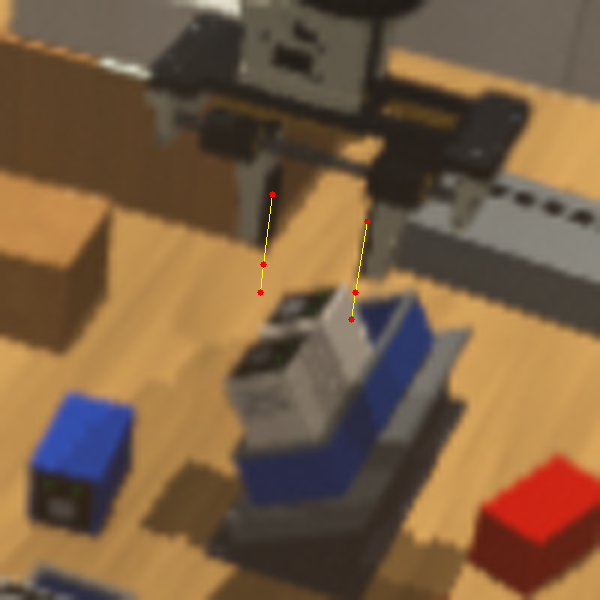

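View pics/w6.png

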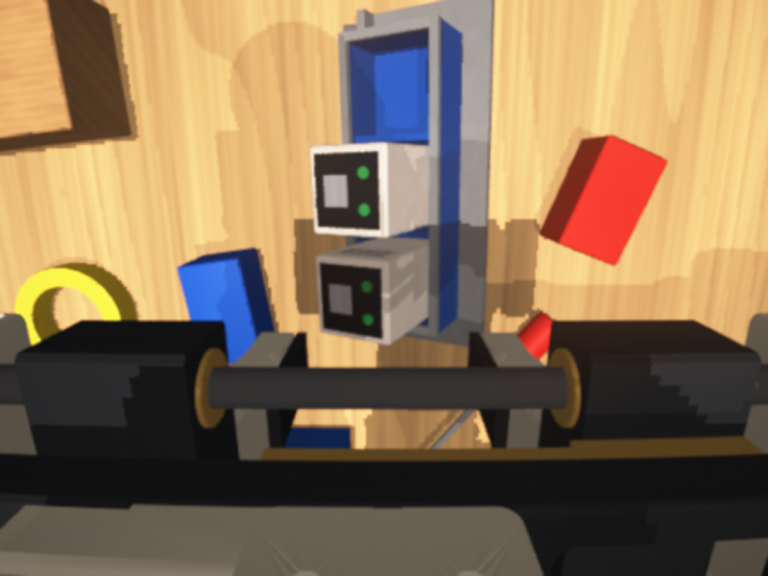

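Request:
{"op": "move_arm", "data": {
  "jaw": [0,0,0,0,0],
  "offset": [
    [-0.045,0,-0.03],
    [-0.045,0,-0.03],
    [-0.045,0.02,-0.03],
    [0,0.05,0],
    [0,0.05,0]
  ],
  "roll": [0,0,0,0,0]
}}

```text
t: 7.0
eef_pos: [0.5992, -0.1485, 0.0366]
ee_rot: [-1.571, -0.001, 3.139]
force: [0.4, 0.9, 0.1]
width: 0.0875
```

```bash
python3 side.py pics/s5.png
```

```text
[ 0.5991519  -0.14853444  0.03660368] 0.08753129492938591 7.0 3.1394591256909146
```

View pics/s5.png

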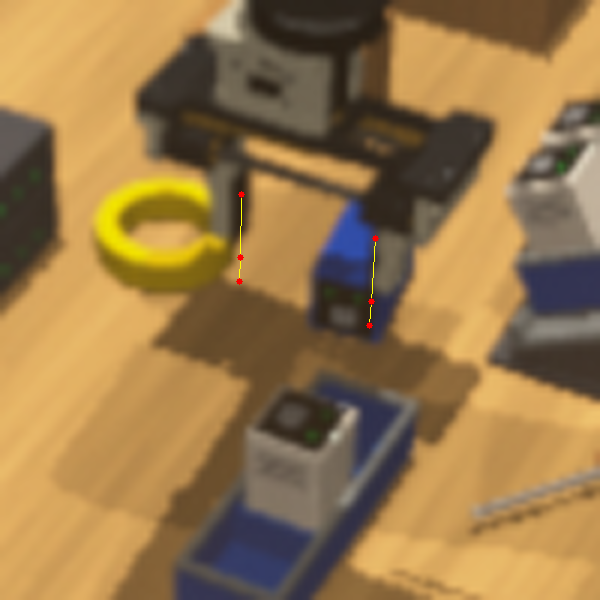

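Request:
{"op": "move_arm", "data": {
  "jaw": [0,0,0],
  "offset": [
    [0,0.03,0],
    [0,0.02,0],
    [0,0,0]
  ],
  "roll": [0,0,0]
}}

```text
t: 7.42
eef_pos: [0.5978, -0.1494, -0.0124]
ee_rot: [-1.571, -0.004, 3.138]
force: [-0.1, 0.7, 0.8]
width: 0.0877
```

Request:
{"op": "move_arm", "data": {
  "jaw": [0,0,0],
  "offset": [
    [0,0.003,0],
    [0,0.002,0],
    [0,0,0]
  ],
  "roll": [0,0,0]
}}

```text
t: 7.8
eef_pos: [0.5996, -0.1493, -0.0155]
ee_rot: [-1.571, 0.001, 3.139]
force: [-0.9, -0.1, 0.0]
width: 0.0876
```

Request:
{"op": "move_arm", "data": {
  "jaw": [0,0,0],
  "offset": [
    [0,0.003,0],
    [0,0.002,0],
    [0,0,0]
  ],
  "roll": [0,0,0]
}}

```text
t: 8.18
eef_pos: [0.5991, -0.1493, -0.0214]
ee_rot: [-1.571, -0.0, 3.139]
force: [-0.2, 0.2, 0.0]
width: 0.0876
```

Request:
{"op": "move_arm", "data": {
  "jaw": [0,0,0],
  "offset": [
    [0,0.003,0],
    [0,0.002,0],
    [0,0,0]
  ],
  "roll": [0,0,0]
}}

```text
t: 8.55
eef_pos: [0.5991, -0.1493, -0.0264]
ee_rot: [-1.571, -0.001, 3.139]
force: [0.2, 0.3, -0.3]
width: 0.0877
```

Request:
{"op": "move_arm", "data": {
  "jaw": [0,0,0],
  "offset": [
    [0,0.002,0],
    [0,0.002,0],
    [0,0,0]
  ],
  "roll": [0,0,0]
}}

```text
t: 8.93
eef_pos: [0.5991, -0.1493, -0.0303]
ee_rot: [-1.571, -0.0, 3.139]
force: [0.4, -0.2, -0.2]
width: 0.0879
```

Request:
{"op": "move_arm", "data": {
  "jaw": [0,0,0],
  "offset": [
    [0,0.0015,0],
    [0,0.0015,0],
    [0,0,0]
  ],
  "roll": [0,0,0]
}}

```text
t: 9.3
eef_pos: [0.5995, -0.1493, -0.0319]
ee_rot: [-1.571, 0.001, 3.139]
force: [-3.5, 0.9, 10.5]
width: 0.0879
```

```bash
python3 side.py pics/s6.png
```

```text
[ 0.59951471 -0.14933182 -0.03188192] 0.08790321962502161 9.3 3.1389016410500035
```

View pics/s6.png

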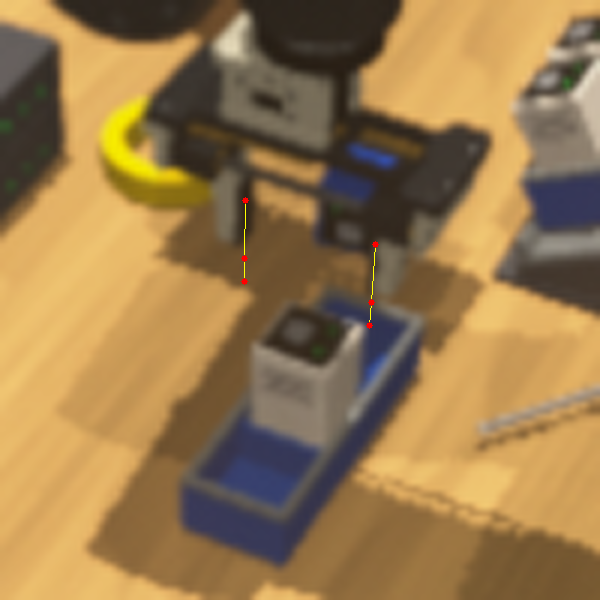

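Request:
{"op": "move_arm", "data": {
  "jaw": [0,0,0,0,0],
  "offset": [
    [0,-0.06,0],
    [0,-0.06,0],
    [0.04,-0.05,0.03],
    [0.045,-0.03,0.03],
    [0.045,0,0.03]
  ],
  "roll": [0,0,0,0,0]
}}

```text
t: 9.98
eef_pos: [0.4741, -0.2364, 0.1639]
ee_rot: [-1.57, 0.005, 3.14]
force: [-0.0, -0.6, 0.1]
width: 0.0878
```

```bash
python3 - <<'E'
from h import *
from station import arm
import pickle
s=arm.get_state();f=arm.grab_frame("wrist")
pickle.dump((s,f),open("w7.pkl","wb")); print(s["t"],s["eef_pos"],s["qd"])
b=cv2.resize(f["pixels"][0:225,190:350],None,fx=5,fy=5,interpolation=cv2.INTER_CUBIC)
cv2.imwrite("pics/w7a.png",b[:600]);cv2.imwrite("pics/w7b.png",b[525:])
E
```

```text
9.975 [ 0.47410547 -0.23641624  0.16394904] [-0.51706853 -0.3578054  -0.51927422 -0.01319004  0.12124274  0.50932471]
```

View pics/w7a.png

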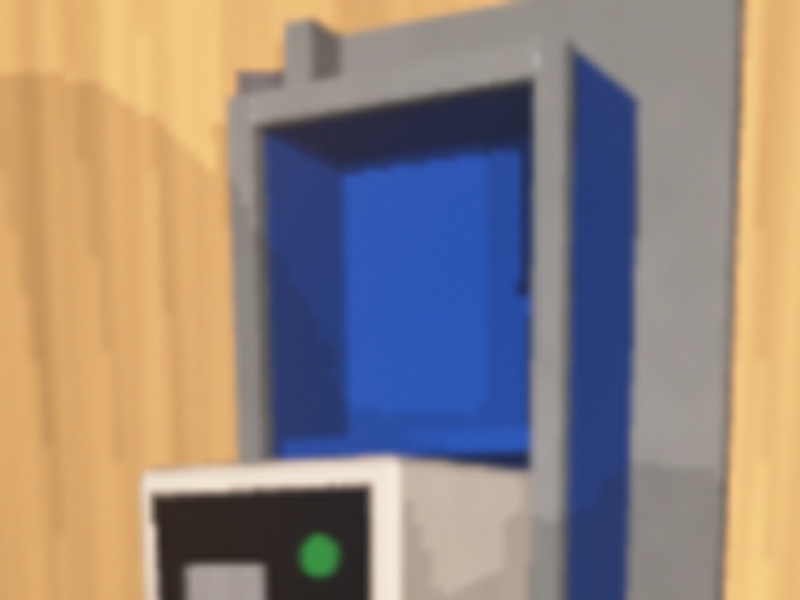

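View pics/w7b.png

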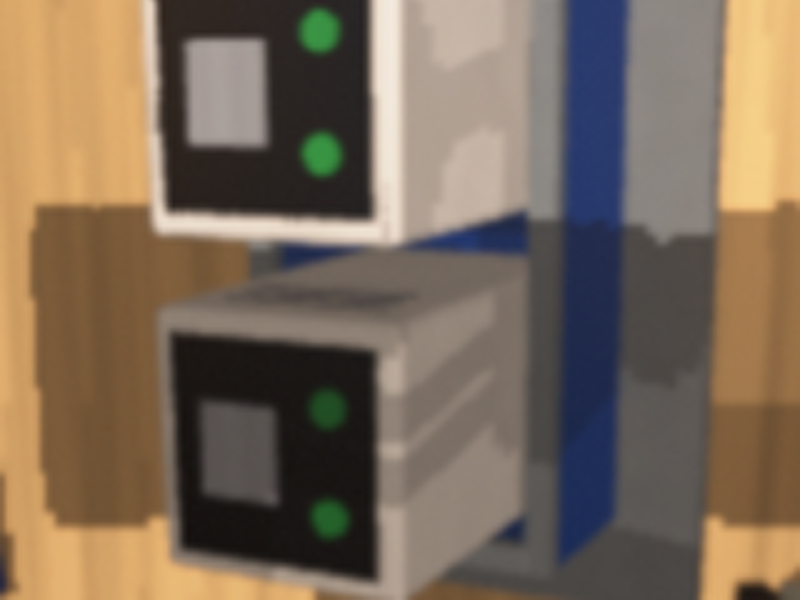

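```bash
python3 - <<'E'
from h import *
import pickle
from scipy.optimize import least_squares
s,f=pickle.load(open("w7.pkl","rb")); c=cam(f,wristT(s,f))
t=np.radians(28)
rim=traybox()[[1,0,3]]; uvr=np.array([(236,19.6),(304.4,8),(301,220)])
sq=np.array([[x,y,.078] for x,y in [(.023,-.023),(-.023,-.023),(-.023,.023),(.023,.023)]])
uvA=np.array([(218.4,94),(270,91.6),(271.4,154),(221,151.4)])
uvB=np.array([(222,167.4),(271,171),(271,225),(224.4,217)])
def fr(v):
    R,p=pose(v[0],v[1],v[2],v[3],t); return (proj(c,rim@R.T+p)-uvr).ravel()
r=least_squares(fr,[.446,-.297,.043,0]); print("rim",r.x.round(4),np.abs(r.fun).max())
for n,uv,y0 in (("A",uvA,-.296),("B",uvB,-.24)):
    def fm(v):
        R,p=pose(v[0],v[1],v[2],v[3],v[4]); return (proj(c,sq@R.T+p)-uv).ravel()
    q=least_squares(fm,[.45,y0,.05,0,t]); R,p=pose(*q.x); T=sq@R.T+p
    print(n,q.x.round(4),np.abs(q.fun).max().round(2)); print(T.round(4))
E
```

```text
rim [ 0.4445 -0.2959  0.0427  0.0169] 0.6469606540459267
A [ 0.4503 -0.2961  0.0443  0.0178  0.4722] 0.39
[[ 0.5067 -0.3181  0.1033]
 [ 0.4657 -0.3188  0.1242]
 [ 0.4649 -0.2728  0.1242]
 [ 0.5058 -0.2721  0.1033]]
B [ 0.4515 -0.2352  0.0369  0.0095  0.445 ] 0.32
[[ 0.5061 -0.2577  0.0974]
 [ 0.4646 -0.2581  0.1172]
 [ 0.4641 -0.2121  0.1172]
 [ 0.5057 -0.2117  0.0974]]
```

```bash
python3 - <<'E'
from h import *
from station import arm
plan(arm.get_state(),[.472,-.237,.066],3.157,n=3)
E
```

```text
t 10.03 n 3
[[-0.0014, 0.0322, -0.0003], [-0.0014, 0.0322, -0.0003], [-0.0014, 0.0322, -0.0002]] [np.float64(-0.007), np.float64(-0.007), np.float64(-0.007)]
```

Request:
{"op": "move_arm", "data": {
  "jaw": [0,0,0,0],
  "offset": [
    [-0.003,0.05,-0.002],
    [0,0.03,0],
    [0,0.015,0],
    [0,0,0]
  ],
  "roll": [-0.017,0,0,0]
}}

```text
t: 10.52
eef_pos: [0.4763, -0.2334, 0.0655]
ee_rot: [-1.571, -0.002, -3.127]
force: [0.1, 0.2, 0.4]
width: 0.088
```

Request:
{"op": "move_arm", "data": {
  "jaw": [0.15,0.25,0.3,0.35,0.35],
  "offset": [
    [0.004,0,0.002],
    [0.003,0,0.0015],
    [0.003,0,0],
    [0.002,0,0],
    [0,0,0]
  ],
  "roll": [0,0,0,0,0]
}}

```text
t: 11.15
eef_pos: [0.4713, -0.2378, 0.0695]
ee_rot: [-1.568, 0.013, -3.126]
force: [10.5, 1.6, 4.8]
width: 0.0646
```

```bash
sed -i 's/hs=(0,.019,.066)/hs=(.0316,.0506,.07)/' side.py; python3 side.py pics/s7.png; python3 look.py wrist pics/w8.png
```

```text
[ 0.47131799 -0.23782695  0.06951282] 0.06459551657666311 11.15 -3.125772550838387
11.2 [ 0.4714 -0.2378  0.0695] [-1.568  0.013 -3.126] 0.0642 [9.5 1.4 5.9]
```

View pics/s7.png

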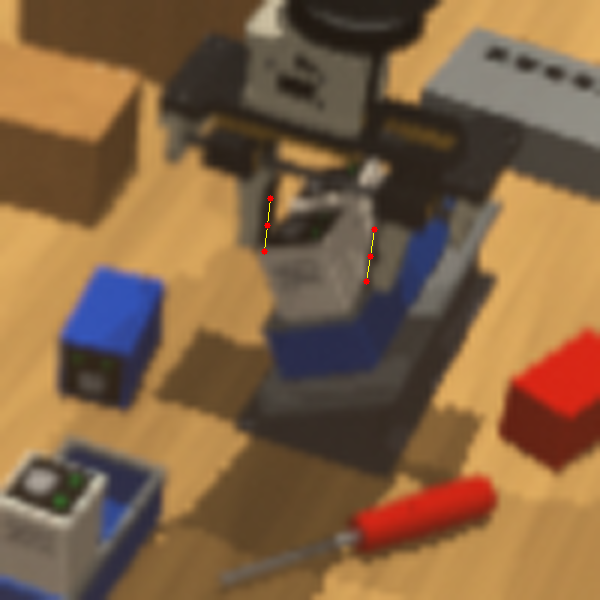

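View pics/w8.png

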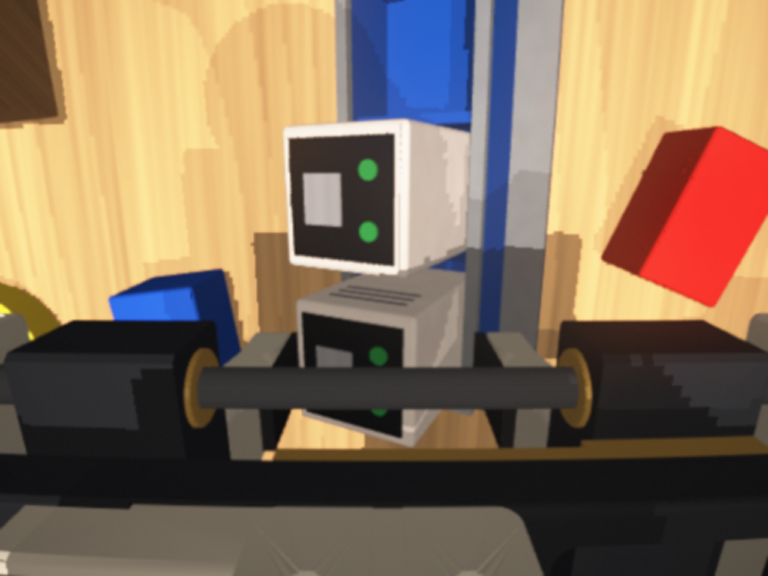

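Request:
{"op": "move_arm", "data": {
  "jaw": [0.3,0.3,0.3],
  "offset": [
    [-0.008,0,0],
    [-0.006,0.003,0],
    [0,0,0]
  ],
  "roll": [0,0,0]
}}

```text
t: 11.62
eef_pos: [0.4782, -0.2368, 0.0624]
ee_rot: [-1.571, -0.002, -3.128]
force: [0.8, 0.6, 0.3]
width: 0.0615
```

Request:
{"op": "move_arm", "data": {
  "jaw": [0.5,0.7,0.9,1.0],
  "offset": [
    [0,0,0],
    [0,0,0],
    [0,0,0],
    [0,0,0]
  ],
  "roll": [0,0,0,0],
  "grip_force": 8
}}

```text
t: 12.12
eef_pos: [0.4791, -0.237, 0.0633]
ee_rot: [-1.571, 0.001, -3.127]
force: [3.5, 0.1, 0.4]
width: 0.0567
```

```bash
python3 side.py pics/s8.png; python3 look.py wrist pics/w9.png
```

```text
[ 0.4791251  -0.236971    0.06327188] 0.056747723596239516 12.125 -3.127475473717188
12.18 [ 0.4792 -0.237   0.0633] [-1.571e+00  1.000e-03 -3.127e+00] 0.057 [ 4.  -0.2  1.3]
```

View pics/s8.png

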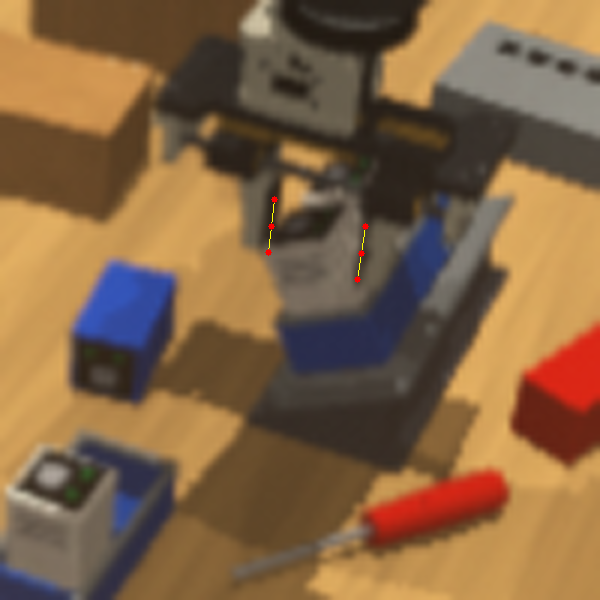

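View pics/w9.png

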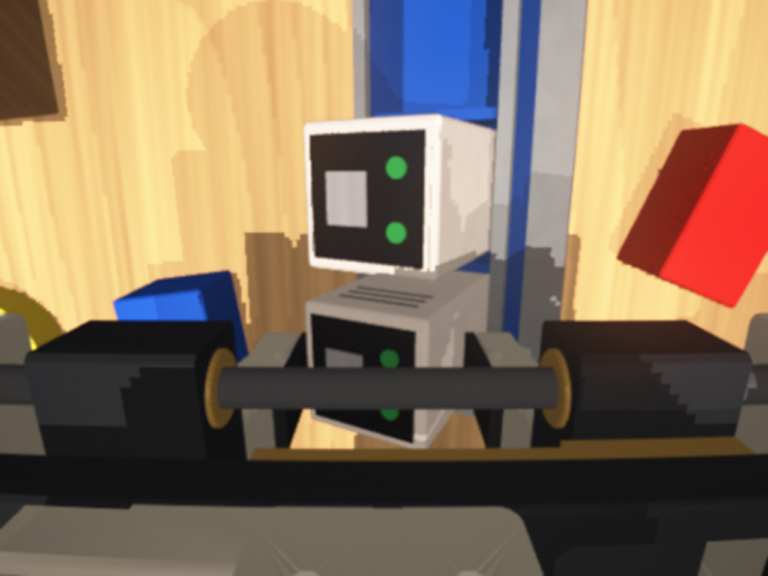

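Request:
{"op": "move_arm", "data": {
  "jaw": [1,1,1,1],
  "offset": [
    [-0.001,-0.003,0],
    [-0.001,-0.003,0],
    [-0.002,-0.004,0],
    [-0.002,-0.004,0]
  ],
  "roll": [0,0,0,0]
}}

```text
t: 12.72
eef_pos: [0.4836, -0.2367, 0.0768]
ee_rot: [-1.571, -0.002, -3.128]
force: [-2.6, -0.3, -3.0]
width: 0.0547
```

```bash
python3 side.py pics/s9.png; python3 look.py wrist pics/w10.png
```

```text
[ 0.48359494 -0.2367168   0.07680116] 0.054677429780400966 12.725 -3.1279302130265627
12.78 [ 0.4841 -0.2369  0.0774] [-1.571e+00 -2.000e-03 -3.128e+00] 0.0547 [-4.6  0.2 -1.7]
```

View pics/s9.png

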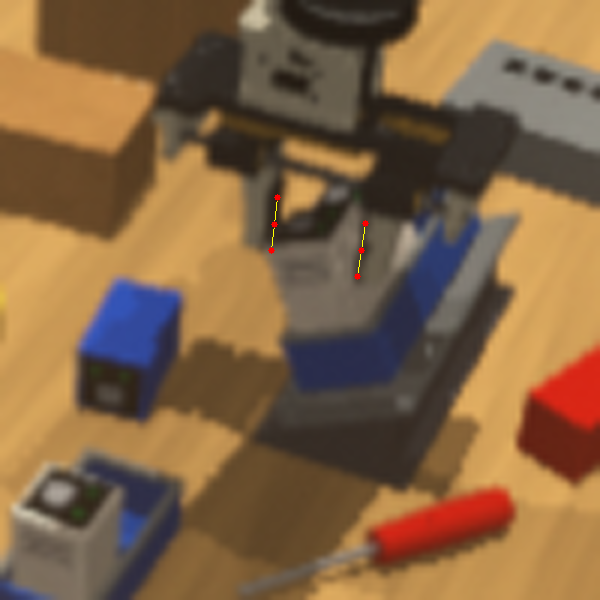

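View pics/w10.png

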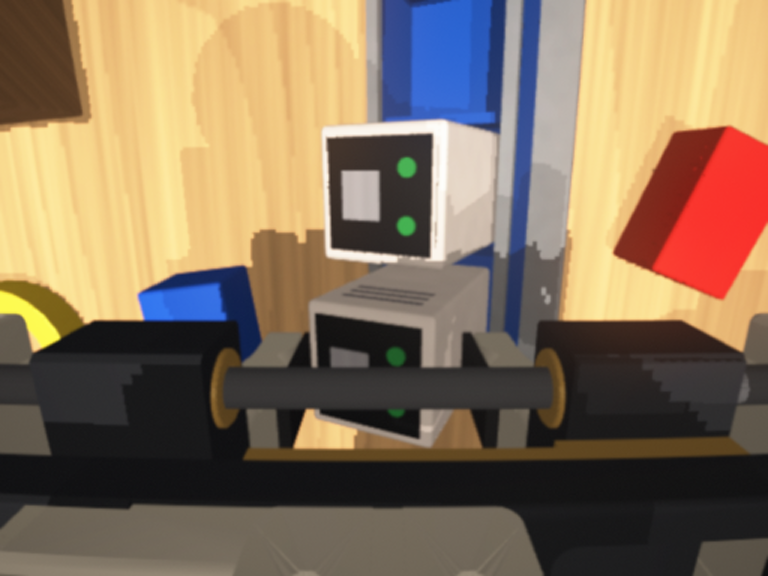

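Request:
{"op": "move_arm", "data": {
  "jaw": [1,1,1,1],
  "offset": [
    [-0.002,-0.004,0],
    [-0.002,-0.005,0],
    [-0.002,-0.005,0],
    [-0.002,-0.005,0]
  ],
  "roll": [0,0,0,0]
}}

```text
t: 13.32
eef_pos: [0.494, -0.2368, 0.0968]
ee_rot: [-1.57, 0.002, -3.127]
force: [-0.1, -0.4, -1.0]
width: 0.0497
```

```bash
python3 side.py pics/s10.png; python3 look.py wrist pics/w11.png
```

```text
[ 0.49399738 -0.23683814  0.09684642] 0.04969807850372627 13.325 -3.127369928584411
13.38 [ 0.495  -0.237   0.0977] [-1.57   0.004 -3.127] 0.048 [ 1.9 -1.  -0.6]
```

View pics/s10.png

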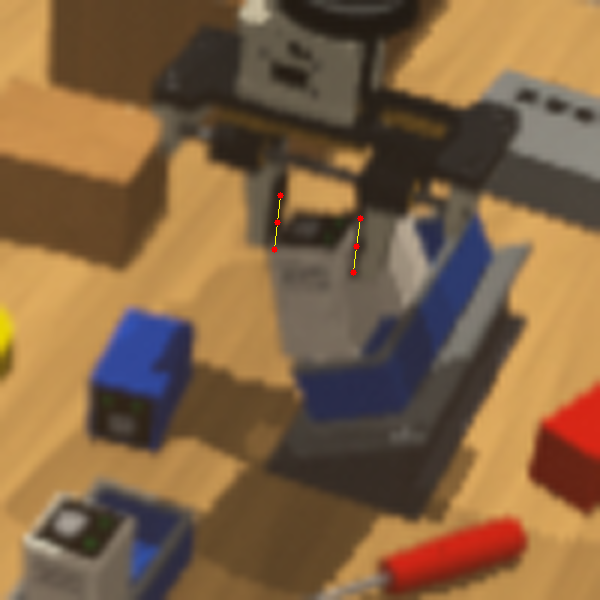

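View pics/w11.png

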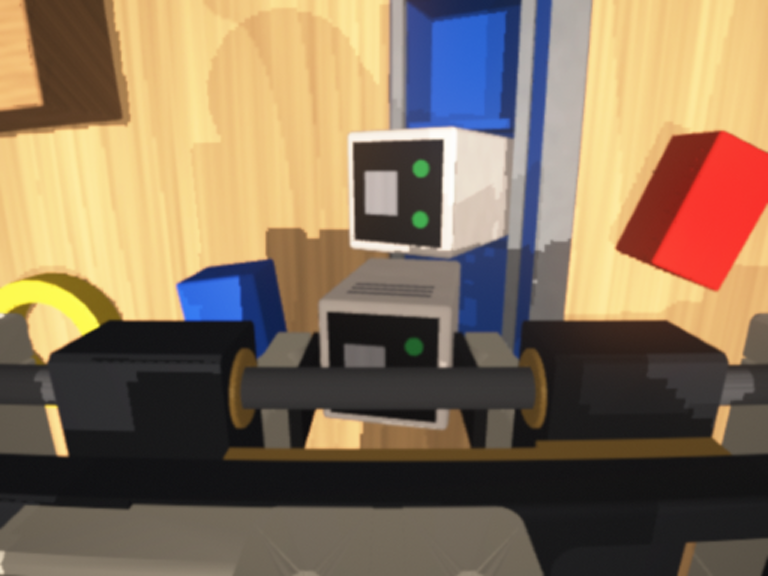

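Request:
{"op": "move_arm", "data": {
  "jaw": [1,1,1,1,1],
  "offset": [
    [-0.002,-0.004,0],
    [-0.003,-0.008,0],
    [-0.004,-0.015,0],
    [-0.003,-0.025,0],
    [0,0,0]
  ],
  "roll": [0,0,0,0,0],
  "grip_force": 15
}}

```text
t: 14.05
eef_pos: [0.5068, -0.237, 0.1508]
ee_rot: [-1.57, 0.005, -3.127]
force: [0.1, 0.9, -3.0]
width: 0.0476
```

```bash
python3 side.py pics/s11.png; python3 look.py wrist pics/w12.png
```

```text
[ 0.50679577 -0.23696453  0.15075171] 0.04763917668835957 14.05 -3.1271537393124436
14.1 [ 0.5057 -0.2365  0.1492] [-1.571e+00  2.000e-03 -3.128e+00] 0.0479 [ 0.5  0.2 -3.2]
```

View pics/s11.png

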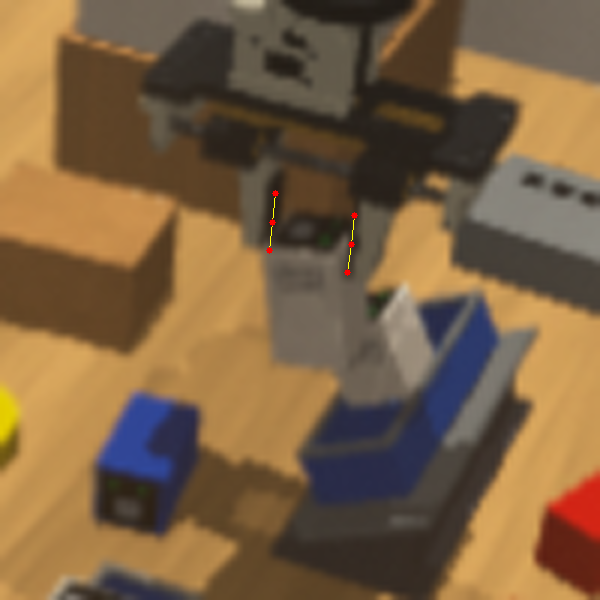

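View pics/w12.png

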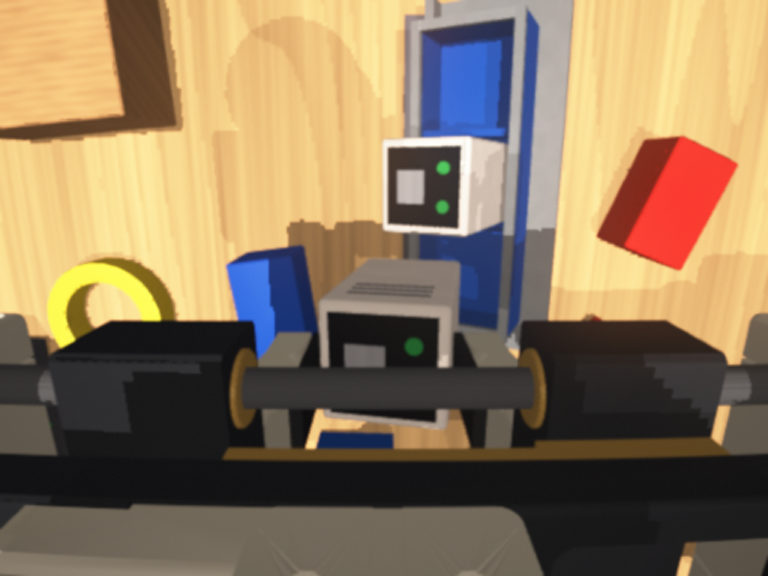

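```bash
python3 - <<'E'
from h import *
from station import arm
import pickle
s=arm.get_state();f=arm.grab_frame("wrist"); pickle.dump((s,f),open("w13.pkl","wb"));print(s["eef_pos"],s["t"])
b=cv2.resize(f["pixels"][165:290,200:320],None,fx=6,fy=6,interpolation=cv2.INTER_CUBIC)
cv2.imwrite("pics/w13.png",b[:600])
E
```

```text
[ 0.50476247 -0.2363795   0.14815482] 14.15
```

View pics/w13.png

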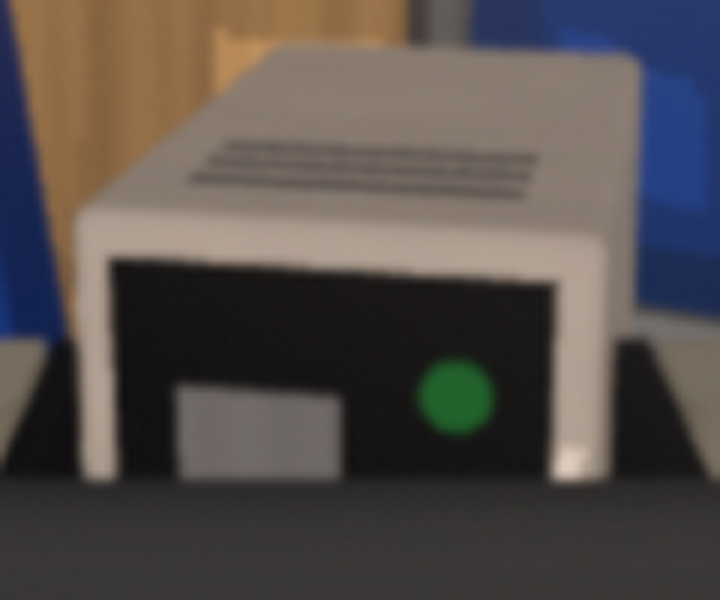

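```bash
python3 - <<'E'
from h import *
import pickle
from scipy.optimize import least_squares
s,f=pickle.load(open("w13.pkl","rb")); c=cam(f,wristT(s,f))
P=np.array([[.023,-.023,.078],[-.023,-.023,.078],[.023,-.023,0],[-.023,-.023,0]])
uv=np.array([(213,200.3),(301.2,204.7),(245.8,172.5),(306.7,175)])
def fm(v):
    R=Ro.from_euler('xyz',v[3:]).as_matrix(); return np.r_[(proj(c,P@R.T+v[:3])-uv).ravel(), v[3]*5,(v[5]-.014)*5]
q=least_squares(fm,[.505,-.236,.12,0,.1,.014]); print(q.x.round(4),q.fun.round(2)); print("foot rel eef",(q.x[:3]-s["eef_pos"]).round(4))
E
```

```text
[ 0.492  -0.2359  0.1155  0.0105  0.1869  0.0164] [-0.13 -0.13  0.12  0.13  0.29  0.18 -0.28 -0.2   0.05  0.01]
foot rel eef [-0.0128  0.0005 -0.0326]
```

Request:
{"op": "move_arm", "data": {
  "jaw": [1,1,1,1,1],
  "offset": [
    [-0.007,-0.002,-0.03],
    [-0.007,-0.002,-0.055],
    [-0.007,-0.002,-0.055],
    [-0.007,-0.002,-0.055],
    [-0.007,0,-0.055]
  ],
  "roll": [0,0,0,0,0]
}}

```text
t: 14.82
eef_pos: [0.5357, 0.0155, 0.1555]
ee_rot: [-1.571, -0.001, -3.128]
force: [1.7, -0.6, -1.3]
width: 0.0479
```

Request:
{"op": "move_arm", "data": {
  "jaw": [1,1,1],
  "offset": [
    [-0.003,0,-0.03],
    [-0.002,0,-0.013],
    [0,0,0]
  ],
  "roll": [0,0,0]
}}

```text
t: 15.2
eef_pos: [0.5403, 0.0572, 0.1554]
ee_rot: [-1.57, -0.001, -3.127]
force: [-0.3, -1.2, -1.9]
width: 0.048
```

```bash
python3 - <<'E'
from h import *
from station import arm
import pickle
from look import look
s,f=look("wrist","pics/w14.png"); pickle.dump((s,f),open("w14.pkl","wb"))
b=cv2.resize(f["pixels"][0:225,190:350],None,fx=4,fy=4,interpolation=cv2.INTER_CUBIC)
cv2.imwrite("pics/w14a.png",b[:600])
E
```

```text
15.2 [0.5403 0.0572 0.1554] [-1.570e+00 -1.000e-03 -3.127e+00] 0.048 [-0.3 -1.2 -1.9]
```

View pics/w14.png

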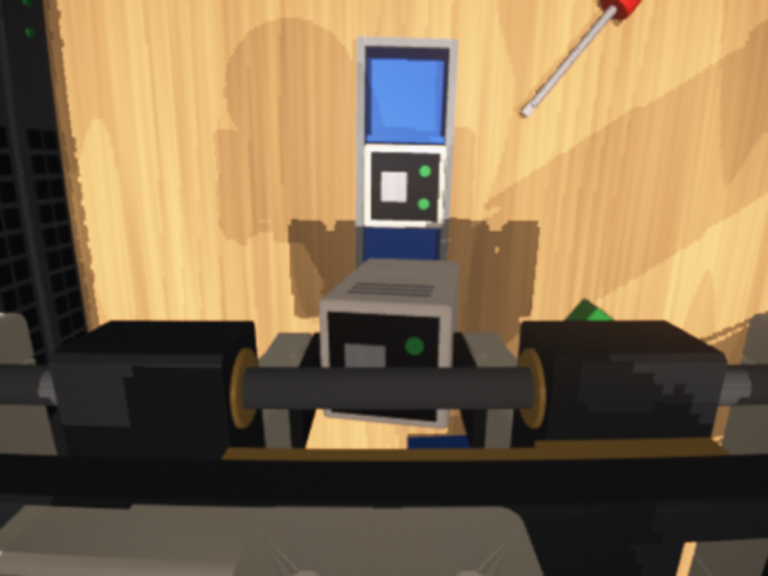

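View pics/w14a.png

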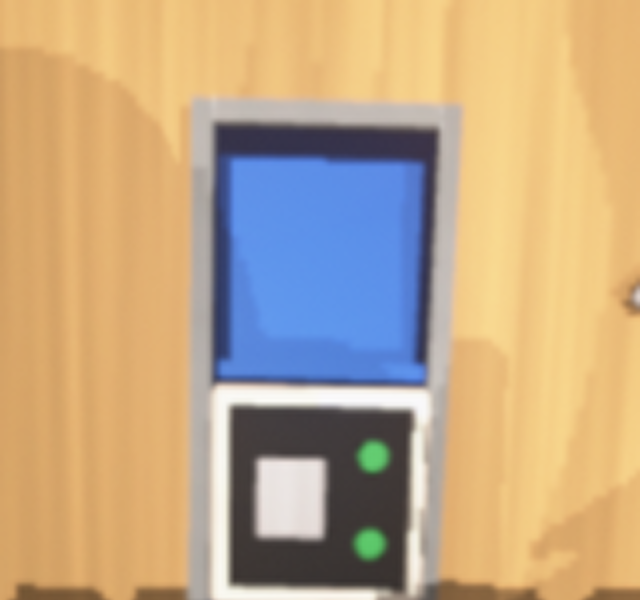

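```bash
python3 - <<'E'
from h import *
import pickle
s,f=pickle.load(open("w14.pkl","rb")); c=cam(f,wristT(s,f))
print(ray(c,[(238,24.5),(305,26.5),(237.5,147.5),(300,147.5)],.043).round(4))
# C top corners
print(ray(c,[(190+212/4,388/4),(190+432/4,390/4)],.087).round(4))
E
```

```text
[[ 0.5613 -0.089   0.043 ]
 [ 0.4995 -0.0883  0.043 ]
 [ 0.5618  0.0246  0.043 ]
 [ 0.499   0.0237  0.043 ]]
[[ 0.5544 -0.0223  0.087 ]
 [ 0.5089 -0.0226  0.087 ]]
```

Request:
{"op": "move_arm", "data": {
  "jaw": [1,1,1,1,1],
  "offset": [
    [0,0.03,0.0014],
    [0,0.03,0],
    [0,0.015,0],
    [0,0.008,0],
    [0,0.004,0]
  ],
  "roll": [0.0145,0,0,0,0]
}}

```text
t: 15.88
eef_pos: [0.5411, 0.0554, 0.0693]
ee_rot: [-1.571, 0.001, 3.141]
force: [0.1, -0.0, -2.2]
width: 0.0478
```

```bash
python3 side.py pics/s12.png; python3 look.py wrist pics/w15.png
```

```text
[0.54110602 0.05536684 0.0692725 ] 0.04780392861644257 15.875 3.1408228267541887
15.93 [0.5409 0.0555 0.069 ] [-1.571  0.     3.141] 0.0477 [-0.7  0.1 -3.1]
```

View pics/s12.png

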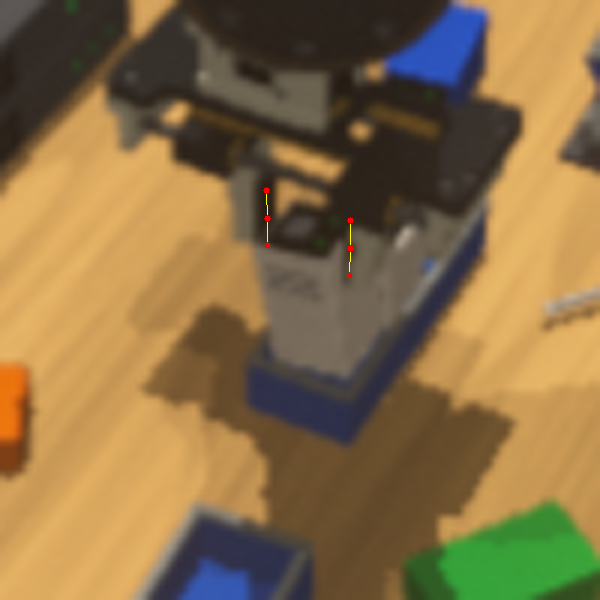

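View pics/w15.png

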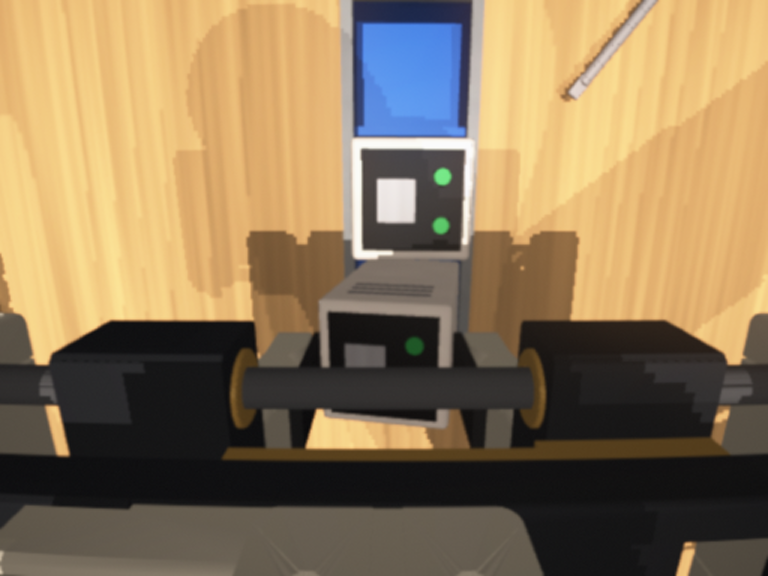

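Request:
{"op": "move_arm", "data": {
  "jaw": [1,1,1,1],
  "offset": [
    [0,0.006,0],
    [0,0.006,0],
    [0,0.005,0],
    [0,0,0]
  ],
  "roll": [0,0,0,0]
}}

```text
t: 16.48
eef_pos: [0.5403, 0.0555, 0.0515]
ee_rot: [-1.57, -0.001, 3.141]
force: [-0.2, 0.1, -1.6]
width: 0.0478
```

Request:
{"op": "move_arm", "data": {
  "jaw": [1,1,1],
  "offset": [
    [0,0.002,0],
    [0,0.002,0],
    [0,0,0]
  ],
  "roll": [0,0,0]
}}

```text
t: 16.85
eef_pos: [0.5406, 0.0555, 0.0479]
ee_rot: [-1.571, -0.0, 3.141]
force: [-0.2, -0.2, -2.4]
width: 0.0476
```

Request:
{"op": "move_arm", "data": {
  "jaw": [1,1,1],
  "offset": [
    [0,0.0015,0],
    [0,0.0015,0],
    [0,0,0]
  ],
  "roll": [0,0,0]
}}

```text
t: 17.23
eef_pos: [0.5406, 0.0555, 0.0449]
ee_rot: [-1.571, -0.0, 3.141]
force: [-0.3, -0.7, -1.8]
width: 0.0476
```

Request:
{"op": "move_arm", "data": {
  "jaw": [1,1,1],
  "offset": [
    [0,0.0015,0],
    [0,0.0015,0],
    [0,0,0]
  ],
  "roll": [0,0,0]
}}

```text
t: 17.6
eef_pos: [0.5409, 0.0557, 0.0424]
ee_rot: [-1.571, 0.0, 3.141]
force: [-1.0, 0.5, 2.7]
width: 0.0477
```

```bash
python3 side.py pics/s13.png
```

```text
[0.54085527 0.05572504 0.04244632] 0.04773943249571752 17.6 3.1413097743165697
```

View pics/s13.png

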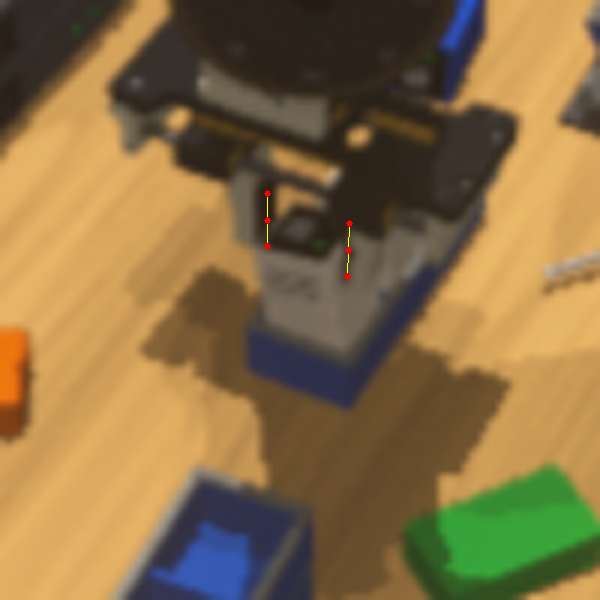

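Request:
{"op": "move_arm", "data": {
  "jaw": [0.4,0.3,0.0,0.0],
  "offset": [
    [0,0,0],
    [0,0,0],
    [0.004,0,0],
    [0.004,0,0]
  ],
  "roll": [0,0,0,0]
}}

```text
t: 18.15
eef_pos: [0.5324, 0.0555, 0.042]
ee_rot: [-1.571, 0.0, 3.141]
force: [0.2, 0.5, -0.5]
width: 0.0758
```

```bash
python3 side.py pics/s14.png; python3 look.py wrist pics/w16.png
```

```text
[0.5324235  0.05553576 0.04198605] 0.07580395781858107 18.15 3.140969742110112
18.2 [0.5319 0.0555 0.042 ] [-1.571 -0.     3.141] 0.0798 [-0.5 -0.2 -0. ]
```

View pics/s14.png

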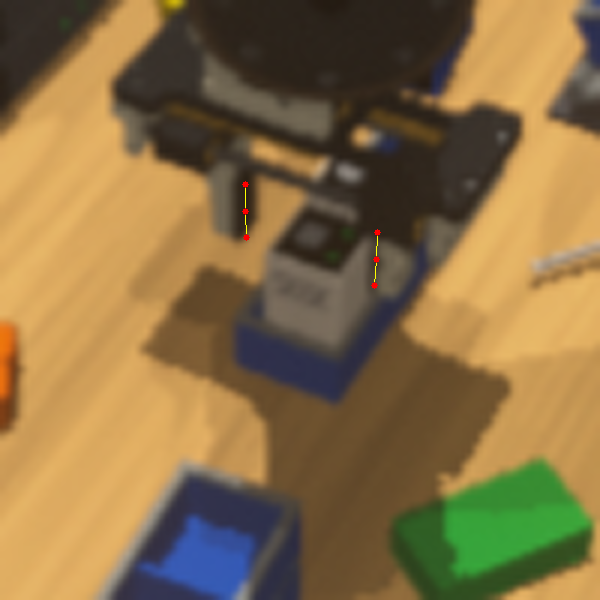

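View pics/w16.png

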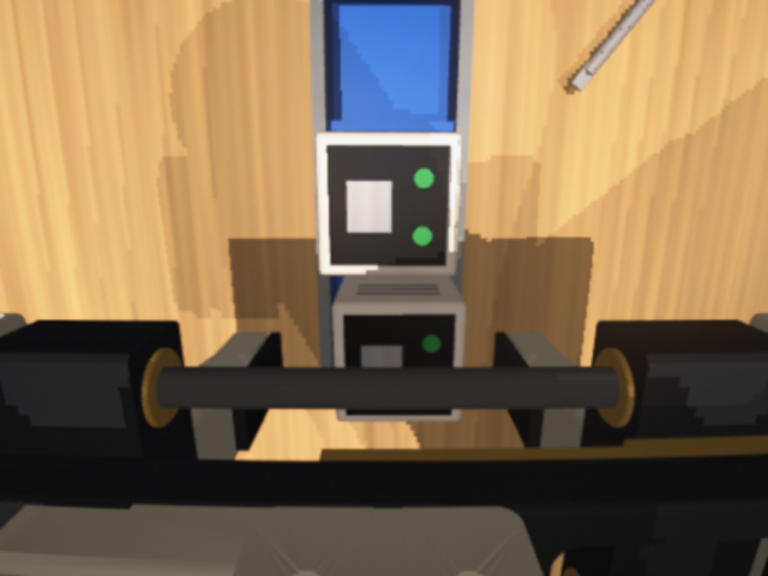

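Request:
{"op": "move_arm", "data": {
  "jaw": [0,0,0,0,0],
  "offset": [
    [0,-0.05,0],
    [0,-0.05,0],
    [0.01,-0.01,0.04],
    [0.01,0,0.06],
    [0.01,0,0.06]
  ],
  "roll": [0,0,0,0,0]
}}

```text
t: 18.88
eef_pos: [0.5024, -0.1056, 0.1527]
ee_rot: [-1.571, 0.002, -3.141]
force: [1.0, -2.0, 0.4]
width: 0.0875
```

Request:
{"op": "move_arm", "data": {
  "jaw": [0,0,0,0,0],
  "offset": [
    [0.01,0,0.06],
    [0.01,0,0.06],
    [0.004,0,0.06],
    [0,0,0.011],
    [0,0,0]
  ],
  "roll": [-0.0145,0,0,0,0]
}}

```text
t: 19.5
eef_pos: [0.4801, -0.2961, 0.1517]
ee_rot: [-1.571, -0.0, -3.129]
force: [-0.2, 0.6, 0.0]
width: 0.0876
```

```bash
python3 look.py wrist pics/w17.png
```

```text
19.5 [ 0.4801 -0.2961  0.1517] [-1.571 -0.    -3.129] 0.0876 [-0.2  0.6  0. ]
```

View pics/w17.png

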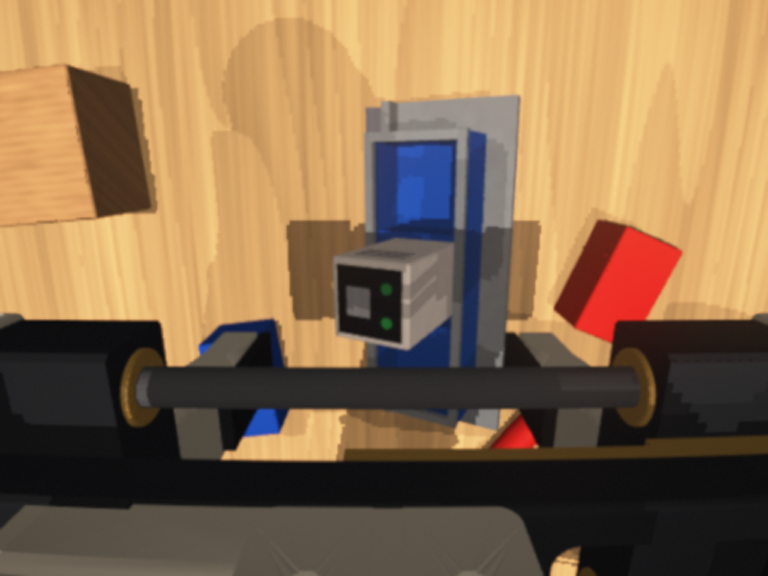

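Request:
{"op": "move_arm", "data": {
  "jaw": [0,0,0.15,0.3,0.3],
  "offset": [
    [0.001,0.05,-0.001],
    [0.001,0.03,0],
    [0,0.009,0],
    [0,0,0],
    [0,0,0]
  ],
  "roll": [0,0,0,0,0],
  "grip_force": 8
}}

```text
t: 20.18
eef_pos: [0.4795, -0.2941, 0.0648]
ee_rot: [-1.571, 0.002, -3.127]
force: [-1.2, 5.0, 5.5]
width: 0.0696
```

Request:
{"op": "move_arm", "data": {
  "jaw": [0.5,0.7,0.9,1.0],
  "offset": [
    [0,0,0],
    [0,0,0],
    [0,0,0],
    [0,0,0]
  ],
  "roll": [0,0,0,0]
}}

```text
t: 20.68
eef_pos: [0.48, -0.2943, 0.0652]
ee_rot: [-1.57, 0.004, -3.127]
force: [-0.8, 5.6, 5.0]
width: 0.0688
```

```bash
python3 side.py pics/s15.png; python3 look.py wrist pics/w18.png
```

```text
[ 0.4799709  -0.29430895  0.06518707] 0.06877067556301551 20.675 -3.1272727029451675
20.73 [ 0.48   -0.2943  0.0652] [-1.57   0.004 -3.127] 0.069 [-0.   5.1  5.5]
```

View pics/s15.png

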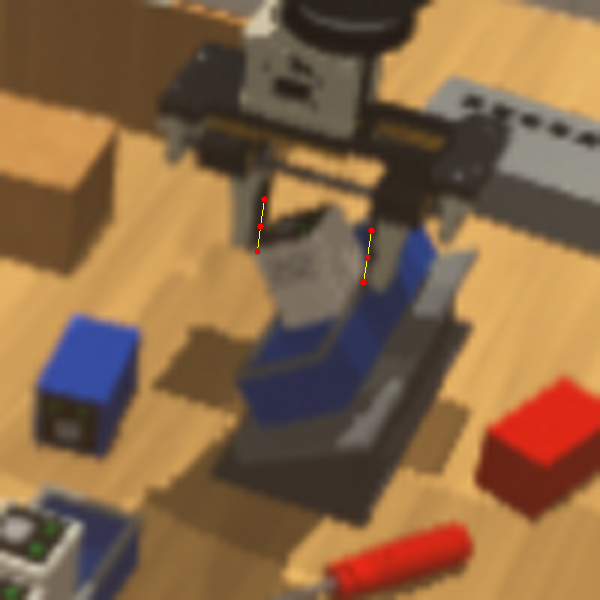

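View pics/w18.png

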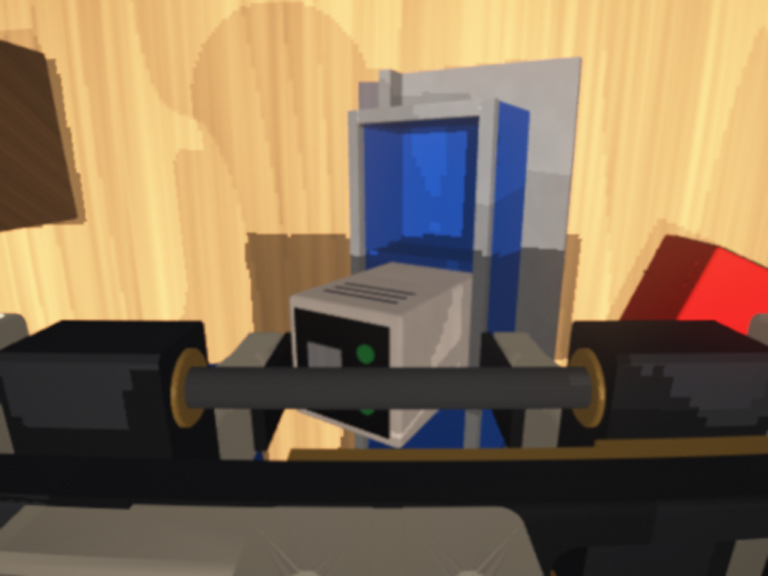

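Request:
{"op": "move_arm", "data": {
  "jaw": [0.1,0.1,0.3,0.4,0.5],
  "offset": [
    [0,0,0],
    [0,-0.004,0],
    [0,0,0],
    [0,0,0],
    [0,0,0]
  ],
  "roll": [0,0,0,0,0]
}}

```text
t: 21.4
eef_pos: [0.4816, -0.2952, 0.0682]
ee_rot: [-1.569, 0.006, -3.127]
force: [8.0, 1.4, 3.7]
width: 0.0544
```

Request:
{"op": "move_arm", "data": {
  "jaw": [0.8,1.0,1.0],
  "offset": [
    [-0.002,0,0],
    [0,0,0],
    [0,0,0]
  ],
  "roll": [0,0,0]
}}

```text
t: 21.78
eef_pos: [0.4819, -0.2949, 0.0678]
ee_rot: [-1.57, 0.003, -3.127]
force: [4.6, 0.2, 4.5]
width: 0.0543
```

```bash
python3 side.py pics/s16.png; python3 look.py wrist pics/w19.png
```

```text
[ 0.4818684  -0.29494289  0.06780303] 0.05432074074791953 21.775 -3.126972918568507
21.82 [ 0.4818 -0.2949  0.0678] [-1.570e+00  3.000e-03 -3.127e+00] 0.0543 [5.4 0.7 4.4]
```

View pics/s16.png

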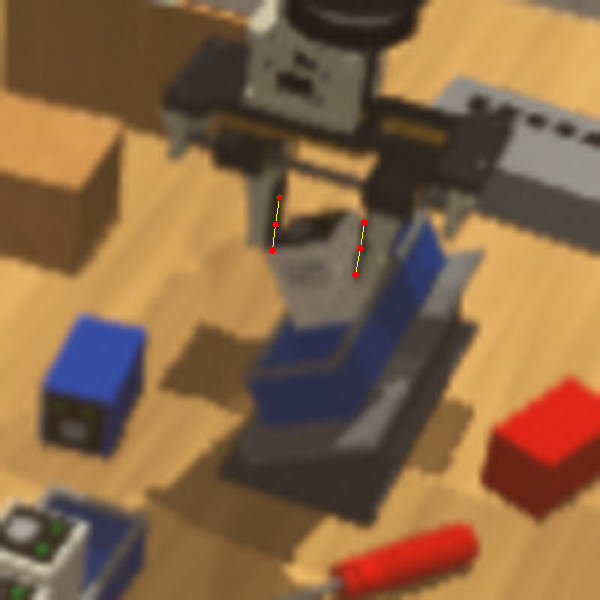

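View pics/w19.png

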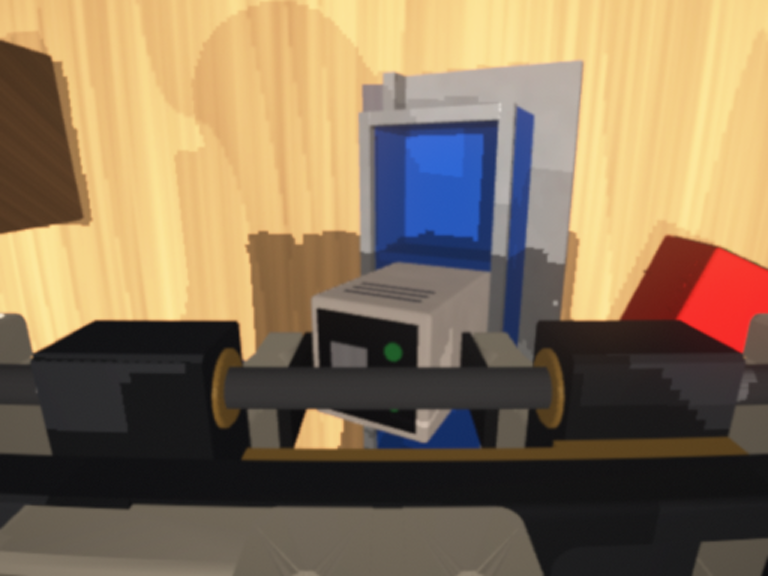

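Request:
{"op": "move_arm", "data": {
  "jaw": [1,1,1,1],
  "offset": [
    [0,0,0],
    [-0.001,-0.003,0],
    [-0.001,-0.003,0],
    [-0.001,-0.003,0]
  ],
  "roll": [0,0,0,0],
  "grip_force": 5
}}

```text
t: 22.38
eef_pos: [0.4816, -0.2941, 0.0752]
ee_rot: [-1.572, -0.003, -3.128]
force: [-1.6, 0.2, -1.9]
width: 0.0528
```

```bash
python3 side.py pics/s17.png; python3 look.py wrist pics/w20.png
```

```text
[ 0.4816029  -0.29412461  0.07521411] 0.05284371271936131 22.375 -3.128302120514697
22.43 [ 0.4822 -0.2943  0.0758] [-1.572e+00 -2.000e-03 -3.128e+00] 0.0524 [-1.3  0.2 -1.5]
```

View pics/s17.png

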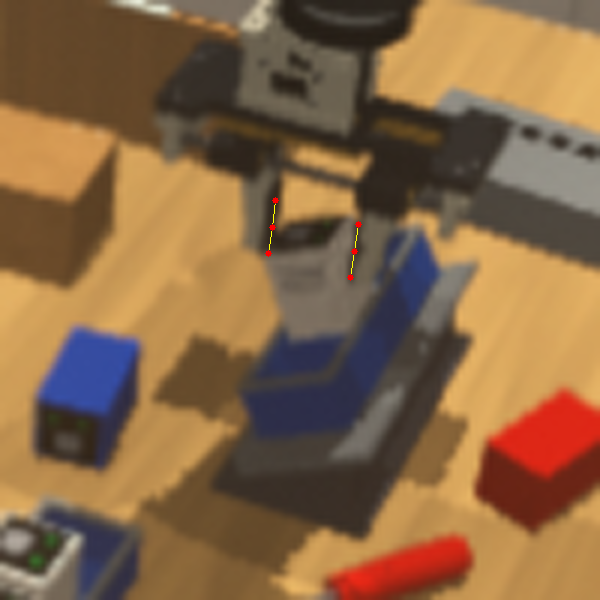

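View pics/w20.png

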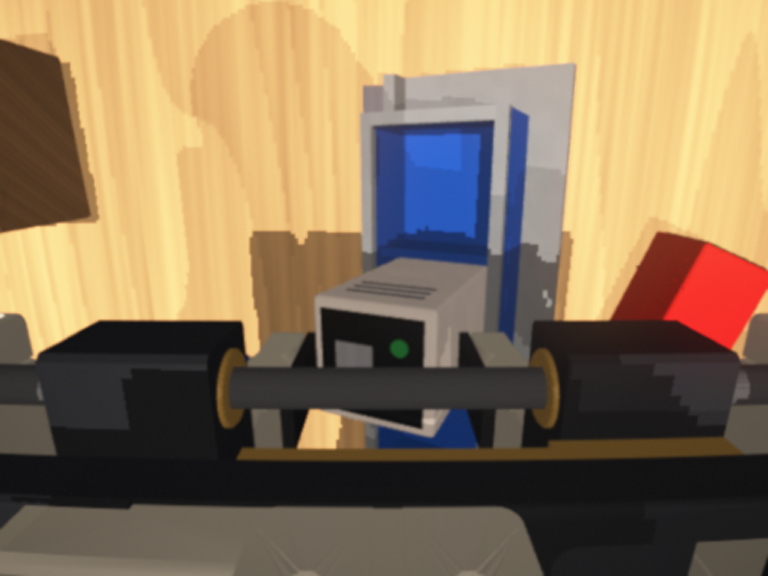

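Request:
{"op": "move_arm", "data": {
  "jaw": [1,1,1,1,1],
  "offset": [
    [-0.0015,-0.004,0],
    [-0.0015,-0.004,0],
    [-0.0015,-0.004,0],
    [-0.0015,-0.004,0],
    [0,0,0]
  ],
  "roll": [0,0,0,0,0]
}}

```text
t: 23.1
eef_pos: [0.4898, -0.2945, 0.0925]
ee_rot: [-1.571, 0.001, -3.127]
force: [-0.1, 0.6, -0.9]
width: 0.0524
```

```bash
python3 side.py pics/s18.png; python3 look.py wrist pics/w21.png
```

```text
[ 0.4897801  -0.2945034   0.09252801] 0.05237161766647089 23.1 -3.1274666313208193
23.15 [ 0.4896 -0.2944  0.0923] [-1.571  0.    -3.128] 0.0519 [ 0.  -0.1 -1.2]
```

View pics/s18.png

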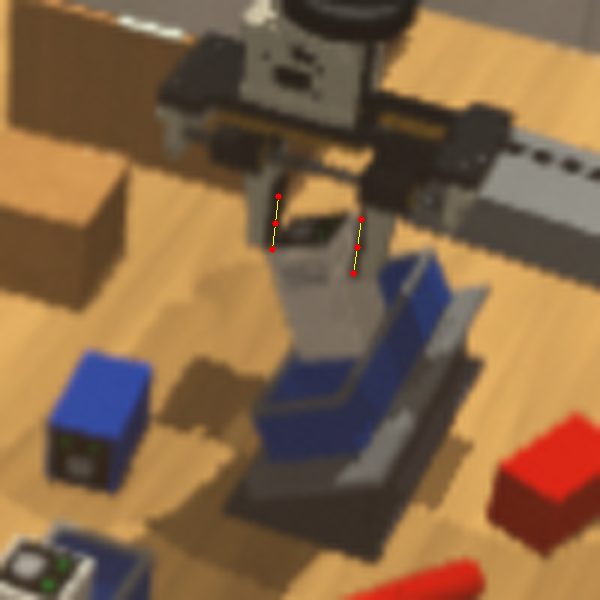

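View pics/w21.png

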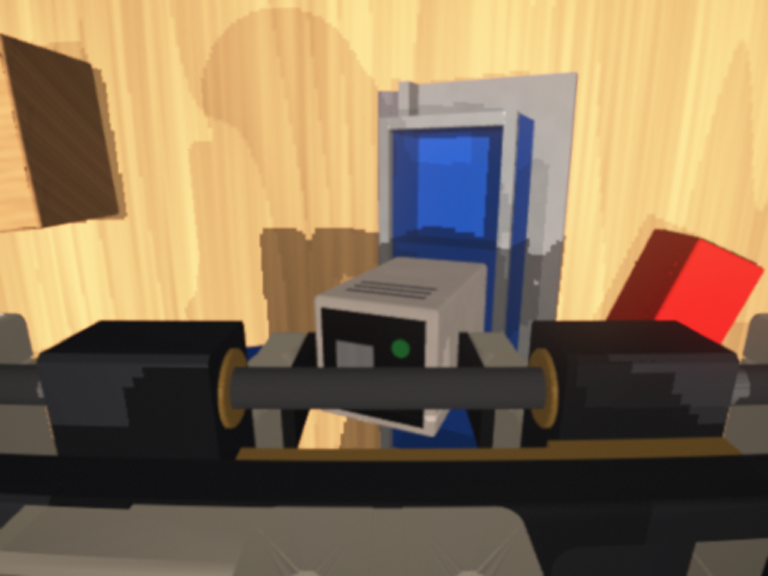

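Request:
{"op": "move_arm", "data": {
  "jaw": [1,1,1,1,1],
  "offset": [
    [-0.002,-0.004,0],
    [-0.003,-0.006,0],
    [-0.004,-0.01,0],
    [-0.004,-0.015,0],
    [-0.003,-0.02,0]
  ],
  "roll": [0,0,0,0,0],
  "grip_force": 8
}}

```text
t: 23.82
eef_pos: [0.5057, -0.2942, 0.1482]
ee_rot: [-1.571, -0.0, -3.127]
force: [-0.0, -1.9, -1.9]
width: 0.0502
```

Request:
{"op": "move_arm", "data": {
  "jaw": [1,1,1],
  "offset": [
    [0,-0.015,0],
    [0,0,0],
    [0,0,0]
  ],
  "roll": [0,0,0],
  "grip_force": 20
}}

```text
t: 24.2
eef_pos: [0.5049, -0.294, 0.1616]
ee_rot: [-1.571, -0.001, -3.128]
force: [0.3, 0.1, -1.6]
width: 0.0501
```

```bash
python3 side.py pics/s19.png; python3 - <<'E'
from h import *
from look import look
import pickle
s,f=look("wrist","pics/w22.png"); pickle.dump((s,f),open("w22.pkl","wb"))
b=cv2.resize(f["pixels"][165:290,200:320],None,fx=6,fy=6,interpolation=cv2.INTER_CUBIC)
cv2.imwrite("pics/w22c.png",b[:600])
E
```

```text
[ 0.50491975 -0.29399961  0.16156069] 0.05008605705687849 24.2 -3.127815139022134
24.25 [ 0.5048 -0.294   0.1613] [-1.571e+00 -1.000e-03 -3.128e+00] 0.0499 [ 0.3 -0.7 -1.2]
```

View pics/s19.png

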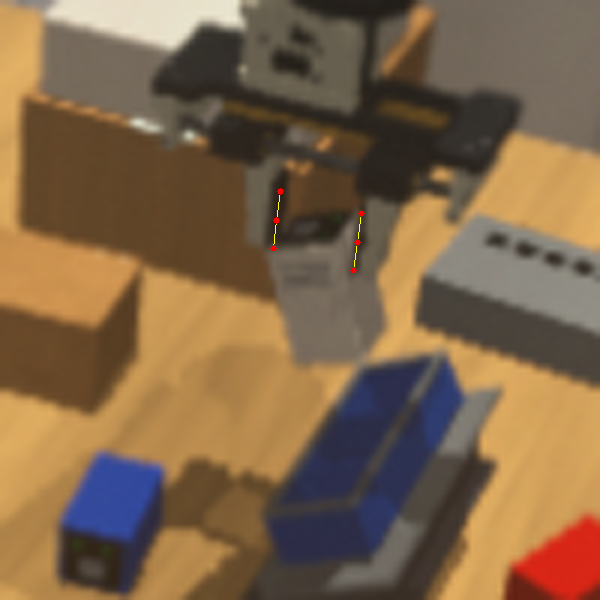

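View pics/w22c.png

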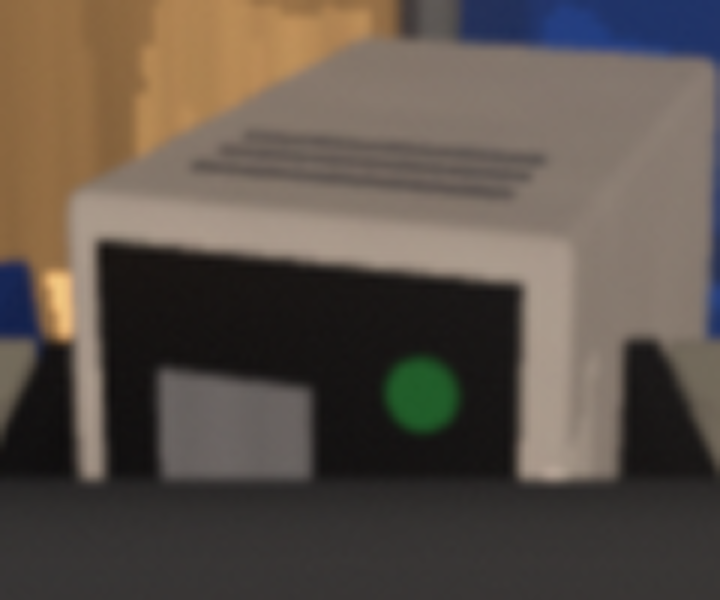

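View pics/w22.png

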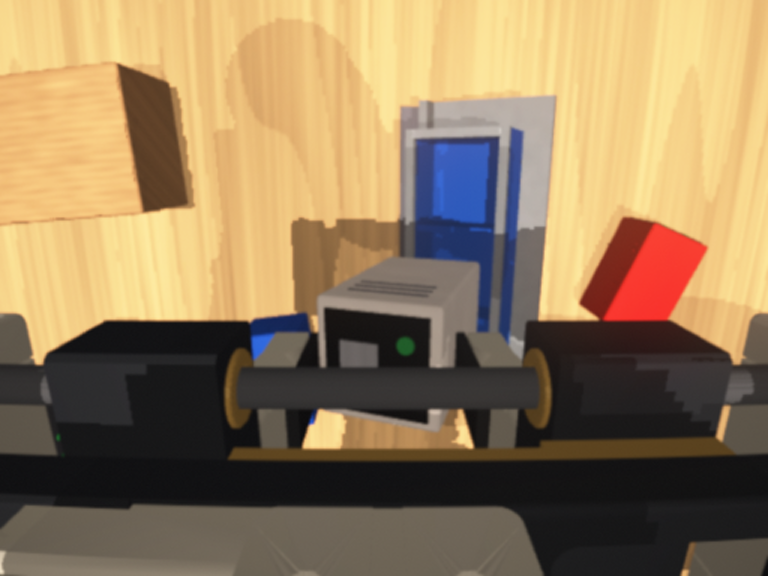

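```bash
python3 - <<'E'
from h import *
import pickle
from scipy.optimize import least_squares
s,f=pickle.load(open("w22.pkl","rb")); c=cam(f,wristT(s,f))
P=np.array([[.023,-.023,.078],[-.023,-.023,.078],[.023,-.023,0],[-.023,-.023,0]])
uv=np.array([(212,196.7),(295.3,205),(260,172),(318.7,175.3)])
def fm(v):
    R=Ro.from_euler('xyz',v[3:]).as_matrix(); return np.r_[(proj(c,P@R.T+v[:3])-uv).ravel(), v[3]*5,(v[5]-.014)*5]
q=least_squares(fm,[.505,-.296,.12,0,.1,.014]); print(q.x.round(4),q.fun.round(2)); print("foot rel eef",(q.x[:3]-s["eef_pos"]).round(4))
E
```

```text
[ 0.4823 -0.2938  0.1293  0.0117  0.345   0.0209] [ 0.15  0.15 -0.13 -0.14 -0.32 -0.22  0.3   0.22  0.06  0.03]
foot rel eef [-0.0224  0.0002 -0.032 ]
```

Request:
{"op": "move_arm", "data": {
  "jaw": [1,1,1,1,1],
  "offset": [
    [-0.01,0,-0.04],
    [-0.01,0,-0.05],
    [-0.01,0,-0.05],
    [-0.01,0,-0.05],
    [-0.003,0,-0.046]
  ],
  "roll": [0.014,0,0,0,0],
  "grip_force": 12
}}

```text
t: 24.92
eef_pos: [0.5478, -0.0564, 0.1614]
ee_rot: [-1.571, -0.001, -3.141]
force: [-0.5, 0.3, -1.0]
width: 0.05
```

Request:
{"op": "move_arm", "data": {
  "jaw": [1,1,1,1],
  "offset": [
    [0,0.03,0],
    [0,0.025,0],
    [0,0.005,0],
    [0,0,0]
  ],
  "roll": [0,0,0,0]
}}

```text
t: 25.42
eef_pos: [0.5479, -0.0583, 0.1021]
ee_rot: [-1.57, -0.001, 3.142]
force: [0.3, -1.0, -1.2]
width: 0.0498
```

```bash
python3 side.py pics/s20.png; python3 look.py wrist pics/w23.png
```

```text
[ 0.54788608 -0.05833402  0.1020743 ] 0.049760425567176726 25.425 3.141521338200884
25.48 [ 0.5483 -0.0583  0.1027] [-1.571e+00  1.000e-03  3.141e+00] 0.0497 [ 0.9 -1.6 -1.4]
```

View pics/s20.png

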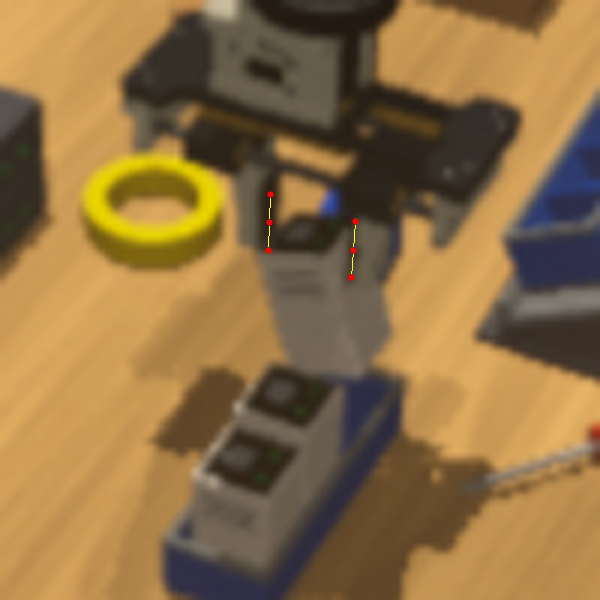

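View pics/w23.png

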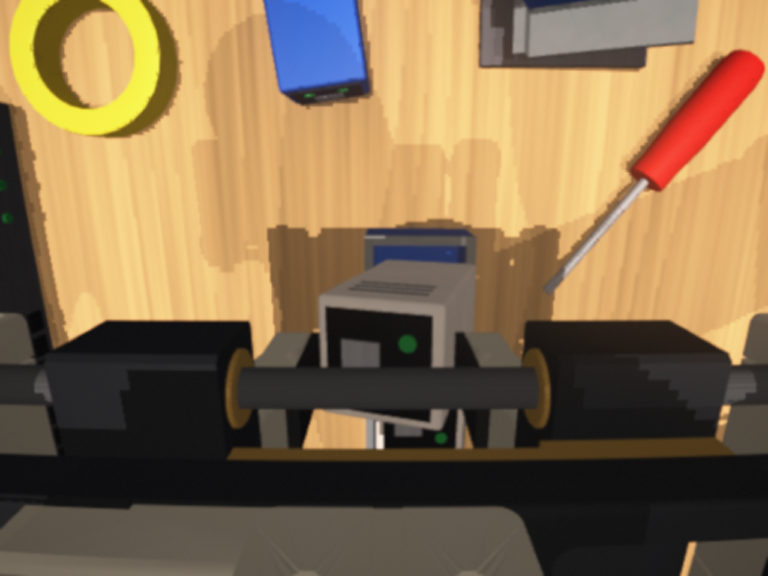

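Request:
{"op": "move_arm", "data": {
  "jaw": [1,1,1,1,1],
  "offset": [
    [-0.001,0.015,-0.0005],
    [0,0.012,0],
    [0,0.006,0],
    [0.001,0.004,0],
    [0,0,0]
  ],
  "roll": [0,0,0,0,0],
  "grip_force": 8
}}

```text
t: 26.15
eef_pos: [0.5476, -0.0576, 0.0648]
ee_rot: [-1.571, -0.001, -3.142]
force: [0.2, -0.4, -1.5]
width: 0.05
```

```bash
python3 side.py pics/s21.png; python3 look.py wrist pics/w24.png
```

```text
[ 0.54762342 -0.0576299   0.06477699] 0.05000666648545937 26.15 -3.1415244090260326
26.2 [ 0.5479 -0.0576  0.0651] [-1.571  0.    -3.141] 0.0497 [ 0.2  0.3 -2.4]
```

View pics/s21.png

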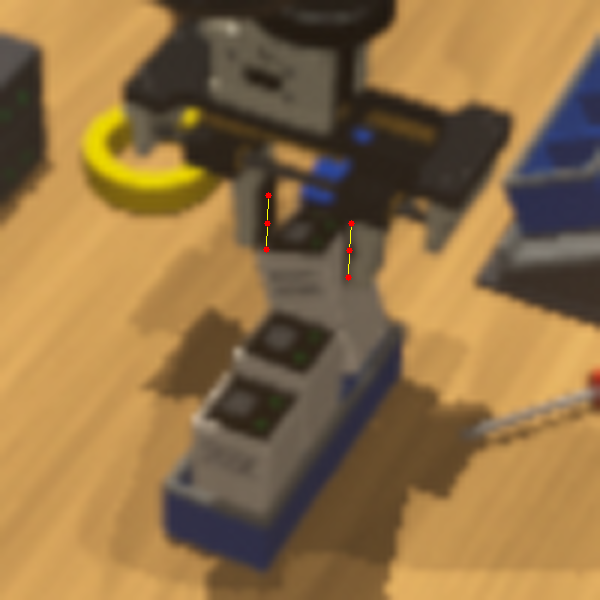

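View pics/w24.png

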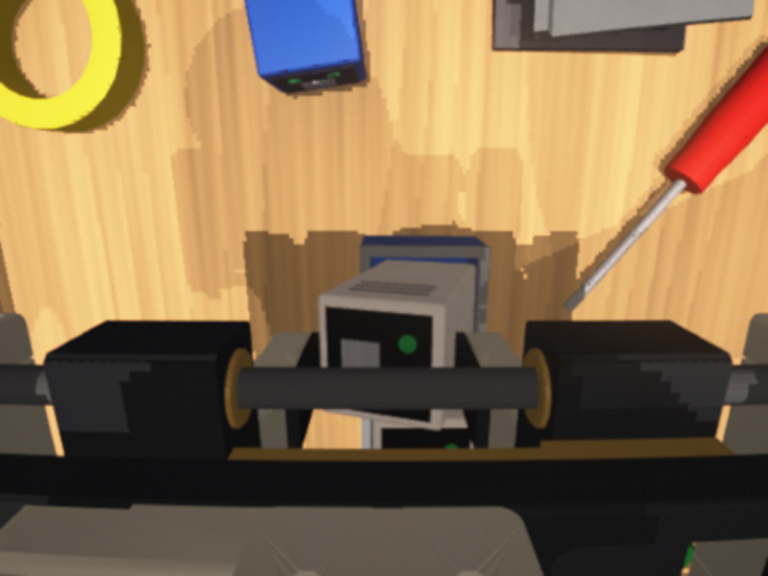

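Request:
{"op": "move_arm", "data": {
  "jaw": [1,1,1,1],
  "offset": [
    [0,0.004,0],
    [0,0.003,0],
    [0.001,0.002,0],
    [0,0,0]
  ],
  "roll": [0,0,0,0]
}}

```text
t: 26.75
eef_pos: [0.5467, -0.0576, 0.0559]
ee_rot: [-1.571, -0.0, -3.142]
force: [-0.0, 0.3, -1.8]
width: 0.0497
```

Request:
{"op": "move_arm", "data": {
  "jaw": [1,1,1,1],
  "offset": [
    [0.002,0.002,0],
    [0.002,0.002,0],
    [0.001,0.001,0],
    [0,0,0]
  ],
  "roll": [0,0,0,0],
  "grip_force": 6
}}

```text
t: 27.25
eef_pos: [0.5418, -0.0576, 0.051]
ee_rot: [-1.571, 0.0, -3.142]
force: [-0.3, 1.1, -2.3]
width: 0.0479
```

Request:
{"op": "move_arm", "data": {
  "jaw": [1,1,1,1],
  "offset": [
    [0.002,0.002,0],
    [0.002,0.002,0],
    [0.001,0.002,0],
    [0,0,0]
  ],
  "roll": [0,0,0,0]
}}

```text
t: 27.75
eef_pos: [0.5365, -0.0575, 0.0456]
ee_rot: [-1.571, -0.0, -3.141]
force: [-3.4, 1.8, 5.8]
width: 0.0475
```

```bash
python3 side.py pics/s22.png; python3 look.py wrist pics/w25.png
```

```text
[ 0.53646882 -0.05750809  0.04555152] 0.047510104833874384 27.75 -3.1414688045210535
27.8 [ 0.5365 -0.0575  0.0456] [-1.571 -0.    -3.141] 0.0473 [-2.8  2.9  6.1]
```

View pics/s22.png

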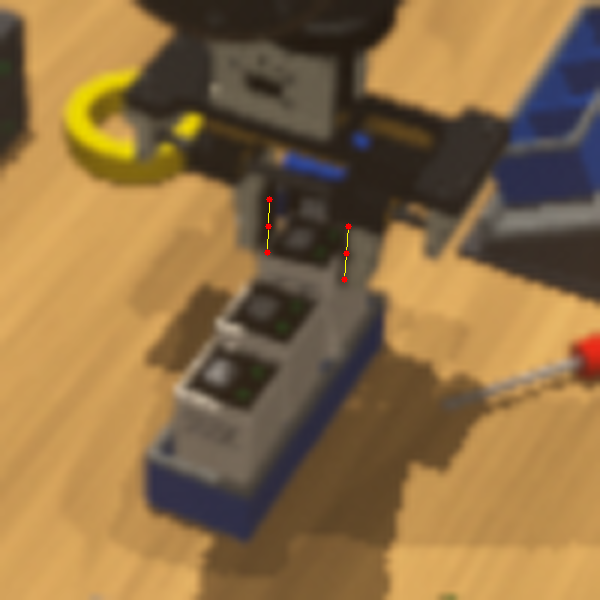

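View pics/w25.png

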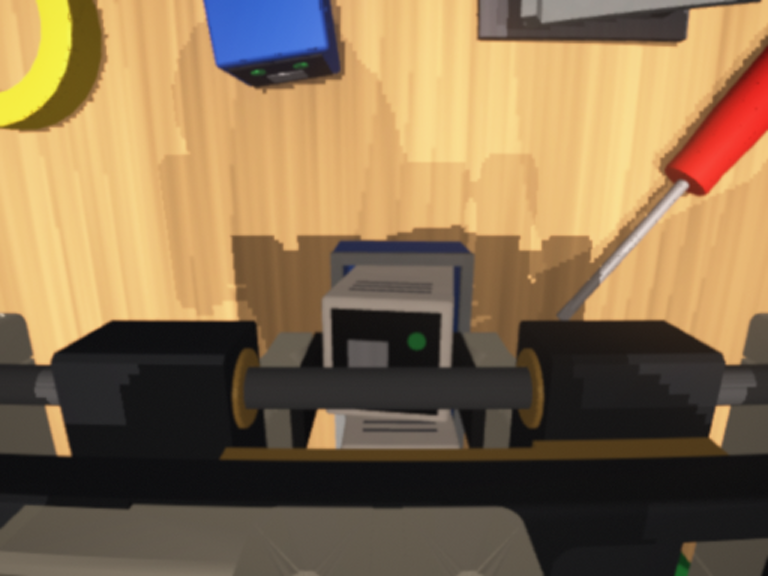

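Request:
{"op": "move_arm", "data": {
  "jaw": [0.4,0.3,0.0,0.0],
  "offset": [
    [0,0,0],
    [0,0,0],
    [0.002,0,0],
    [0.001,0,0]
  ],
  "roll": [0,0,0,0]
}}

```text
t: 28.35
eef_pos: [0.5336, -0.0576, 0.0449]
ee_rot: [-1.571, -0.0, 3.142]
force: [-0.7, 0.0, -0.6]
width: 0.0755
```

Request:
{"op": "move_arm", "data": {
  "jaw": [0,0,0,0,0],
  "offset": [
    [0,-0.04,0],
    [0,-0.055,0],
    [0.03,-0.03,0.02],
    [0.02,-0.02,0.04],
    [0.01,0,0.05]
  ],
  "roll": [0,0,0,0,0]
}}

```text
t: 28.98
eef_pos: [0.4742, -0.1682, 0.1925]
ee_rot: [-1.571, 0.005, -3.139]
force: [1.3, -0.9, -0.3]
width: 0.0879
```

```bash
python3 - <<'E'
from look import look
from h import *
s,f=look("side","pics/x.png")
cv2.imwrite("pics/s23.png",cv2.resize(f["pixels"][90:220,220:380],None,fx=5,fy=4.6,interpolation=cv2.INTER_CUBIC))
s,f=look("top","pics/x2.png")
cv2.imwrite("pics/t3.png",cv2.resize(f["pixels"][150:270,220:400],None,fx=4.4,fy=4.4,interpolation=cv2.INTER_CUBIC))
look("wrist","pics/w26.png")
E
```

```text
28.98 [ 0.4742 -0.1682  0.1925] [-1.571  0.005 -3.139] 0.0879 [ 1.3 -0.9 -0.3]
29.02 [ 0.4723 -0.1723  0.1914] [-1.570e+00  2.000e-03 -3.142e+00] 0.0872 [-1.3 -3.6  0.3]
29.07 [ 0.4727 -0.1705  0.1907] [-1.571e+00  1.000e-03  3.138e+00] 0.0875 [ 0.1 -0.1 -0.2]
```

View pics/s23.png

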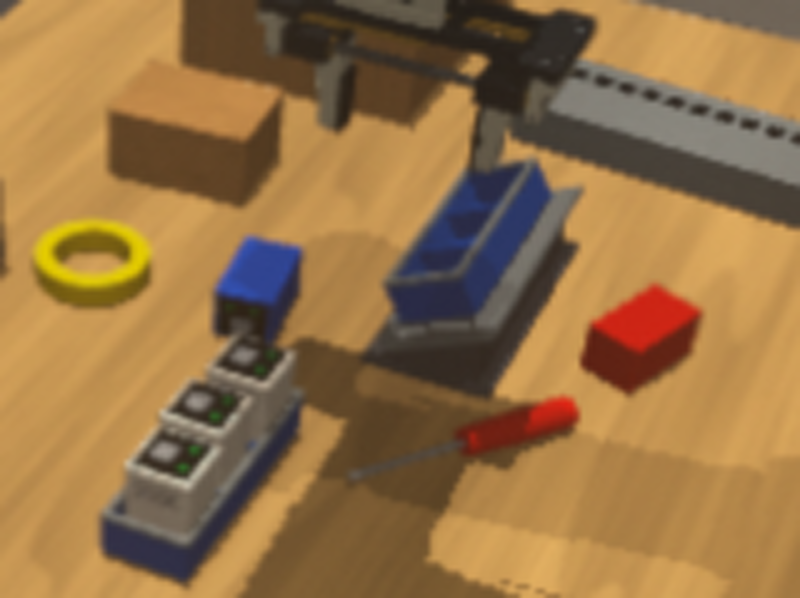

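View pics/t3.png

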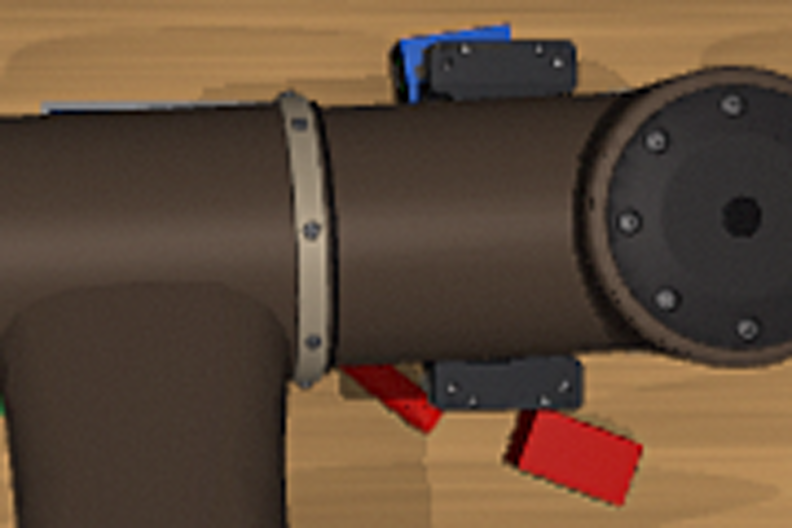

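View pics/w26.png

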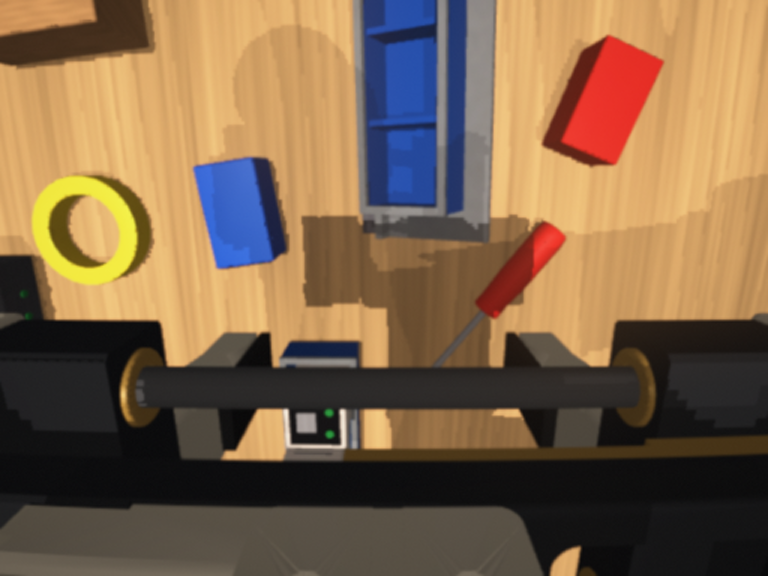

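Request:
{"op": "move_arm", "data": {
  "jaw": [0,0,0,0],
  "offset": [
    [0.005,-0.05,0.0],
    [0.005,-0.05,0],
    [0,-0.03,0],
    [0,0,0]
  ],
  "roll": [0,0,0,0]
}}

```text
t: 29.62
eef_pos: [0.4652, -0.167, 0.3225]
ee_rot: [-1.571, 0.005, -3.141]
force: [0.6, 0.1, -1.4]
width: 0.0877
```

```bash
python3 - <<'E'
from look import look
from h import *
import pickle
s,f=look("wrist","pics/x.png"); pickle.dump((s,f),open("w27.pkl","wb"))
b=cv2.resize(f["pixels"][0:170,180:340],None,fx=5,fy=5,interpolation=cv2.INTER_CUBIC)
cv2.imwrite("pics/w27a.png",b[:500]);cv2.imwrite("pics/w27b.png",b[350:])
E
```

```text
29.62 [ 0.4652 -0.167   0.3225] [-1.571  0.005 -3.141] 0.0877 [ 0.6  0.1 -1.4]
```

View pics/w27a.png

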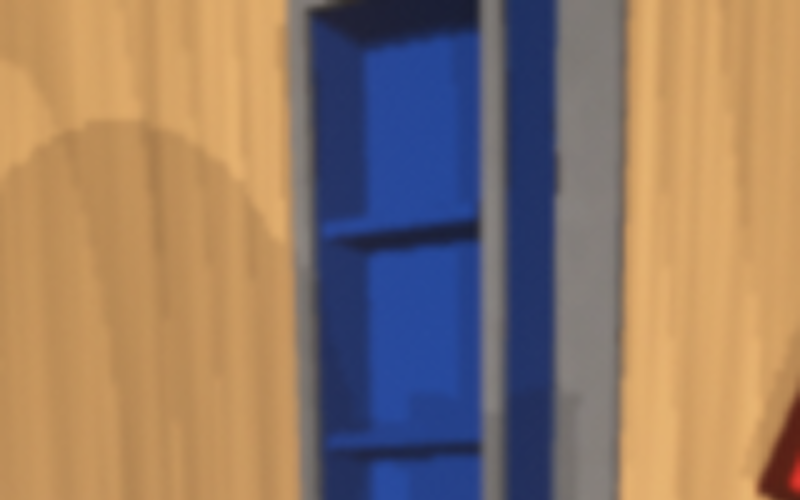

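View pics/w27b.png

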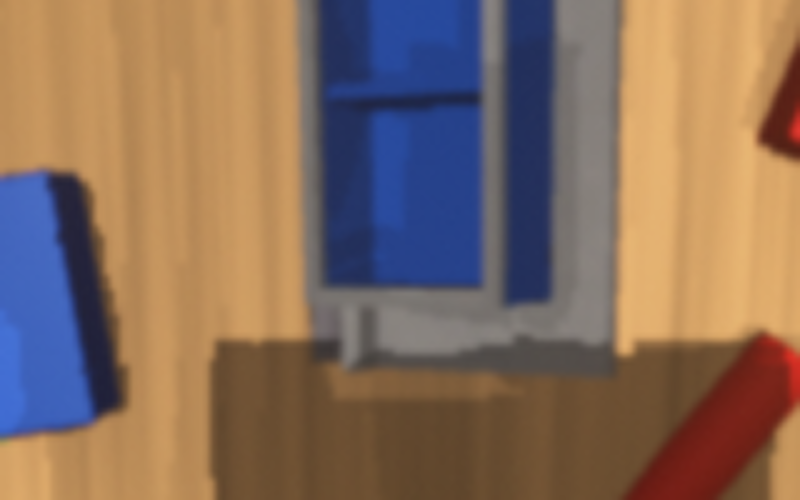

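```bash
python3 - <<'E'
from h import *
import pickle
from scipy.optimize import least_squares
s,f=pickle.load(open("w27.pkl","rb")); c=cam(f,wristT(s,f))
P=np.array([[31,88,43],[-31,88,43],[26.5,83.5,43],[-26.5,83.5,43],[26.5,-83.5,43],[-26.5,-83.5,43],[-31,88,5]])/1000
uv=np.array([(242.6,130.6),(281,130.6),(245,127.6),(276.6,127.6),(242,2.4),(275.6,1),(290.4,130)])
def fm(v):
    R=Ro.from_euler('xyz',v[3:]).as_matrix(); return np.r_[(proj(c,P@R.T+v[:3])-uv).ravel(), v[3]*20]
q=least_squares(fm,[.446,-.297,.043,0,.4,0]); print(q.x.round(4),np.degrees(q.x[3:]).round(1),q.fun.round(2))
# fixed tilt 28
E
```

```text
[ 0.4455 -0.2967  0.0258 -0.0272  0.4585  0.0073] [-1.6 26.3  0.4] [-0.15 -0.27 -0.71  0.64 -0.05 -0.23  0.77  0.39 -0.58  2.69  1.26 -2.29
 -0.68 -0.9  -0.54]
```

```bash
python3 - <<'E'
from h import *
from station import arm
plan(arm.get_state(),[.4555,-.268,.17],np.pi/2+.007)
E
```

```text
t 29.68 n 9
[[0.001, 0.0167, 0.0112], [-0.001, 0.0167, 0.0112], [-0.0029, 0.0167, 0.0109], [-0.0047, 0.0167, 0.0102], [-0.0064, 0.0167, 0.0093]] [np.float64(0.174), np.float64(0.174), np.float64(0.174), np.float64(0.174), np.float64(0.174)]
[[-0.0079, 0.0167, 0.008], [-0.0092, 0.0167, 0.0065], [-0.0102, 0.0167, 0.0048], [-0.0109, 0.0167, 0.003]] [np.float64(0.174), np.float64(0.174), np.float64(0.174), np.float64(0.174)]
```

Request:
{"op": "move_arm", "data": {
  "jaw": [0.2,0.4,0.5,0.5,0.5],
  "offset": [
    [0.001,0.0167,0.0112],
    [-0.001,0.0167,0.0112],
    [-0.0029,0.0167,0.0109],
    [-0.0047,0.0167,0.0102],
    [-0.0064,0.0167,0.0093]
  ],
  "roll": [0.174,0.174,0.174,0.174,0.174]
}}

```text
t: 30.3
eef_pos: [0.4582, -0.2233, 0.2345]
ee_rot: [-1.569, -0.002, 2.266]
force: [-0.3, -0.3, 0.4]
width: 0.0459
```

Request:
{"op": "move_arm", "data": {
  "jaw": [0.5,0.5,0.5,0.5,0.5],
  "offset": [
    [-0.0079,0.0167,0.008],
    [-0.0092,0.0167,0.0065],
    [-0.0102,0.0167,0.0048],
    [-0.0109,0.0167,0.003],
    [0,0,0]
  ],
  "roll": [0.174,0.174,0.174,0.174,0]
}}

```text
t: 30.92
eef_pos: [0.4532, -0.2681, 0.1673]
ee_rot: [-1.566, -0.001, 1.576]
force: [0.0, 0.5, 0.7]
width: 0.0439
```

```bash
python3 - <<'E'
from look import look
from h import *
import pickle
s,f=look("wrist","pics/w28.png"); pickle.dump((s,f),open("w28.pkl","wb"))
from side import go
go("pics/s24.png")
c=cam(f,wristT(s,f)); S=1.5
b=cv2.resize(f["pixels"],None,fx=S,fy=S,interpolation=cv2.INTER_CUBIC)
R,p=pose(.4445,-.2965,.040,.007,np.radians(28))
cv2.polylines(b,[(proj(c,traybox()@R.T+p)*S).astype(np.int32)],True,(0,255,255),1)
for y in (.0285,-.0285):
    cv2.polylines(b,[(proj(c,np.array([[-.0265,y,.035],[.0265,y,.035]])@R.T+p)*S).astype(np.int32)],True,(0,0,255),1)
cv2.imwrite("pics/w28.png",b)
E
```

```text
30.93 [ 0.4532 -0.2681  0.1673] [-1.566e+00 -1.000e-03  1.576e+00] 0.0439 [0.  0.5 0.7]
[ 0.4539877  -0.26815304  0.1685183 ] 0.04373404482307317 30.975 1.5789889146266611
```

View pics/w28.png

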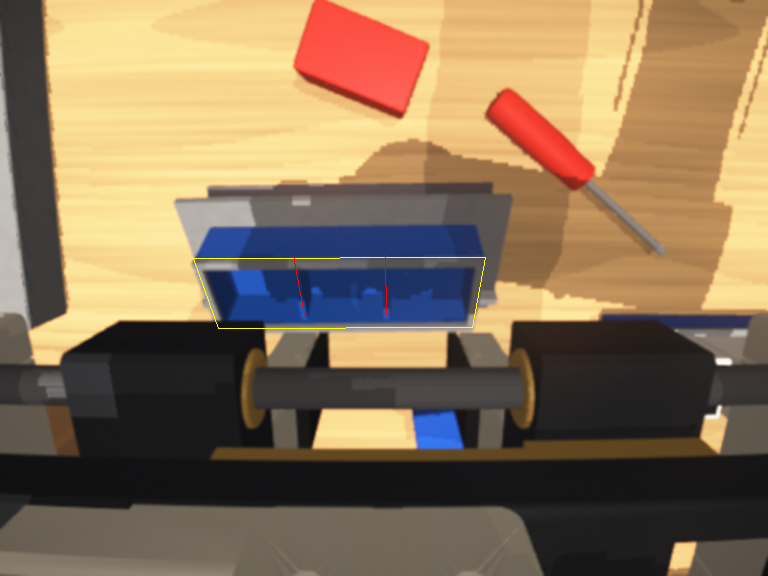

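View pics/s24.png

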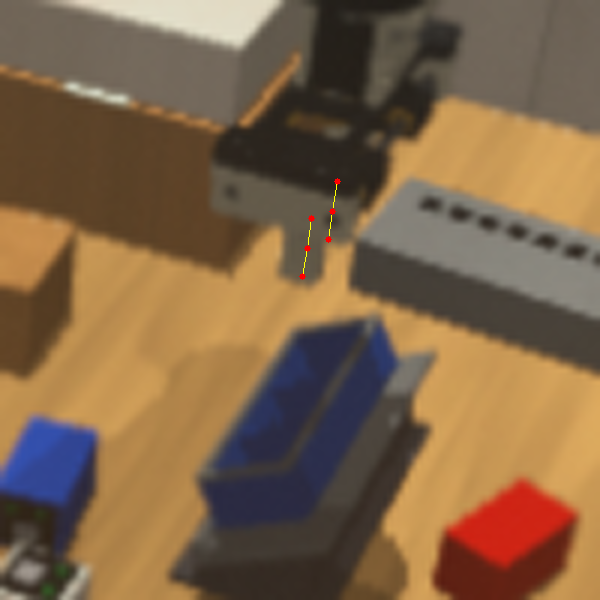

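Request:
{"op": "move_arm", "data": {
  "jaw": [0.5,0.5,0.5,0.5],
  "offset": [
    [0,0.05,-0.0015],
    [0,0.05,0],
    [0,0.02,0],
    [0,0,0]
  ],
  "roll": [0,0,0,0]
}}

```text
t: 31.52
eef_pos: [0.4557, -0.2679, 0.0489]
ee_rot: [-1.568, -0.0, 1.579]
force: [0.3, 0.4, 0.0]
width: 0.0442
```

Request:
{"op": "move_arm", "data": {
  "jaw": [0.5,0.5,0.5,0.5],
  "offset": [
    [0,0.008,0],
    [0,0.008,0],
    [0,0.005,0],
    [0,0,0]
  ],
  "roll": [0,0,0,0]
}}

```text
t: 32.02
eef_pos: [0.4561, -0.2685, 0.0286]
ee_rot: [-1.57, -0.0, 1.576]
force: [0.8, -0.2, -0.2]
width: 0.0437
```

```bash
python3 - <<'E'
from look import look
from side import go
look("wrist","pics/w29.png"); go("pics/s25.png")
E
```

```text
32.02 [ 0.4561 -0.2685  0.0286] [-1.57  -0.     1.576] 0.0437 [ 0.8 -0.2 -0.2]
[ 0.45631295 -0.26859962  0.02878627] 0.04357591593768755 32.075 1.5756916942796364
```

View pics/w29.png

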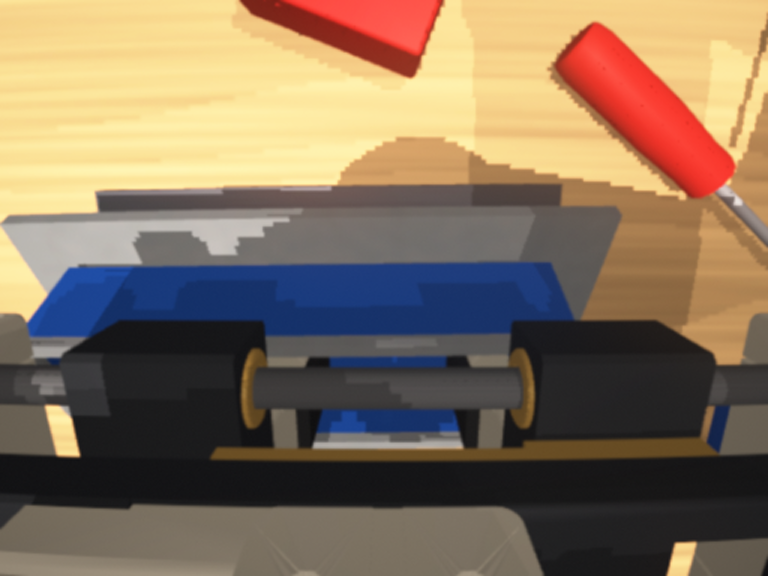

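View pics/s25.png

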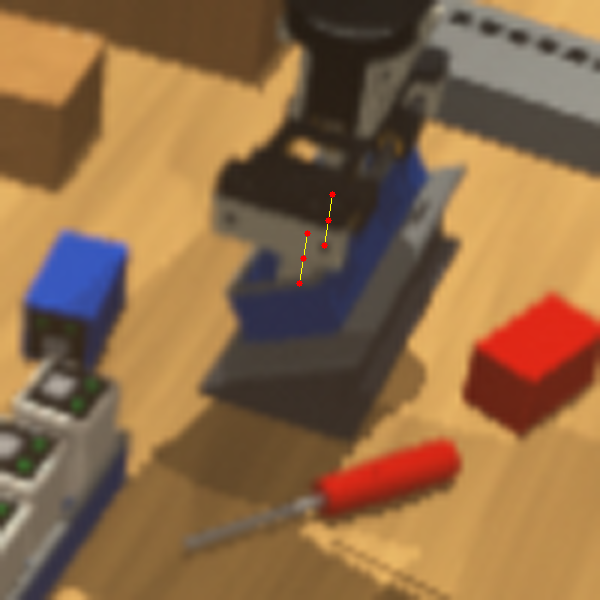

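Request:
{"op": "move_arm", "data": {
  "jaw": [0.5,0.65,0.8,1.0,1.0],
  "offset": [
    [0,0.003,0],
    [0,0,0],
    [0,0,0],
    [0,0,0],
    [0,0,0]
  ],
  "roll": [0,0,0,0,0],
  "grip_force": 15
}}

```text
t: 32.75
eef_pos: [0.4563, -0.2686, 0.0258]
ee_rot: [-1.571, 0.0, 1.576]
force: [0.1, -0.6, -0.3]
width: 0.0095
```

Request:
{"op": "move_arm", "data": {
  "jaw": [1,1],
  "offset": [
    [0,0,0],
    [0,0,0]
  ],
  "roll": [0,0],
  "grip_force": 45
}}

```text
t: 33.0
eef_pos: [0.4563, -0.2686, 0.0258]
ee_rot: [-1.571, 0.0, 1.576]
force: [-0.5, -0.3, 0.2]
width: 0.0036
```

Request:
{"op": "move_arm", "data": {
  "jaw": [1,1,1],
  "offset": [
    [0,-0.004,0],
    [0,-0.008,0],
    [0,0,0]
  ],
  "roll": [0,0,0]
}}

```text
t: 33.38
eef_pos: [0.4568, -0.2687, 0.0386]
ee_rot: [-1.572, 0.0, 1.576]
force: [0.4, -0.2, -2.5]
width: 0.0039
```

```bash
python3 - <<'E'
from look import look
from side import go
look("wrist","pics/w30.png"); go("pics/s26.png")
E
```

```text
33.38 [ 0.4568 -0.2687  0.0386] [-1.572  0.     1.576] 0.0039 [ 0.4 -0.2 -2.5]
[ 0.45655422 -0.2685599   0.03815895] 0.0035363862478825564 33.425 1.5754693776292115
```

View pics/w30.png

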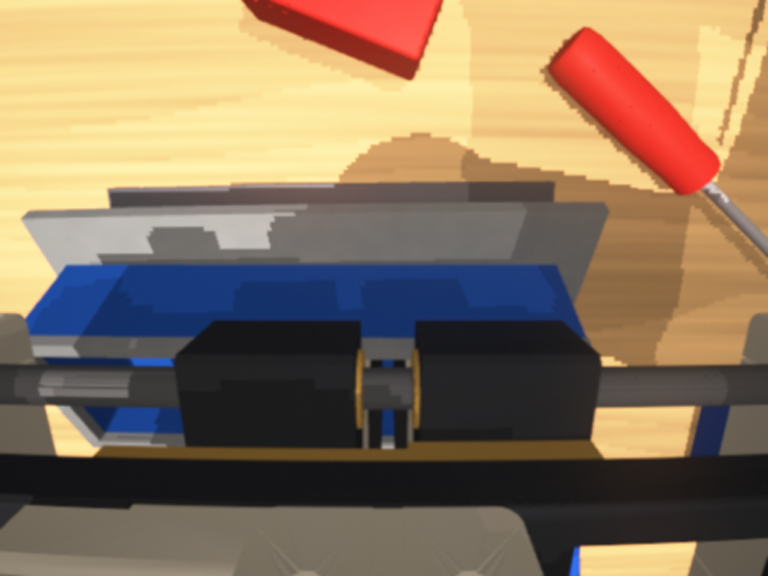

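View pics/s26.png

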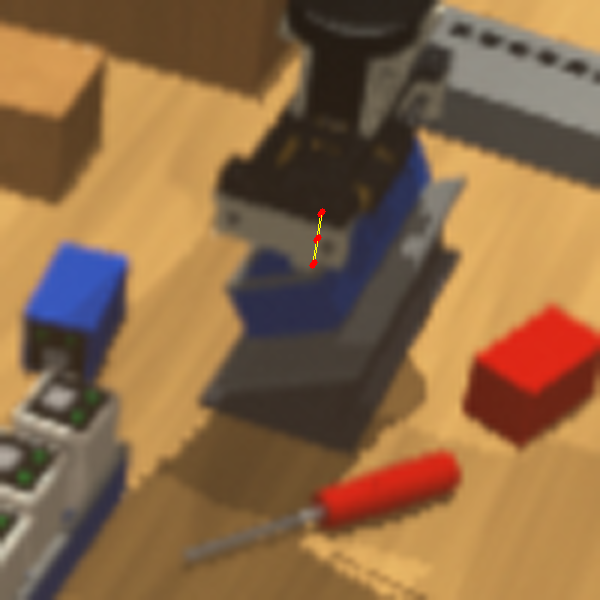

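Request:
{"op": "move_arm", "data": {
  "jaw": [1,1,1,1,1],
  "offset": [
    [0,-0.03,0],
    [0,-0.045,0],
    [0.02,-0.045,-0.01],
    [0.045,-0.01,-0.025],
    [0.05,0,-0.03]
  ],
  "roll": [0,0,0,0,0],
  "grip_force": 50
}}

```text
t: 34.1
eef_pos: [0.5217, -0.1524, 0.1693]
ee_rot: [-1.574, -0.0, 1.574]
force: [1.0, -0.9, -3.0]
width: 0.0033
```

Request:
{"op": "move_arm", "data": {
  "jaw": [1,1,1,1,1],
  "offset": [
    [0.05,0,-0.03],
    [0.05,0,-0.03],
    [0.05,0,-0.03],
    [0.045,0,-0.03],
    [0.009,0,-0.003]
  ],
  "roll": [0,0,0,0,0]
}}

```text
t: 34.72
eef_pos: [0.6439, 0.0543, 0.1664]
ee_rot: [-1.57, 0.0, 1.578]
force: [-0.7, 0.1, -2.2]
width: 0.0038
```

Request:
{"op": "move_arm", "data": {
  "jaw": [1,1,1],
  "offset": [
    [0,0.04,0],
    [0,0.04,0],
    [0,0,0]
  ],
  "roll": [0,0,0]
}}

```text
t: 35.1
eef_pos: [0.6396, 0.0502, 0.0843]
ee_rot: [-1.564, 0.002, 1.575]
force: [0.0, -0.0, -1.9]
width: 0.0038
```

```bash
python3 - <<'E'
from look import look
from side import go
look("wrist","pics/w31.png"); go("pics/s27.png")
E
```

```text
35.1 [0.6396 0.0502 0.0843] [-1.564  0.002  1.575] 0.0038 [ 0.  -0.  -1.9]
[0.64176692 0.0505077  0.08699258] 0.003459279676467643 35.15 1.5753652132650957
```

View pics/w31.png

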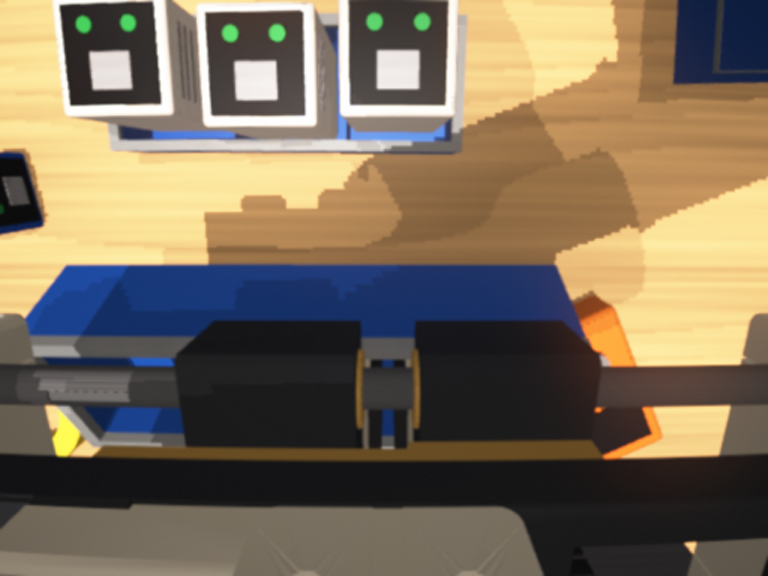

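View pics/s27.png

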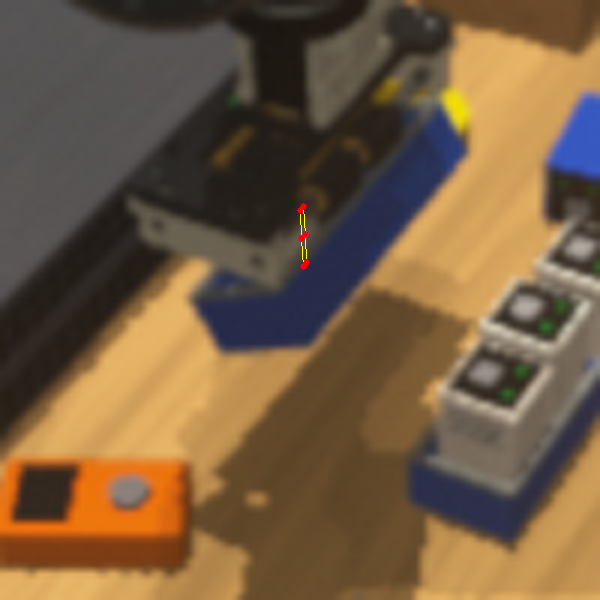

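Request:
{"op": "move_arm", "data": {
  "jaw": [1,1,1,1],
  "offset": [
    [0,0.04,0],
    [0,0.03,0],
    [0,0.007,0],
    [0,0,0]
  ],
  "roll": [0,0,0,0]
}}

```text
t: 35.7
eef_pos: [0.644, 0.0514, 0.0124]
ee_rot: [-1.573, -0.0, 1.576]
force: [0.5, -0.3, -2.4]
width: 0.0038
```

Request:
{"op": "move_arm", "data": {
  "jaw": [1,1,1],
  "offset": [
    [0,0.003,0],
    [0,0.003,0],
    [0,0,0]
  ],
  "roll": [0,0,0],
  "grip_force": 30
}}

```text
t: 36.08
eef_pos: [0.6428, 0.0514, 0.005]
ee_rot: [-1.571, -0.0, 1.576]
force: [0.6, -0.1, -2.0]
width: 0.0036
```

Request:
{"op": "move_arm", "data": {
  "jaw": [1,1,1],
  "offset": [
    [0,0.003,0],
    [0,0.003,0],
    [0,0,0]
  ],
  "roll": [0,0,0]
}}

```text
t: 36.45
eef_pos: [0.6425, 0.0512, -0.0017]
ee_rot: [-1.57, 0.0, 1.576]
force: [0.1, 0.2, -3.2]
width: 0.0036
```

Request:
{"op": "move_arm", "data": {
  "jaw": [1,1,1,1],
  "offset": [
    [0,0.002,0],
    [0,0.002,0.002],
    [0,0.002,0.003],
    [0,0,0]
  ],
  "roll": [0,0,0,0],
  "grip_force": 14
}}

```text
t: 36.95
eef_pos: [0.639, 0.0514, -0.006]
ee_rot: [-1.573, -0.0, 1.576]
force: [0.0, -1.5, 4.6]
width: 0.004
```

Request:
{"op": "move_arm", "data": {
  "jaw": [1,1,1,1],
  "offset": [
    [0,0.0015,0.003],
    [0,0.0015,0.003],
    [0,0.0015,0.003],
    [0,0,0]
  ],
  "roll": [0,0,0,0],
  "grip_force": 12
}}

```text
t: 37.45
eef_pos: [0.6283, 0.0514, -0.0121]
ee_rot: [-1.57, 0.0, 1.576]
force: [-0.1, -0.4, -0.2]
width: 0.004
```

```bash
python3 - <<'E'
from look import look
from side import go
look("wrist","pics/w32.png"); go("pics/s28.png")
E
```

```text
37.45 [ 0.6283  0.0514 -0.0121] [-1.57   0.     1.576] 0.004 [-0.1 -0.4 -0.2]
[ 0.62827817  0.05135058 -0.01209886] 0.003696361471675014 37.5 1.575560235365303
```

View pics/s28.png

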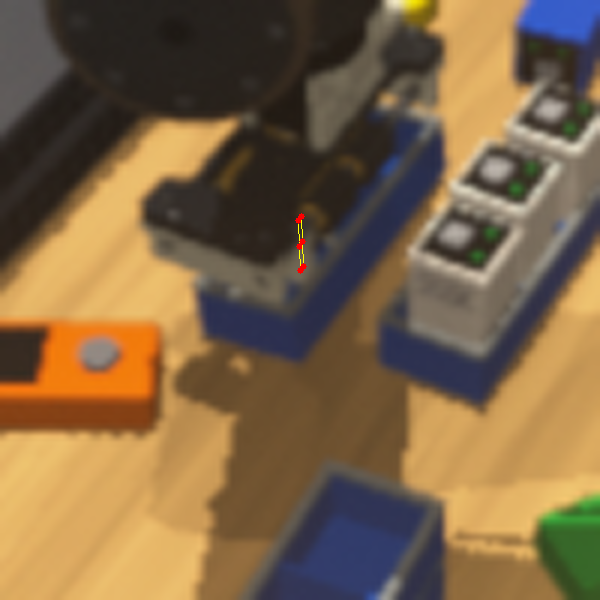

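View pics/w32.png

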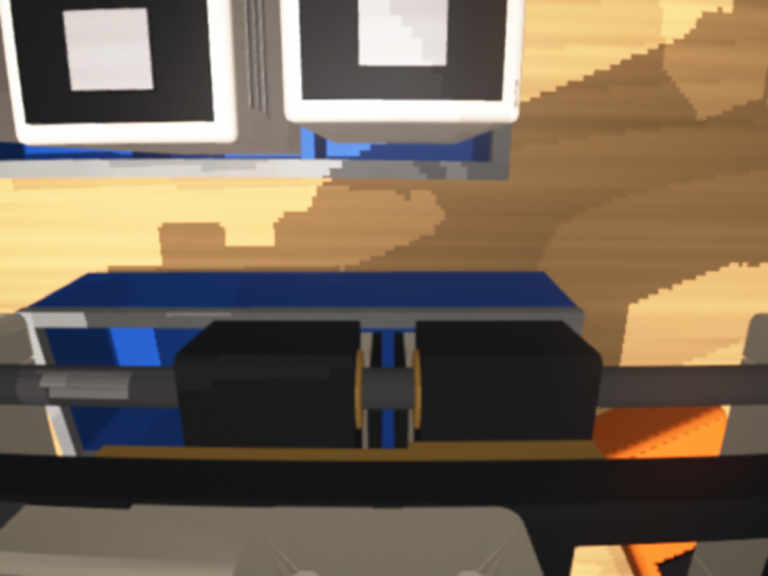

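Request:
{"op": "move_arm", "data": {
  "jaw": [1,1,1,1],
  "offset": [
    [0,0.0015,0.001],
    [0,0.0015,0.001],
    [0,0.001,0],
    [0,0,0]
  ],
  "roll": [0,0,0,0]
}}

```text
t: 38.05
eef_pos: [0.6256, 0.0513, -0.0155]
ee_rot: [-1.569, 0.0, 1.576]
force: [-4.5, 2.1, 9.1]
width: 0.004
```

Request:
{"op": "move_arm", "data": {
  "jaw": [0.9,0.75,0.6,0.6],
  "offset": [
    [0,0,0],
    [0,0,0],
    [0,0,0],
    [0,-0.02,0]
  ],
  "roll": [0,0,0,0]
}}

```text
t: 38.55
eef_pos: [0.6253, 0.0508, 0.0027]
ee_rot: [-1.567, 0.001, 1.575]
force: [-0.1, 0.2, 0.3]
width: 0.032
```

```bash
python3 - <<'E'
from h import *
from station import arm
s=dict(arm.get_state()); p=np.array(s["eef_pos"]); p[2]+=.1; s["eef_pos"]=p
plan(s,[.63,.13,.2],np.pi)
E
```

```text
t 38.55 n 9
[[0.0088, -0.0108, -0.0006], [0.0086, -0.0108, -0.0021], [0.0081, -0.0108, -0.0035], [0.0074, -0.0108, -0.0049], [0.0064, -0.0108, -0.0061]] [np.float64(-0.174), np.float64(-0.174), np.float64(-0.174), np.float64(-0.174), np.float64(-0.174)]
[[0.0052, -0.0108, -0.0071], [0.0039, -0.0108, -0.0079], [0.0025, -0.0108, -0.0085], [0.001, -0.0108, -0.0088]] [np.float64(-0.174), np.float64(-0.174), np.float64(-0.174), np.float64(-0.174)]
```

Request:
{"op": "move_arm", "data": {
  "jaw": [0.5,0.4,0.2,0,0],
  "offset": [
    [0,-0.05,0],
    [0,-0.05,0],
    [0.0088,-0.0108,-0.0006],
    [0.0086,-0.0108,-0.0021],
    [0.0081,-0.0108,-0.0035]
  ],
  "roll": [0,0,-0.174,-0.174,-0.174]
}}

```text
t: 39.17
eef_pos: [0.6282, 0.0779, 0.137]
ee_rot: [-1.571, -0.0, 2.103]
force: [0.1, -0.3, -0.2]
width: 0.0774
```

Request:
{"op": "move_arm", "data": {
  "jaw": [0,0,0,0,0],
  "offset": [
    [0.0074,-0.0108,-0.0049],
    [0.0064,-0.0108,-0.0061],
    [0.0052,-0.0108,-0.0071],
    [0.0039,-0.0108,-0.0079],
    [0.0025,-0.0108,-0.0085]
  ],
  "roll": [-0.174,-0.174,-0.174,-0.174,-0.174]
}}

```text
t: 39.8
eef_pos: [0.631, 0.122, 0.1908]
ee_rot: [-1.571, -0.0, 2.973]
force: [-0.4, 0.4, -0.1]
width: 0.0879
```

Request:
{"op": "move_arm", "data": {
  "jaw": [0,0],
  "offset": [
    [0.001,-0.0108,-0.0088],
    [0,0,0]
  ],
  "roll": [-0.174,0]
}}

```text
t: 40.05
eef_pos: [0.632, 0.1312, 0.202]
ee_rot: [-1.571, 0.001, 3.141]
force: [-0.7, 0.2, 0.0]
width: 0.0874
```

```bash
python3 - <<'E'
from look import look
from h import *
import pickle
s,f=look("wrist","pics/w33.png"); pickle.dump((s,f),open("w33.pkl","wb"))
b=cv2.resize(f["pixels"][0:225,180:350],None,fx=4,fy=4,interpolation=cv2.INTER_CUBIC)
cv2.imwrite("pics/w33a.png",b[:600])
s,f=look("side","pics/x.png"); pickle.dump(f,open("s33.pkl","wb"))
cv2.imwrite("pics/s33.png",f["pixels"])
E
```

```text
40.05 [0.632  0.1312 0.202 ] [-1.571e+00  1.000e-03  3.141e+00] 0.0874 [-0.7  0.2  0. ]
40.1 [0.6315 0.1308 0.2013] [-1.571 -0.     3.138] 0.0877 [ 0.1 -0.4  0.1]
```

View pics/w33.png

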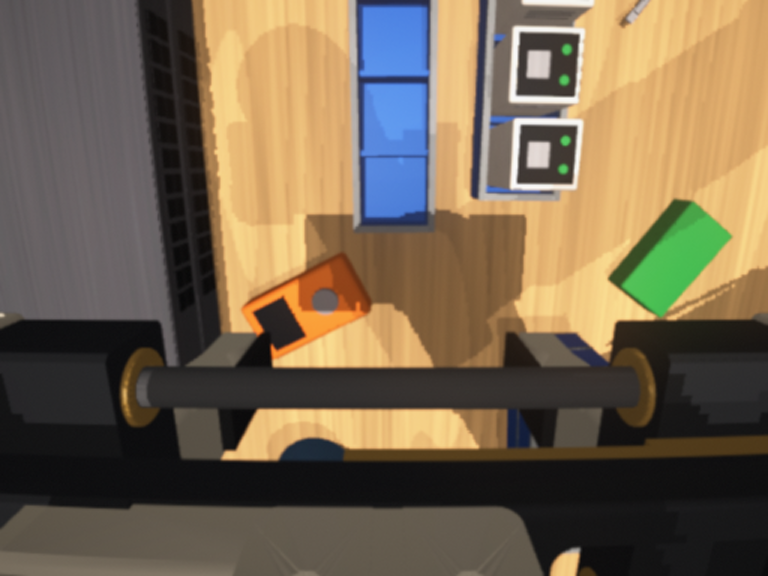

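View pics/w33a.png

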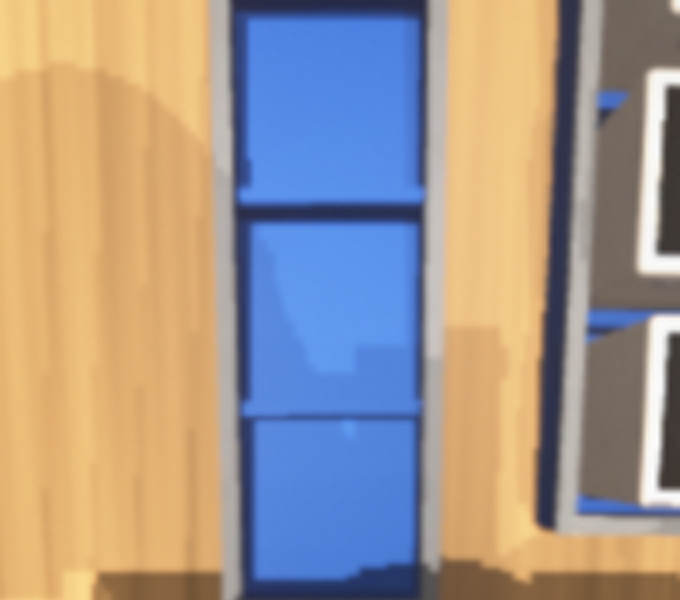

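```bash
python3 - <<'E'
from h import *
import pickle
s,f=pickle.load(open("w33.pkl","rb")); c=cam(f,wristT(s,f))
print(ray(c,[(234.7,153.3),(289.3,153.3),(233,0),(291.3,0)],.043).round(4))
# module tops B, C in this view (1.5x)
print(ray(c,np.array([(512,118),(583,120),(578,190),(513,187)])/1.5,.087).round(4))
print(ray(c,np.array([(512,26),(585,27),(580,104),(512,100)])/1.5,.087).round(4))
E
```

```text
[[ 0.6599  0.1106  0.043 ]
 [ 0.5963  0.1106  0.043 ]
 [ 0.6588 -0.0512  0.043 ]
 [ 0.5977 -0.0512  0.043 ]]
[[0.5522 0.0321 0.087 ]
 [0.5056 0.0327 0.087 ]
 [0.5047 0.0775 0.087 ]
 [0.5488 0.0758 0.087 ]]
[[ 0.5552 -0.0226  0.087 ]
 [ 0.5092 -0.0229  0.087 ]
 [ 0.5085  0.0229  0.087 ]
 [ 0.5528  0.0211  0.087 ]]
```

View pics/s33.png

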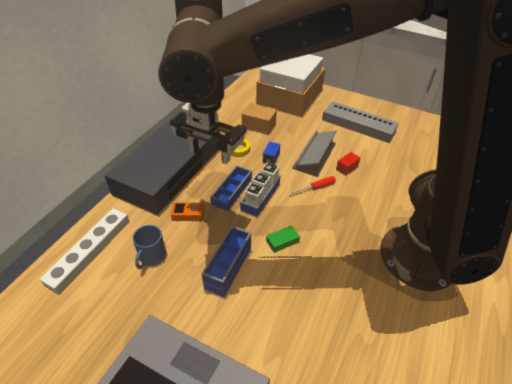

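```bash
python3 - <<'E'
from h import *
from station import arm
plan(arm.get_state(),[.6282,.0511,.07],np.pi/2)
E
```

```text
t 40.15 n 9
[[0.0003, 0.0145, 0.0088], [-0.0012, 0.0145, 0.0087], [-0.0027, 0.0145, 0.0084], [-0.0041, 0.0145, 0.0078], [-0.0054, 0.0145, 0.007]] [np.float64(0.174), np.float64(0.174), np.float64(0.174), np.float64(0.174), np.float64(0.174)]
[[-0.0065, 0.0145, 0.0059], [-0.0075, 0.0145, 0.0047], [-0.0082, 0.0145, 0.0033], [-0.0086, 0.0145, 0.0019]] [np.float64(0.174), np.float64(0.174), np.float64(0.174), np.float64(0.174)]
```

Request:
{"op": "move_arm", "data": {
  "jaw": [0.2,0.4,0.5,0.6,0.6],
  "offset": [
    [0.0003,0.0145,0.0088],
    [-0.0012,0.0145,0.0087],
    [-0.0027,0.0145,0.0084],
    [-0.0041,0.0145,0.0078],
    [-0.0054,0.0145,0.007]
  ],
  "roll": [0.174,0.174,0.174,0.174,0.174]
}}

```text
t: 40.78
eef_pos: [0.6294, 0.0857, 0.1277]
ee_rot: [-1.57, -0.0, 2.262]
force: [-0.4, 0.1, -0.3]
width: 0.0432
```

Request:
{"op": "move_arm", "data": {
  "jaw": [0.6,0.6,0.6,0.6,0.6],
  "offset": [
    [-0.0065,0.0145,0.0059],
    [-0.0075,0.0145,0.0047],
    [-0.0082,0.0145,0.0033],
    [-0.0086,0.0145,0.0019],
    [0,0,0]
  ],
  "roll": [0.174,0.174,0.174,0.174,0]
}}

```text
t: 41.4
eef_pos: [0.6273, 0.0501, 0.0693]
ee_rot: [-1.568, 0.001, 1.573]
force: [0.5, -1.6, 0.4]
width: 0.0352
```

Request:
{"op": "move_arm", "data": {
  "jaw": [0.6,0.6,0.6,0.6],
  "offset": [
    [0.001,0.04,-0.001],
    [0,0.03,0],
    [0,0.012,0],
    [0,0,0]
  ],
  "roll": [0.002,0,0,0]
}}

```text
t: 41.9
eef_pos: [0.6297, 0.0523, -0.0112]
ee_rot: [-1.57, 0.001, 1.575]
force: [0.3, 0.1, 0.1]
width: 0.0354
```

Request:
{"op": "move_arm", "data": {
  "jaw": [0.75,0.9,1.0,1.0,1.0],
  "offset": [
    [0,0,0],
    [0,0,0],
    [0,0,0],
    [0,0,0],
    [0,0,0]
  ],
  "roll": [0,0,0,0,0],
  "grip_force": 15
}}

```text
t: 42.52
eef_pos: [0.63, 0.0523, -0.0105]
ee_rot: [-1.571, 0.0, 1.574]
force: [-2.2, 0.1, 4.3]
width: 0.0038
```

Request:
{"op": "move_arm", "data": {
  "jaw": [1,1,1,1,1],
  "offset": [
    [0,0,0],
    [0,0,0],
    [0,-0.01,0],
    [0,-0.03,0],
    [0,-0.045,0]
  ],
  "roll": [0,0,0,0,0],
  "grip_force": 55
}}

```text
t: 43.15
eef_pos: [0.6282, 0.052, 0.0733]
ee_rot: [-1.567, 0.001, 1.573]
force: [1.0, 0.2, -1.8]
width: 0.0032
```

```bash
python3 - <<'E'
from look import look
from side import go
look("wrist","pics/w34.png"); go("pics/s34.png")
E
```

```text
43.15 [0.6282 0.052  0.0733] [-1.567e+00  1.000e-03  1.573e+00] 0.0032 [ 1.   0.2 -1.8]
[0.63249738 0.05275221 0.0811808 ] 0.0033128515955830446 43.2 1.574729604633385
```

View pics/s34.png

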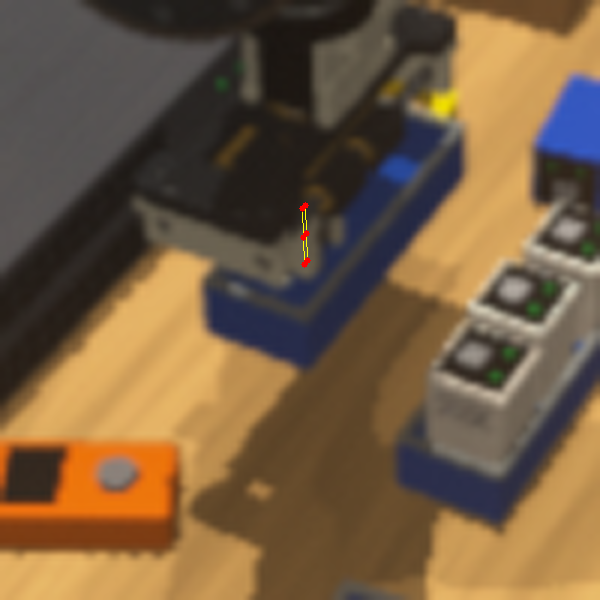

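View pics/w34.png

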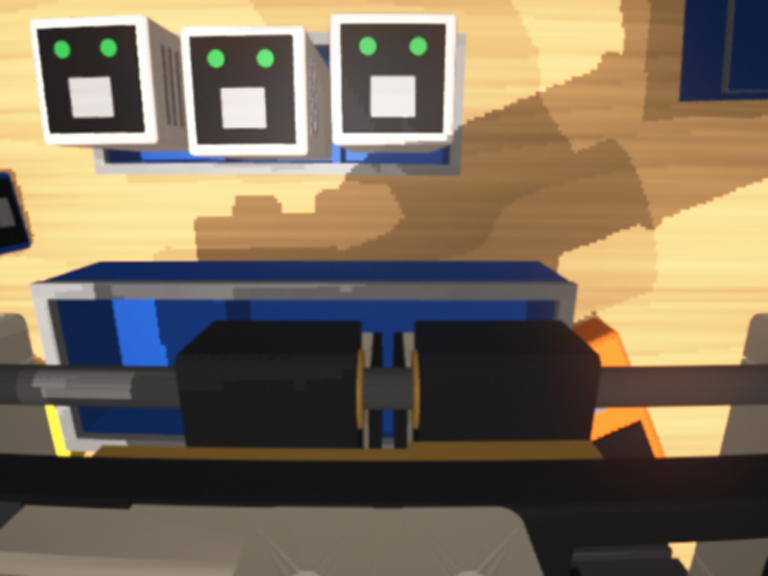

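Request:
{"op": "move_arm", "data": {
  "jaw": [1,1,1,1,1],
  "offset": [
    [0.02,-0.045,0],
    [0.045,-0.045,0.005],
    [0.05,0,0.007],
    [0.05,0,0.007],
    [0.05,0,0.006]
  ],
  "roll": [0,0,0,0,0]
}}

```text
t: 43.88
eef_pos: [0.6033, 0.2678, 0.1627]
ee_rot: [-1.57, -0.0, 1.573]
force: [0.7, -0.7, -2.2]
width: 0.0034
```

Request:
{"op": "move_arm", "data": {
  "jaw": [1,1,1],
  "offset": [
    [0.045,0,0.005],
    [0.012,0,0],
    [0,0,0]
  ],
  "roll": [0,0,0]
}}

```text
t: 44.25
eef_pos: [0.5985, 0.3238, 0.1621]
ee_rot: [-1.57, 0.001, 1.575]
force: [-0.2, 0.1, -2.8]
width: 0.0031
```

```bash
python3 - <<'E'
from look import look
from h import *
import pickle
s,f=look("wrist","pics/w35.png"); pickle.dump((s,f),open("w35.pkl","wb"))
b=cv2.resize(f["pixels"][0:300],None,fx=1.5,fy=1.5)
b=cv2.resize(f["pixels"][40:180,100:380],None,fx=2.85,fy=2.85,interpolation=cv2.INTER_CUBIC)
cv2.imwrite("pics/w35a.png",b)
E
```

```text
44.25 [0.5985 0.3238 0.1621] [-1.570e+00  1.000e-03  1.575e+00] 0.0031 [-0.2  0.1 -2.8]
```

View pics/w35.png

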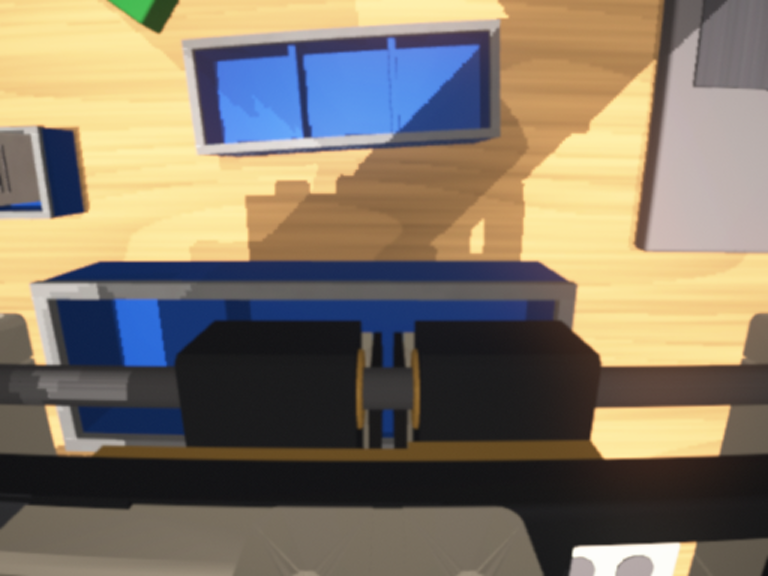

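View pics/w35a.png

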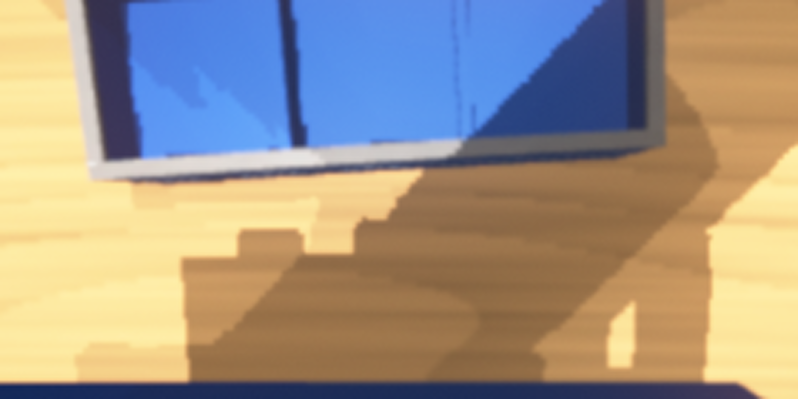

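```bash
cat > fit35.py <<'E'
from h import *
import pickle,sys
from scipy.optimize import least_squares
s,f=pickle.load(open("w35.pkl","rb")); c=cam(f,wristT(s,f))
P=traybox(); # (-,-),(+,-),(+,+),(-,+)
uv=np.array([(122,28),(132.6,103.2),(333.3,91.6),(333.3,14.7)])
def fs(v):
    R,p=pose(v[0],v[1],v[2],v[3]); return (proj(c,P@R.T+p)-uv).ravel()
for zfix in (True,False):
    g=(lambda v: fs([v[0],v[1],.038,v[2]])) if zfix else fs
    q=least_squares(g,[.487,.297,.05] if zfix else [.487,.297,.038,.05]); print("stack",q.x.round(4),q.fun.round(1))
H=np.array([[-31,-88,43],[-31,88,43],[-31,-88,5],[-31,88,5],[-26.5,-83.5,43],[-26.5,83.5,43]])/1000
uh=np.array([(21.3,189.3),(384.7,189.3),(68.7,174.7),(360,174.7),(32,200),(371.3,199.3)])
def fh(v):
    R=Ro.from_euler('xyz',v[3:]).as_matrix(); return (proj(c,H@R.T+v[:3])-uh).ravel()
q=least_squares(fh,[.6,.295,.17,0,0,0]); print("held",q.x.round(4),q.fun.round(1)); print("rel eef",(q.x[:3]-s["eef_pos"]).round(4),s["ee_rot"])
E
python3 fit35.py; python3 - <<'E'
import pickle,cv2
s,f=pickle.load(open("w35.pkl","rb"))
b=cv2.resize(f["pixels"][160:215,0:400],None,fx=2,fy=4,interpolation=cv2.INTER_CUBIC)
a=cv2.resize(f["pixels"][5:115,110:345],None,fx=3.4,fy=3.4,interpolation=cv2.INTER_CUBIC)
cv2.imwrite("pics/w35h.png",b);cv2.imwrite("pics/w35s.png",a)
E
```

```text
stack [0.487  0.2998 0.0565] [ 0.3 -0.3 -0.2  0.3  0.1  0.3 -0.1 -0.4]
stack [0.487  0.2998 0.0378 0.0565] [ 0.4 -0.2 -0.2  0.3 -0.   0.3 -0.2 -0.3]
held [ 0.5976  0.2965  0.1733  0.0346 -0.008   0.0129] [ 0.2  0.8 -1.3  0.6  0.4  0.4 -0.3 -0.6 -0.6 -1.2  1.6 -0.1]
rel eef [-0.0009 -0.0273  0.0111] [-1.56956899e+00  7.05327236e-04  1.57471080e+00]
```

View pics/w35h.png

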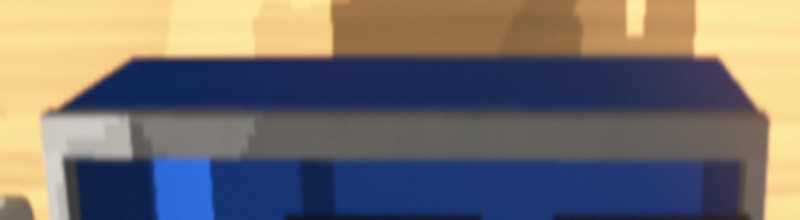

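View pics/w35s.png

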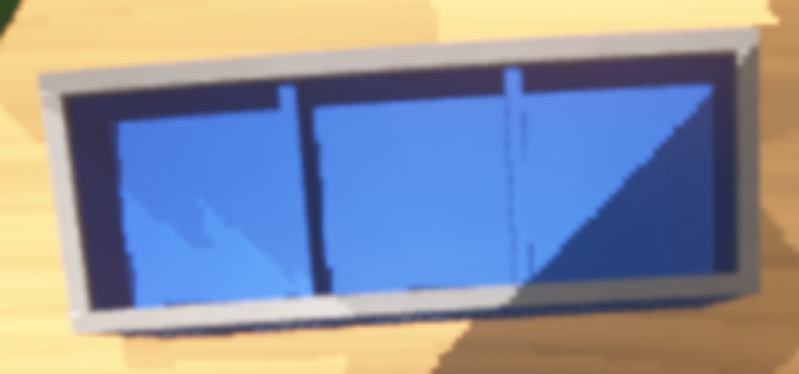

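```bash
sed -i 's/^uv=.*/uv=np.array([(121.8,27.1),(132,102),(333.5,90.6),(332.9,13.8)])/; s/^uh=.*/uh=np.array([(21,188.2),(384,188.2),(66,174.5),(359,174.5),(31,199.5),(372.5,199.5)])/' fit35.py; python3 fit35.py
```

```text
stack [0.4862 0.2996 0.0561] [ 0.2 -0.4  0.   0.6 -0.3  0.4  0.1 -0.5]
stack [0.4862 0.2996 0.0378 0.0561] [ 0.2 -0.4  0.1  0.5 -0.4  0.4  0.1 -0.5]
held [ 0.5976  0.2963  0.1727  0.0015 -0.0111  0.0039] [-0.5  1.2 -0.4  1.2  1.   0.  -0.8 -0.2 -0.3 -1.2  0.9 -1. ]
rel eef [-0.001  -0.0275  0.0106] [-1.56956899e+00  7.05327236e-04  1.57471080e+00]
```

Request:
{"op": "move_arm", "data": {
  "jaw": [1,1,1,1,1],
  "offset": [
    [0.002,0,0.03],
    [0.002,0,0.04],
    [0,0,0.0425],
    [0,0.035,0],
    [0,0,0]
  ],
  "roll": [-0.026,-0.026,0,0,0]
}}

```text
t: 44.92
eef_pos: [0.4853, 0.3213, 0.1264]
ee_rot: [-1.568, 0.003, 1.624]
force: [0.2, 0.3, -1.8]
width: 0.0037
```

```bash
python3 - <<'E'
from h import *
from look import look
import pickle
s,f=look("side","pics/x.png"); pickle.dump((s,f),open("s36.pkl","wb"))
plan(s,[.486,.3277,.09],np.pi/2+.056,n=1)
x0,y0=190,120
b=cv2.resize(f["pixels"][y0:y0+150,x0-20:x0+140],None,fx=5,fy=4,interpolation=cv2.INTER_CUBIC)
cv2.imwrite("pics/s36.png",b)
E
```

```text
44.92 [0.4853 0.3213 0.1264] [-1.568  0.003  1.624] 0.0037 [ 0.2  0.3 -1.8]
t 44.92 n 1
[[0.0064, 0.0364, -0.0011]] [np.float64(-0.002)]
```

View pics/s36.png

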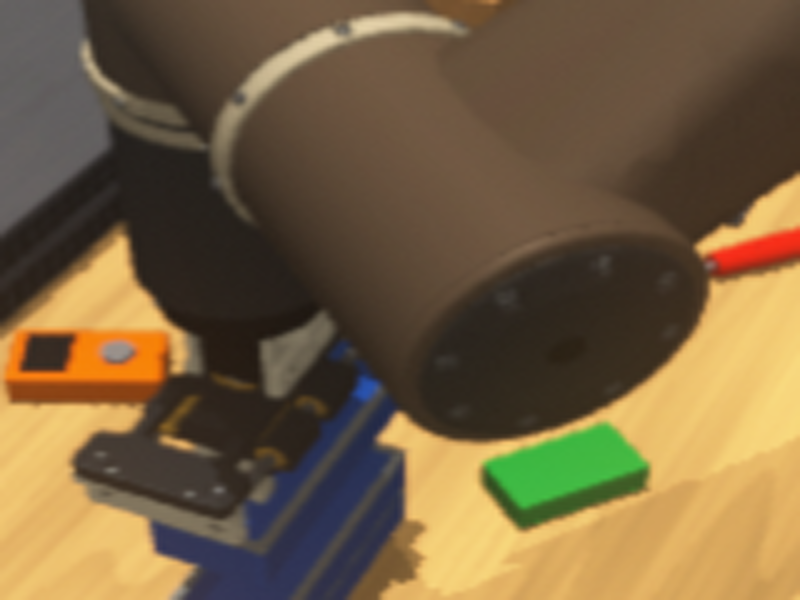

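Request:
{"op": "move_arm", "data": {
  "jaw": [1,1,1,1],
  "offset": [
    [0.0064,0.015,-0.001],
    [0,0.02,0],
    [0,0,0],
    [0,0,0]
  ],
  "roll": [-0.002,0,0,0]
}}

```text
t: 45.48
eef_pos: [0.4879, 0.3305, 0.0935]
ee_rot: [-1.571, -0.0, 1.628]
force: [1.0, -0.1, -3.3]
width: 0.0032
```

```bash
python3 - <<'E'
from h import *
from look import look
import pickle
s,f=look("wrist","pics/w37.png"); pickle.dump((s,f),open("w37.pkl","wb"))
plan(s,[.486,.3277,.066],np.pi/2+.056,n=1)
s,f=look("side","pics/x.png"); pickle.dump((s,f),open("s37.pkl","wb"))
cv2.imwrite("pics/s37.png",cv2.resize(f["pixels"][210:300,190:270],None,fx=7,fy=6.6,interpolation=cv2.INTER_CUBIC))
E
```

```text
45.48 [0.4879 0.3305 0.0935] [-1.571 -0.     1.628] 0.0032 [ 1.  -0.1 -3.3]
t 45.48 n 1
[[-0.0027, 0.0275, 0.0021]] [np.float64(0.001)]
45.52 [0.488  0.3307 0.0938] [-1.572e+00 -1.000e-03  1.628e+00] 0.0036 [-0.6 -0.1 -2. ]
```

View pics/w37.png

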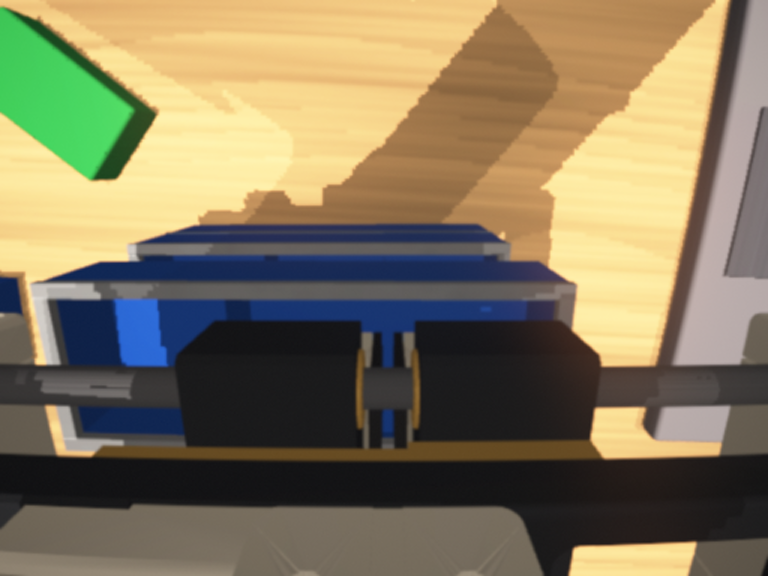

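View pics/s37.png

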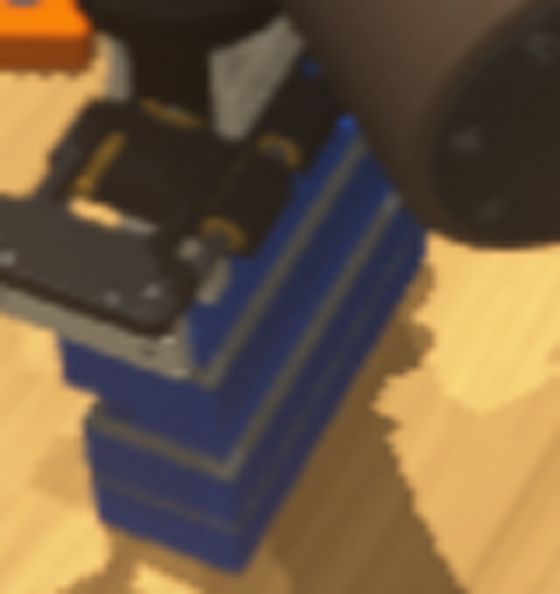

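```bash
python3 - <<'E'
from h import *
import pickle
s,f=pickle.load(open("w37.pkl","rb")); c=cam(f,wristT(s,f))
R,p=pose(.4862,.2996,.038,.056); print("model stack -x rim px*1.5",(proj(c,traybox()[[0,3]]@R.T+p)*1.5).round(1))
ye=s["ee_rot"][2]-np.pi/2; e=np.array(s["eef_pos"]); R,_=pose(0,0,0,ye)
p=e+R@[-.0012,-.028,.0106]; print("model held rim",(proj(c,traybox()[[0,3]]@R.T+p)*1.5).round(1), "held origin",p.round(4))
a=cv2.resize(f["pixels"][145:205,0:400],None,fx=2,fy=6,interpolation=cv2.INTER_CUBIC); cv2.imwrite("pics/w37c.png",a)
E
```

```text
model stack -x rim px*1.5 [[128.6 244.5]
 [511.  244. ]]
model held rim [[ 28.4 285.7]
 [574.4 285.5]] held origin [0.4883 0.3025 0.1041]
```

View pics/w37c.png

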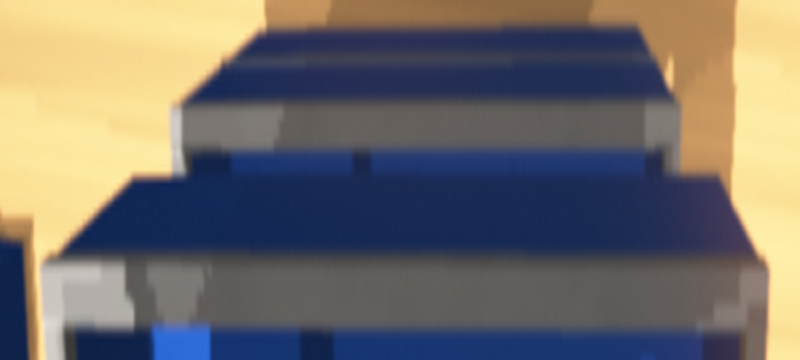

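Request:
{"op": "move_arm", "data": {
  "jaw": [1,1,1,1,1],
  "offset": [
    [-0.0033,0,0.0016],
    [0,0.01,0],
    [0,0.008,0],
    [0,0.003,0],
    [0,0,0]
  ],
  "roll": [0.001,0,0,0,0]
}}

```text
t: 46.2
eef_pos: [0.4857, 0.3267, 0.0715]
ee_rot: [-1.57, 0.001, 1.627]
force: [-0.9, 1.0, -2.5]
width: 0.0039
```

Request:
{"op": "move_arm", "data": {
  "jaw": [1,1,1],
  "offset": [
    [0,0.002,0],
    [0,0.0015,0],
    [0,0,0]
  ],
  "roll": [0,0,0]
}}

```text
t: 46.58
eef_pos: [0.4858, 0.3268, 0.0684]
ee_rot: [-1.571, 0.0, 1.627]
force: [0.5, -0.5, -2.4]
width: 0.0036
```

Request:
{"op": "move_arm", "data": {
  "jaw": [1,1,1],
  "offset": [
    [0,0.0015,0],
    [0,0.0015,0],
    [0,0,0]
  ],
  "roll": [0,0,0]
}}

```text
t: 46.95
eef_pos: [0.4859, 0.3269, 0.0656]
ee_rot: [-1.571, -0.0, 1.627]
force: [-0.4, 0.6, -2.7]
width: 0.0032
```

```bash
python3 - <<'E'
from h import *
from look import look
s,f=look("side","pics/x.png")
cv2.imwrite("pics/s38.png",cv2.resize(f["pixels"][210:300,190:270],None,fx=7,fy=6.6,interpolation=cv2.INTER_CUBIC))
look("wrist","pics/w38.png")
E
```

```text
46.95 [0.4859 0.3269 0.0656] [-1.571 -0.     1.627] 0.0032 [-0.4  0.6 -2.7]
47.0 [0.4859 0.3269 0.0656] [-1.571 -0.     1.627] 0.0034 [ 0.8 -0.5 -2.9]
```

View pics/s38.png

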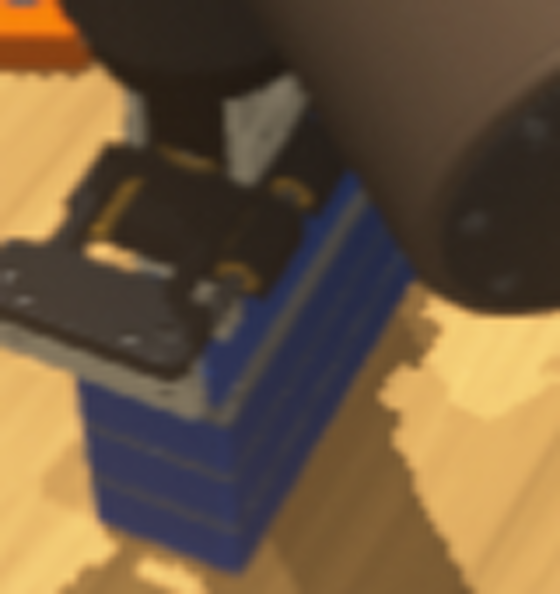

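View pics/w38.png

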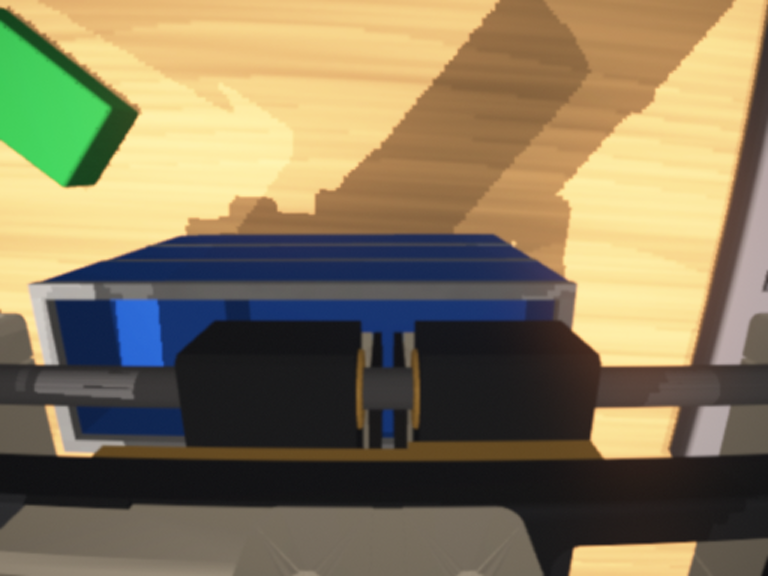

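Nicely aligned; down the last millimetres until contact.

Request:
{"op": "move_arm", "data": {
  "jaw": [1,1,1],
  "offset": [
    [0,0.001,0],
    [0,0.001,0],
    [0,0,0]
  ],
  "roll": [0,0,0]
}}

```text
t: 47.42
eef_pos: [0.4863, 0.327, 0.0655]
ee_rot: [-1.572, -0.001, 1.627]
force: [-3.8, -2.5, 13.1]
width: 0.0036
```

Seated (15 N contact). Release gently and withdraw.

Request:
{"op": "move_arm", "data": {
  "jaw": [1,0.95,0.85,0.7,0.6],
  "offset": [
    [0,-0.0015,0],
    [0,0,0],
    [0,0,0],
    [0,0,0],
    [0,0,0]
  ],
  "roll": [0,0,0,0,0],
  "grip_force": 10
}}

```text
t: 48.05
eef_pos: [0.4859, 0.3269, 0.0649]
ee_rot: [-1.571, 0.0, 1.627]
force: [-0.1, -1.5, 0.2]
width: 0.0277
```

Request:
{"op": "move_arm", "data": {
  "jaw": [0.6,0.6,0.6,0.6,0.6],
  "offset": [
    [0,-0.02,0],
    [0,-0.04,0],
    [0,-0.05,0],
    [0,-0.03,-0.04],
    [0,0,-0.05]
  ],
  "roll": [0,0,0,0,0]
}}

```text
t: 48.68
eef_pos: [0.5777, 0.3334, 0.2097]
ee_rot: [-1.576, -0.004, 1.628]
force: [-0.5, 0.4, 0.4]
width: 0.035
```

Request:
{"op": "move_arm", "data": {
  "jaw": [0.6,0.6],
  "offset": [
    [0,0,-0.03],
    [0,0,0]
  ],
  "roll": [0,0]
}}

```text
t: 48.92
eef_pos: [0.6071, 0.333, 0.2035]
ee_rot: [-1.57, 0.001, 1.625]
force: [-0.5, -0.4, 0.1]
width: 0.0351
```

```bash
python3 - <<'E'
from h import *
from look import look
import pickle
s,f=look("wrist","pics/w39.png"); pickle.dump((s,f),open("w39.pkl","wb"))
c=cam(f,wristT(s,f))
s2,g=look("side","pics/x.png"); pickle.dump((s2,g),open("s39.pkl","wb"))
cv2.imwrite("pics/s39.png",cv2.resize(g["pixels"][130:305,180:320],None,fx=5,fy=3.4,interpolation=cv2.INTER_CUBIC))
b=cv2.resize(f["pixels"],None,fx=1.5,fy=1.5,interpolation=cv2.INTER_CUBIC)
R,p=pose(.4862,.2996,.076,.056); cv2.polylines(b,[(proj(c,traybox()@R.T+p)*1.5).astype(np.int32)],True,(0,255,255),1)
cv2.imwrite("pics/w39.png",b)
E
```

```text
48.92 [0.6071 0.333  0.2035] [-1.570e+00  1.000e-03  1.625e+00] 0.0351 [-0.5 -0.4  0.1]
48.98 [0.606  0.333  0.2038] [-1.569e+00  1.000e-03  1.625e+00] 0.0356 [-0.8 -0.7  0.8]
```

View pics/w39.png

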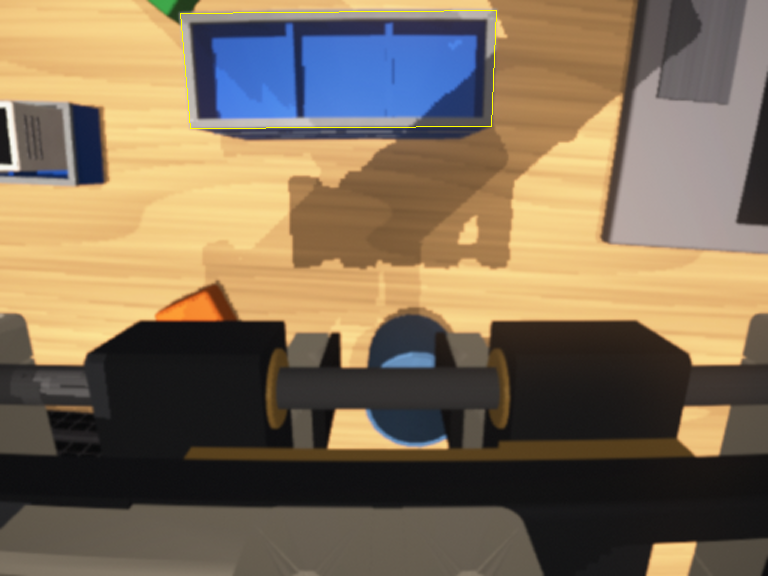

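View pics/s39.png

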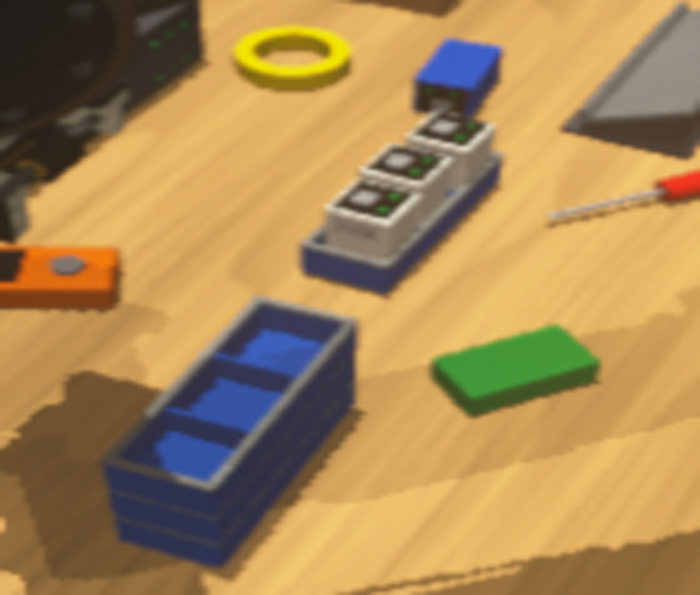

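```bash
python3 - <<'E'
from h import *
from look import look
s,f=look("top","pics/x.png")
cv2.imwrite("pics/t40.png",cv2.resize(f["pixels"][155:215,220:300],None,fx=8,fy=8,interpolation=cv2.INTER_CUBIC))
cv2.imwrite("pics/t40f.png",f["pixels"])
for th in ["module_a","tray_target","tray_source"]:
    print(th,[(np.round(d["position"],3).tolist(),round(d["p"],2)) for d in arm.landmark_of(f,th)][:6] if 0 else "")
from station import arm
for th in ["module_a","tray_target","tray_source"]:
    print(th,[(np.round(d["position"],3).tolist(),round(d["p"],2)) for d in arm.landmark_of(f,th)][:6])
c=cam(f)
E
```

```text
49.02 [0.6053 0.3332 0.2043] [-1.570e+00  1.000e-03  1.626e+00] 0.0349 [ 0.4  0.1 -0.4]
module_a 
tray_target 
tray_source 
module_a [([0.33, -0.25, 0.022], 0.94), ([0.526, -0.058, 0.011], 0.81), ([0.594, -0.244, 0.023], 0.76), ([0.526, 0.056, 0.006], 0.71), ([0.528, -0.0, 0.013], 0.6)]
tray_target [([0.533, -0.001, -0.003], 0.86)]
tray_source [([0.487, 0.296, 0.076], 0.62)]
```

View pics/t40.png

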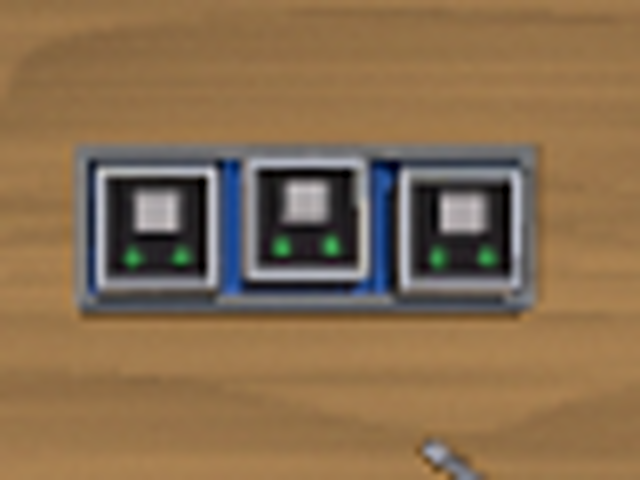

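```bash
python3 - <<'E'
from station import arm
s=arm.get_state(); print(s["t"],s["force"])
print(arm.job_done())
E
```

```text
49.225 [-1.08975283 -0.23472387 -0.18404341]
the job is handed in; nothing more can be done
None
```

I moved both modules into the two empty pockets of the flat tray and stacked the emptied tray on the two empties. The job was handed in at t = 49.2 s of the 72 s allowed, with no verdict reported.

- **Modules:** I took each one from the leaning tray with the jaws along x and let it turn upright as it came out. The last checks put all three feet at 6, 11 and 13 mm, about on the pocket floor (network reading, good to about 4 mm), and within 7 mm of the tray's centre line in x. All three look upright in the last pictures.
- **Emptied tray:** I lifted it by a divider, pressed it flat on the bench, gripped it again and lowered it into the stack until it met about 15 N. After release, the rim lay on the outline of a tray nested 38 mm up, square with the stack. The side view shows three flush trays.
- **Bystanders:** those visible in the last pictures looked unmoved; I did not measure them one by one. The full last top view could not be opened because the picture limit was reached.
- **Disagreement with the task text:** the real fingertips end about 32 mm short of the reported TCP. My first grasp closed on air above the module. I measured the offset by touching the bench and allowed for it from then on.
- **Second module:** the first close on it was blocked, probably by the tray rim, so I backed off and closed again. That clamp tipped the source tray slightly, and the tray settled back once I lowered the grip force.

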